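# Lock the nail-desk arm rest with its jam nut and fit its arm pads

### The job

Lock down the client's arm rest: slip the flat spanner onto the lower hex nut with its handle lying to the left, where it comes up against the toe of the left leg, and with the spanner holding that nut still tighten the wing jam nut fully down clockwise; the lower nut must not turn along with it beyond the slack of the spanner. Then take the spanner off, lay it flat in the shallow metal tray, and hang every arm pad on the desk over the rest's bare bar, channel down and square to the bar, leaving the bottles, jar and buffer where they stand.

Things in the scene. Friction and masses are not known exactly. Their poses are not given: they have to be found in the camera images.
- rest: White metal arm rest, fixed to the desk; foot plate 200 (x) x 320 (y) x 8 mm. Origin under the plate's centre on the desk; x away from the robot (turned by up to 9 degrees), y left, z up. Two legs, 8 mm thick, at y = -156 and +156 mm: an upright at x = +70 mm, 150 mm tall, carries the bar; a foot rail 30 mm high runs from x = +90 mm forward to the toe; a brace slants from toe to bar.
- bar_mid (a point): Middle of the round aluminium bar (diameter 26 mm), 137 mm above the desk (top of the bar at 150 mm); free length 304 mm between the legs, along y; axes as those of the rest.
- toe (a point): Front corner of the left leg's foot rail: its toe, at x = -40, y = +156 mm of the rest, 19 mm above the desk (the rail is 30 mm high). The fitted spanner's handle passes in front of it with a gap of 5 to 15 mm, swings clockwise against it and is stopped.
- stud (a point): Point on the stud's axis on the top face of the foot plate (8 mm above the desk), axes as those of the rest.
- lower_nut (a joint): Turn of the lower hex nut about the stud (rad, clockwise from above positive). Starts within 0.03 of 0, where two flats face -x and +x of the rest and the spanner fits with its handle along the rest's +y. It turns easily (0.18 N m), neither rising nor falling, and goes along with the wing nut unless held; over 0.45 from its start its setting is spoilt (it may be turned back).
- nut (a point): Centre of the lower nut's underside, on the plate. Hex nut of bright steel, 46 mm across flats, 53 mm across corners, 18 mm tall. Turns with the nut; at joint value 0 its axes are those of the rest.
- nut_edge (a point): Point in the middle of the flat that faces the bar at joint value 0, 23 mm from the axis, 9 mm above the plate; turns with the nut.
- jam_nut (a joint): Turn of the wing jam nut relative to the lower nut (rad, clockwise from above positive). Starts at 0 to 0.5, stops hard at 2.4; fully tight is above 2.2. It needs 0.40 N m and stays where it is left. Wing direction = sum of the two joints, clockwise from the rest's x axis.
- wing (a point): Middle of the wing web of the jam nut, on the axis, 53 mm above the desk: a capped wing nut of steel with one upright web 56 mm long (along this point's x), 9 mm thick (its y), from 36 to 70 mm above the desk, above a hub of 40 mm diameter that sits on the lower nut at 26 mm.
- spanner: Flat open-ended spanner, 215 mm long, 220 g: steel head 76 mm wide, 10 mm thick; black grip 20 mm wide, 16 mm thick, from 20 mm on the jaw side of the origin to 120 mm behind it. Origin at the underside, under the grip, near the centre of mass; x to the handle's end, -x to the jaw, z up. On the nut it lies flat on the foot plate, its underside 8 mm above the desk.
- jaw (a point): Centre of the spanner's open jaw, at its underside, 75 mm from the spanner's origin towards -x; it meets nut when fitted. Jaw 49 mm wide between parallel prongs, flared at the tips, which reach 28 mm past this point; it slides onto the nut along the spanner's length, from the rest's +y side.
- tray: Shallow aluminium tray, fixed to the desk, 270 (x) x 120 (y) x 18 mm, walls 4 mm; origin under its centre, floor about 4 mm above the desk. The spanner finally lies flat in it.
- pad0: Arm pad (two to four alike are there): stiff saddle, an upside-down U; grey top 54 (x) x 56 (y) x 12 mm on two white skirts 8 mm thick at x = -23 and +23 mm, 50 mm high in all, 100 g, 38 mm wide channel along its y. Origin mid-underside, between the skirts, z up; it starts standing on its skirts. Over the bar its origin is 25 mm below the bar's axis and its y runs along the bar (either way round).
- pad1: Arm pad (two to four alike are there): stiff saddle, an upside-down U; grey top 54 (x) x 56 (y) x 12 mm on two white skirts 8 mm thick at x = -23 and +23 mm, 50 mm high in all, 100 g, 38 mm wide channel along its y. Origin mid-underside, between the skirts, z up; it starts standing on its skirts. Over the bar its origin is 25 mm below the bar's axis and its y runs along the bar (either way round).
- pad2: Arm pad (two to four alike are there): stiff saddle, an upside-down U; grey top 54 (x) x 56 (y) x 12 mm on two white skirts 8 mm thick at x = -23 and +23 mm, 50 mm high in all, 100 g, 38 mm wide channel along its y. Origin mid-underside, between the skirts, z up; it starts standing on its skirts. Over the bar its origin is 25 mm below the bar's axis and its y runs along the bar (either way round).
- pad3: Arm pad (two to four alike are there): stiff saddle, an upside-down U; grey top 54 (x) x 56 (y) x 12 mm on two white skirts 8 mm thick at x = -23 and +23 mm, 50 mm high in all, 100 g, 38 mm wide channel along its y. Origin mid-underside, between the skirts, z up; it starts standing on its skirts. Over the bar its origin is 25 mm below the bar's axis and its y runs along the bar (either way round).
- polish_a: Black nail-polish bottle, 38 mm diameter, 80 mm tall; origin under its centre. Stays where it is.
- polish_b: White nail-polish bottle, 38 mm diameter, 80 mm tall; origin under its centre. Stays where it is.
- polish_c: Black nail-polish bottle, 36 mm diameter, 75 mm tall; origin under its centre. Stays where it is.
- cream_jar: Cream jar, 56 mm diameter, 40 mm tall; origin under its centre. Stays where it is.
- buffer: Grey buffer block 95 x 28 x 26 mm; origin under its centre. Stays where it is.
- remover: Clear bottle of remover, 52 mm diameter, 110 mm tall; origin under its centre. Stays where it is.
Mind the look-alikes: they are no part of the job. Leave any purple look-alike of the pad1 alone.

How it is judged:
On the way, in this order (a step that is already met when the one before it is completed fails the run):
1. the spanner's jaw is on the lower nut (horizontal distance between jaw and nut below 0.008 m and z of jaw in the frame of nut between -0.006 and 0.009 m and distance of nut_edge from where it was at the start of the episode below 0.0103 m), for 0.2 s.
2. the jam nut is fully tight while the spanner is still on the lower nut, which has kept its angle (all of step 1 and value of joint jam_nut above 2.2 rad), for 0.2 s.
At the end, for the whole second after the job is handed in: The jam nut is turned past 2.2 rad and the lower nut is within 0.45 rad of its starting angle; the spanner lies flat and still in the tray; every pad present sits down over the bar between the legs (channel over the bar, within 14 degrees of square and tilted by less than 29 degrees), at rest (value of joint jam_nut above 2.2 rad and distance of nut_edge from where it was at the start of the episode below 0.0103 m and angle between spanner's own z axis and vertical below 0.12 rad and linear speed of each of spanner, pad0, pad1, pad2, pad3 below 0.02 m/s and x of spanner in the frame of tray between -0.06 and 0.06 m and y of spanner in the frame of tray between -0.05 and 0.05 m and z of spanner in the frame of tray between -0.003 and 0.012 m and x of pad0 in the frame of bar_mid between -0.02 and 0.02 m and y of pad0 in the frame of bar_mid between -0.132 and 0.132 m and z of pad0 in the frame of bar_mid between -0.034 and -0.016 m and angle between the y axis of each of pad0, pad1, pad2, pad3 and the y axis of rest, either way round below 0.25 rad and angle between each of pad0, pad1, pad2, pad3's own z axis and vertical below 0.5 rad and x of pad1 in the frame of bar_mid between -0.02 and 0.02 m and y of pad1 in the frame of bar_mid between -0.132 and 0.132 m and z of pad1 in the frame of bar_mid between -0.034 and -0.016 m and x of pad2 in the frame of bar_mid between -0.02 and 0.02 m and y of pad2 in the frame of bar_mid between -0.132 and 0.132 m and z of pad2 in the frame of bar_mid between -0.034 and -0.016 m and x of pad3 in the frame of bar_mid between -0.02 and 0.02 m and y of pad3 in the frame of bar_mid between -0.132 and 0.132 m and z of pad3 in the frame of bar_mid between -0.034 and -0.016 m); the robot touches nothing.
It fails at once if a bottle, the jar or the buffer is pushed more than 30 mm or knocked over ((distance of polish_a from where it was at the start of the episode above 0.03 m or angle between polish_a's own z axis and vertical above 0.6 rad) or (distance of polish_b from where it was at the start of the episode above 0.03 m or angle between polish_b's own z axis and vertical above 0.6 rad) or (distance of polish_c from where it was at the start of the episode above 0.03 m or angle between polish_c's own z axis and vertical above 0.6 rad) or (distance of cream_jar from where it was at the start of the episode above 0.03 m or angle between cream_jar's own z axis and vertical above 0.6 rad) or (distance of buffer from where it was at the start of the episode above 0.03 m or angle between buffer's own z axis and vertical above 0.6 rad) or (distance of remover from where it was at the start of the episode above 0.03 m or angle between remover's own z axis and vertical above 0.6 rad)).
Of pad0, pad1, pad2, pad3 only 2 to 4 are there at a start; the rules pass over those that are not, and their reading is None.
At some moment in a run one of pad0, pad1, pad2, pad3 may be knocked a few centimetres aside while the robot is not near it.
It also fails if it takes over 200 s, if anything falls off the work surface, if the arm or the gripper's body presses on something with over 40 N, if the wrist force passes 120 N, or if a joint passes its speed limit or range.

### The arm

A 7-joint arm with a two-finger parallel gripper is mounted at the origin on the work surface. World frame = base frame: x ahead of the robot, y to its left, z up, the work surface at z = 0. Lengths are in m, angles in rad, forces in N, time in s.
With the tool pointing down it reaches from about 0.4 to 0.85 m from the base axis. Payload 10.4 kg.
Tool frame: the origin (TCP) lies between the finger pads; the fingertips stand 19 mm ahead of it and the grasp point (between the pads) is the TCP (r.nose_length is the distance from the TCP to the fingertips, in m); x points along the fingers, y is the direction in which the jaws open and shut, and the axes are right-handed (so a half turn about x gives the same grasp; the last joint's range is limited). The gripper opens to 87 mm and grips with 3 to 60 N. Pads are 19 mm wide; open, the fingers measure 117 mm over their backs; the gripper's body (75 mm by 190 mm) begins 51 mm behind the grasp point.
Start: joints at [1.196, 0.332, -0.065, 1.46, 0.022, 1.35, -0.088], TCP at [0.215, -0.587, 0.242] pointing down, gripper open.
Joint ranges: [-2.6, 2.6], [-0.5, 2.12], [-1.47, 1.34], [0.16, 2.42], [-1.27, 4.41], [0.06, 2.06], [-2.6, 2.6]. Speed limits (rad/s): [2.22, 2.22, 2.79, 2.79, 3.14, 3.14, 3.14].

### API

Orientations are given as a rotation vector (axis times angle).
In Python, from workcell import r gives the robot as it stands. The module is installed in compiled form; this text tells all that it offers.
- The arm moves only by the tool arm_command, never from a script. Its argument "rows" is one flat list of numbers, 7 for each row, row after row: the opening, from 0 (shut) to 1 (fully open), then the shift along the tool's x, y, z in mm, then the turn, a rotation vector about the tool's x, y, z in degrees. In form: [grip, x, y, z, wx, wy, wz, grip, x, y, z, wx, wy, wz, ...]. A call has 1 to 5 rows; each row shifts and turns the commanded pose from where the row before left it, along the tool's axes as they then stand; what a row does not reach is not made up. A row lasts 1/12 s, in which the tool goes at most 41.7 mm and 7.16 degrees, less where a joint would pass 70% of its speed; a pose out of reach is approached as far as the arm can. A call is refused whole if a number of a shift passes 41.7 or a number of a turn 7.16, either way. A call with a gripper value outside its range is refused whole. The fingers move at their own pace and stop on an object; "newtons" is the grip in N (left out, the last holds). Time passes only in rows, so rows that do not move let the fingers close. It gives the time, the measured TCP pose, the force and the opening at its end, in the units of the state.
- r.get_obs(): the state, without advancing time (a new reading comes with each control period).
- r.get_image(name): name is "scene" or "top" or "wrist"; returns a dict with "frame" (400x640x3 uint8, blue, green, red), "z_map" (400x640 float32, m along the optical axis (not along the pixel's ray), 0 where there is no reading), "K" (3x3 intrinsics, pixels), "rvec" (rotation vector, rad) and "tvec" (3), from world to camera coordinates, as OpenCV has them; the wrist camera has in their place "hand_eye" (4x4, takes a point from camera to tool coordinates, whose origin is the TCP and whose axes are the tool frame's). Camera axes: x right, y down, z forward; pixel columns grow to the right and rows downward; lengths in m; the calibration is good to about 2 mm. A picture is of the moment at which its call begins: read the wrist's pose just before it.
- r.hand_in(): hands the job in, once; it reports no verdict.
Trained networks look in the newest picture that a camera, given by its name, has taken for a name from the list of things; names that differ only in an ending like _2 or _b are one class to them, and where a whole thing is asked for, a point or a joint stands for the part that bears it (a point fixed in the world has none). Each returns a list of dicts, best first, with "score" (0 to 1); they miss things now and then, are a little off and sometimes report something else, mostly with a low value. They report only what shows in the picture. A call takes as long as a camera call. They do not tell look-alikes from the thing itself.
- r.trace(thing, camera): "mask" (400x640 bool, what is visible of it) and "bbox" ([left, top, width, height] in pixels, round what is visible of it).
The state is a dict: "time": time; "qpos": joint angles; "dq": joint speeds; "effort": joint torques, N m; "ee_pos": TCP position; "ee_rot": TCP orientation; "wrist_force": force on the tool from outside, world axes, zero at the start; "torque": the same for the moment, N m; "grip_width": finger opening in m.
Only numpy, scipy, OpenCV 4.12 (cv2) and the standard library are available. Lean on these libraries where they do the work, as an engineer would, in place of code of your own. Each camera call takes 0.05 s, during which the arm holds its last target.

## Working session

There is one attempt and no reset: what is moved stays moved. The work goes in short steps, Python scripts to look and compute and a tool call to move; the robot and the scene stay as the last step left them, time stands still between calls to the robot, and variables do not carry over. Pictures are saved under pics/ and viewed, and the job is handed in when it is done.

Besides the shell and the picture viewer there is one more tool, called by a JSON object that holds its "method" and its "body", one argument or row to a line. arm_command: Moves the arm, as the interface text tells. Its arguments: {"type":"object","properties":{"rows":{"type":"array"},"newtons":{"type":"number"}},"required":["rows"]}

```bash
mkdir -p pics; ls
cat > h.py <<'E'
import numpy as np, cv2
from scipy.spatial.transform import Rotation as R
from workcell import r
def cam(name):
    o=r.get_obs(); im=r.get_image(name)
    if 'rvec' in im:
        Rm=cv2.Rodrigues(np.array(im['rvec'],float))[0]; t=np.array(im['tvec'],float).reshape(3)
        im['Rcw']=Rm.T; im['pc']=-Rm.T@t
    else:
        H=np.array(im['hand_eye']); Rt=R.from_rotvec(o['ee_rot']).as_matrix()
        im['Rcw']=Rt@H[:3,:3]; im['pc']=Rt@H[:3,3]+np.array(o['ee_pos'])
    return im
def cloud(im):
    z=im['z_map']; K=np.array(im['K']); v,u=np.indices(z.shape)
    p=np.stack([(u-K[0,2])/K[0,0]*z,(v-K[1,2])/K[1,1]*z,z],-1)
    w=p@im['Rcw'].T+im['pc']; w[z<=0]=np.nan
    return w
def proj(im,P):
    P=np.atleast_2d(P); c=(P-im['pc'])@im['Rcw']; K=np.array(im['K'])
    return np.stack([c[:,0]/c[:,2]*K[0,0]+K[0,2],c[:,1]/c[:,2]*K[1,1]+K[1,2]],-1)
def st():
    o=r.get_obs(); Rt=R.from_rotvec(o['ee_rot']).as_matrix()
    np.set_printoptions(precision=4,suppress=True)
    print('t',round(o['time'],2),'pos',np.array(o['ee_pos']),'q',np.array(o['qpos']),'F',np.array(o['wrist_force']),'T',np.array(o['torque']),'w',o['grip_width'])
    print('R',Rt.tolist())
    return o,Rt
E
python3 - <<'E'
from h import *
st()
for n in ['scene','top','wrist']:
    im=cam(n); cv2.imwrite(f'pics/{n}0.png',im['frame']); print(n,im['pc'],np.array(im['K']).tolist())
    np.savez(f'{n}0.npz',**{k:im[k] for k in ['frame','z_map','K','Rcw','pc']})
E
```

```text
pics
t 0.0 pos [ 0.2152 -0.5864  0.2407] q [ 1.1964  0.3329 -0.0647  1.461   0.0216  1.3499 -0.0885] F [ 0.7361  0.083  -0.2597] T [ 0.015  -0.0518  0.028 ] w 0.08666246939260566
R [[-0.0005526443838119923, 0.3445681027892519, -0.9387611608521095], [0.0014036776889959357, -0.938760112088291, -0.34456854418377214], [-0.9999988621359176, -0.0015081419675654628, 3.513794546737038e-05]]
scene [ 1.0574 -0.1565  0.9141] [[399.0563775065281, 0.0, 325.29145713891035], [0.0, 399.0563775065281, 200.92199346073863], [0.0, 0.0, 1.0]]
top [ 0.409  -0.0065  1.2166] [[443.89290525786726, 0.0, 311.94462018180826], [0.0, 443.89290525786726, 194.24222797009418], [0.0, 0.0, 1.0]]
wrist [ 0.2816 -0.5632  0.3835] [[335.73150664196856, 0.0, 322.5987410965391], [0.0, 335.73150664196856, 204.4188052405178], [0.0, 0.0, 1.0]]
```

View pics/top0.png

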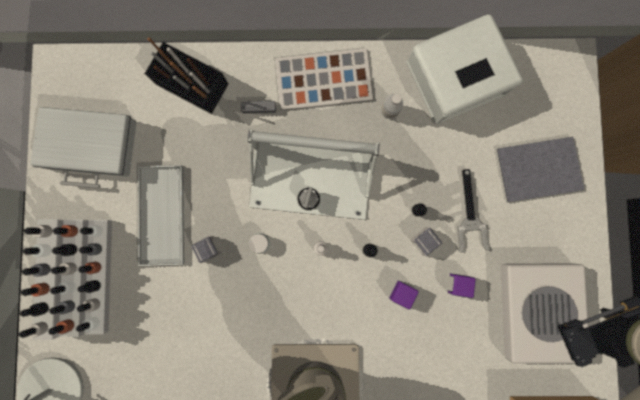

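View pics/scene0.png

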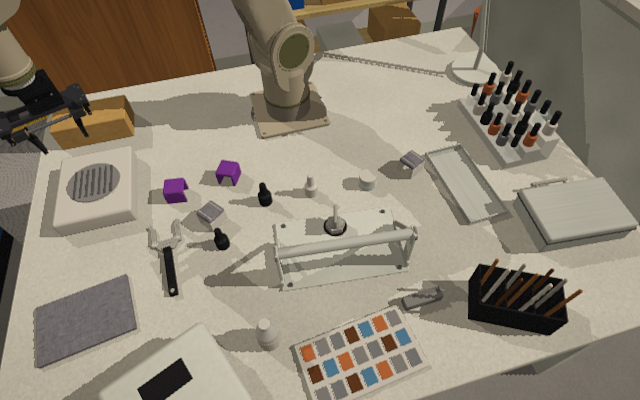

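Run:
```python
from h import *
for camn in ['top','scene']:
    im=cam(camn); W=cloud(im); vis=cv2.resize(im['frame'],None,fx=1.25,fy=1.25)
    for t in ['rest','spanner','tray','pad0','lower_nut','jam_nut','polish_a','cream_jar','buffer','remover']:
        for k,d in enumerate(r.trace(t,camn)):
            if d['score']<0.2: continue
            m=d['mask']; p=W[m]; p=p[~np.isnan(p[:,0])]
            print(camn,t,round(d['score'],2),d['bbox'],'med',np.nanmedian(p,0),'zmax',np.percentile(p[:,2],98) if len(p) else None, m.sum())
            x,y,w,h=[int(a*1.25) for a in d['bbox']]
            cv2.rectangle(vis,(x,y),(x+w,y+h),(0,0,255),1); cv2.putText(vis,t[:6],(x,y-2),0,0.4,(0,0,255),1)
    cv2.imwrite(f'pics/{camn}_tr.png',vis)
```

```text
top rest 0.77 [248.1, 131.0, 131.4, 86.6] med [0.57030011 0.00927705 0.00845688] zmax 0.15060173933806065 9373
top spanner 0.62 [458.4, 168.1, 32.4, 87.8] med [ 0.44334589 -0.41803647  0.01063068] zmax 0.01879697123471252 1005
top tray 0.6 [140.1, 167.1, 45.6, 99.5] med [0.46059869 0.42058137 0.00421188] zmax 0.018924022352472997 4423
top tray 0.48 [249.0, 128.1, 128.2, 89.3] med [0.57068745 0.00880844 0.00847019] zmax 0.15060097074857706 9341
top tray 0.27 [301.9, 184.5, 11.2, 23.0] med [0.50157534 0.01488669 0.04430603] zmax 0.07218005119429818 185
top pad0 0.88 [412.7, 225.8, 27.1, 31.7] med [ 0.3862777  -0.29460483  0.04861616] zmax 0.053431894798377365 518
top pad0 0.86 [391.2, 279.1, 28.5, 30.7] med [ 0.24758708 -0.22849445  0.04865126] zmax 0.054021518507635785 512
top pad0 0.85 [190.1, 236.2, 28.4, 27.6] med [0.36718851 0.28732865 0.04916364] zmax 0.053992750748872505 460
top pad0 0.6 [454.2, 276.1, 21.3, 22.6] med [ 0.26976127 -0.38430068  0.048845  ] zmax 0.05366330733229161 441
top lower_nut 0.73 [300.7, 189.6, 15.6, 20.0] med [0.50068955 0.01404824 0.03559863] zmax 0.0718
[... 2649 characters left out ...]
58
scene polish_a 0.56 [210.2, 228.9, 16.5, 21.6] med [ 0.47814788 -0.28034276  0.03651633] zmax 0.07608405381610761 218
scene cream_jar 0.67 [358.2, 168.4, 17.6, 27.5] med [0.39296559 0.14622296 0.03753851] zmax 0.04357550028772548 359
scene buffer 0.68 [402.5, 286.9, 41.1, 24.9] med [0.76119669 0.14931774 0.02550306] zmax 0.029475999894504154 589
scene buffer 0.39 [197.6, 200.7, 30.3, 27.8] med [ 0.39381956 -0.29271731  0.04855789] zmax 0.05363617858630937 561
scene remover 0.97 [254.3, 320.5, 28.1, 31.6] med [ 0.76063842 -0.20955943  0.07497547] zmax 0.11151447395672708 679
scene remover 0.53 [209.6, 227.0, 20.0, 21.6] med [ 0.47762825 -0.27987236  0.03621441] zmax 0.07630655811719832 257
```

```bash
cat > fit.py <<'E'
from h import *
def load(n):
    d=np.load(n+'.npz'); return {k:d[k] for k in d.files}
def rect(p):
    c,s,a=cv2.minAreaRect(p[:,:2].astype(np.float32)); return np.array(c).round(4),np.array(s).round(4),round(a,2)
E
python3 - <<'E'
from fit import *
for n in ['top0','scene0']:
    im=load(n); W=cloud(im).reshape(-1,3); W=W[~np.isnan(W[:,0])]
    def box(c,h,z0,z1):
        m=(abs(W[:,0]-c[0])<h)&(abs(W[:,1]-c[1])<h)&(W[:,2]>z0)&(W[:,2]<z1); return W[m]
    print(n)
    for nm,c in [('padL',(.367,.287)),('padR',(.387,-.294))]:
        p=box(c,.06,.044,.06); print(nm,rect(p),p.mean(0),len(p))
    p=box((.56,.01),.22,.005,.0125); 
    m=(abs(p[:,0]-.56)<.15)&(abs(p[:,1])<.2); print('plate',rect(p[m]),m.sum())
    p=box((.63,.01),.2,.135,.17); print('bar',rect(p),p.mean(0),p[:,2].max())
    vx,vy,x0,y0=cv2.fitLine(p[:,:2].astype(np.float32),cv2.DIST_L2,0,.01,.01).ravel(); print('bar line yaw of y',np.degrees(np.arctan2(-vx,vy)),x0,y0)
    p=box((.50,.012),.05,.055,.08); print('wing',rect(p),p.mean(0),len(p))
    p=box((.46,.42),.17,.010,.03); print('traywall',rect(p),len(p))
    p=box((.46,.42),.08,.001,.008); print('trayfloor',rect(p),p.mean(0),len(p))
    p=box((.44,-.418),.11,.0145,.03); p=p[abs(p[:,1]+.418)<.06]; print('grip',rect(p),p.mean(0),len(p))
    p=box((.44,-.418),.13,.006,.03); p=p[abs(p[:,1]+.418)<.07]; print('spanner',rect(p),p.mean(0),len(p))
E
```

```text
top0
padL (array([0.3687, 0.2892]), array([0.0534, 0.0558]), 26.5) [0.36849114 0.28836484 0.04931139] 424
padR (array([ 0.3855, -0.2968]), array([0.0537, 0.0558]), 37.27) [ 0.38518784 -0.29629198  0.04939441] 433
plate (array([0.5575, 0.0033]), array([0.301 , 0.3922]), 0.96) 6060
bar (array([6.309e-01, 6.000e-04]), array([0.3226, 0.0326]), 83.37) [0.62977851 0.00086633 0.14681278] 0.15727920032932863
bar line yaw of y -6.6440434 0.6297785 0.00086632825
wing (array([0.5026, 0.0152]), array([0.0089, 0.0552]), 74.28) [0.50216459 0.01511441 0.06793841] 77
traywall (array([0.4742, 0.4465]), array([0.3263, 0.3417]), 9.69) 1152
trayfloor (array([0.4596, 0.4201]), array([0.1597, 0.1593]), 89.83) [0.45913148 0.42128909 0.0039716 ] 2204
grip (array([ 0.4534, -0.4119]), array([0.1887, 0.065 ]), 12.31) [ 0.49182215 -0.4198321   0.01656743] 190
spanner (array([ 0.4446, -0.4111]), array([0.1243, 0.2488]), 85.91) [ 0.45496114 -0.42204879  0.0119903 ] 813
scene0
padL (array([0.3689, 0.2903]), array([0.0541, 0.0571]), 25.91) [0.3709323  0.28875579 0.04995616] 276
padR (array([ 0.3844, -0.2971]), array([0.0568, 0.0552]), 38.54) [ 0.38804352 -0.29600624  0.04991707] 357
plate (array([0.5624, 0.0093]), array([0.2663, 0.3963]), 7.15) 6198
bar (array([0.6321, 0.0012]), array([0.3221, 0.0306]), 83.6) [ 0.63529934 -0.00181326  0.1468571 ] 0.15729846069022202
bar line yaw of y -6.5855975 0.6352993 -0.001813256
wing (array([0.505 , 0.0162]), array([0.0077, 0.0554]), 73.5) [0.50733366 0.0145167  0.06887094] 63
traywall (array([0.4759, 0.4459]), array([0.323 , 0.3319]), 10.58) 1122
trayfloor (array([0.4599, 0.42  ]), array([0.1598, 0.1599]), 89.93) [0.46291213 0.42051261 0.00432621] 1718
grip (array([ 0.4579, -0.4156]), array([0.1817, 0.0606]), 9.09) [ 0.49562033 -0.41934156  0.01672569] 265
spanner (array([ 0.4638, -0.4176]), array([0.2134, 0.0822]), 6.14) [ 0.45880063 -0.42134838  0.0130731 ] 797
```

View pics/wrist0.png

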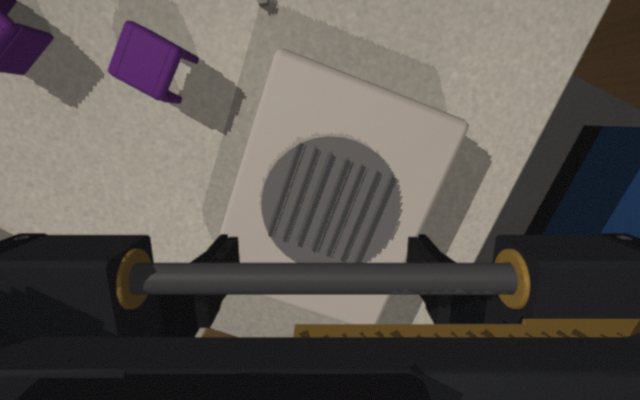

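Run:
```python
from fit import *
Rt=np.array([[-0.00055,0.34457,-0.93876],[0.0014,-0.93876,-0.34457],[-1,-0.0015,0]]); t=np.array([.2152,-.5864,.2407])
for n in ['scene0','top0']:
    im=load(n); W=cloud(im).reshape(-1,3); W=W[~np.isnan(W[:,0])]
    L=(W-t)@Rt; m=(abs(L[:,1])<.2)&(abs(L[:,2])<.2)&(L[:,0]<.03)&(L[:,0]>-.3); L=L[m]
    for a in np.arange(-.3,.03,.02):
        s=L[(L[:,0]>=a)&(L[:,0]<a+.02)]
        if len(s): print(n,'x %.2f'%a,len(s),'y',s[:,1].min().round(3),s[:,1].max().round(3),'z',s[:,2].min().round(3),s[:,2].max().round(3))
    im=load('scene0'); 
f=load('scene0')['frame'][60:180,0:120]; cv2.imwrite('pics/grip.png',cv2.resize(f,None,fx=5,fy=5,interpolation=cv2.INTER_CUBIC))
f=load('top0')['frame'][110:290,230:400]; cv2.imwrite('pics/resttop.png',cv2.resize(f,(680,600)[::1],interpolation=cv2.INTER_CUBIC))
# brace
W=cloud(load('scene0')).reshape(-1,3); yaw=np.radians(-6.6); o=np.array([.5615,.0088,0]); Rz=R.from_euler('z',yaw).as_matrix()
L=(W-o)@Rz
for s in (1,-1):
  for x in np.arange(-.06,.09,.01):
    q=L[(abs(L[:,0]-x)<.005)&(abs(L[:,1]*s-.156)<.008)]
    if len(q): print(s,'x %.2f'%x,'z',q[:,2].min().round(3),q[:,2].max().round(3))
```

```text
scene0 x -0.30 53 y -0.06 -0.034 z -0.048 -0.012
scene0 x -0.28 130 y -0.043 -0.021 z -0.037 -0.002
scene0 x -0.26 229 y -0.043 -0.008 z -0.042 0.002
scene0 x -0.24 303 y -0.043 0.005 z -0.044 0.004
scene0 x -0.22 367 y -0.044 0.017 z -0.044 0.005
scene0 x -0.20 430 y -0.045 0.028 z -0.045 0.003
scene0 x -0.18 294 y -0.039 0.034 z -0.041 0.01
scene0 x -0.16 518 y -0.053 0.035 z -0.041 0.039
scene0 x -0.14 224 y -0.053 0.015 z -0.026 0.021
scene0 x -0.12 344 y -0.053 0.014 z -0.029 0.018
scene0 x -0.10 1271 y -0.097 0.09 z -0.04 0.039
scene0 x -0.08 756 y -0.094 0.09 z -0.041 0.036
scene0 x -0.06 90 y -0.089 0.084 z -0.039 0.012
scene0 x -0.04 114 y -0.061 0.056 z -0.015 0.01
scene0 x -0.02 84 y -0.058 0.052 z -0.014 0.007
scene0 x 0.00 67 y -0.055 0.05 z -0.013 0.008
top0 x -0.22 80 y -0.044 -0.023 z -0.036 0.006
top0 x -0.20 348 y -0.046 -0.007 z -0.043 0.025
top0 x -0.18 111 y -0.044 0.006 z -0.041 0.023
top0 x -0.16 847 y -0.053 0.014 z -0.038 0.038
top0 x -0.14 177 y -0.053 -0.027 z -0.028 0.022
top0 x -0.12 248 y -0.053 0.015 z -0.027 0.024
top0 x -0.10 1235 y -0.098 0.069 z -0.
[... 298 characters left out ...]
03 0.012
1 x -0.05 z 0.007 0.01
1 x -0.04 z 0.006 0.03
1 x -0.03 z 0.007 0.045
1 x -0.02 z 0.007 0.056
1 x -0.01 z 0.024 0.066
1 x 0.00 z 0.052 0.078
1 x 0.01 z 0.006 0.088
1 x 0.02 z 0.006 0.096
1 x 0.03 z 0.007 0.108
1 x 0.04 z 0.004 0.119
1 x 0.05 z 0.007 0.124
1 x 0.06 z 0.004 0.153
1 x 0.07 z 0.005 0.156
1 x 0.08 z 0.003 0.153
-1 x -0.06 z -0.001 0.012
-1 x -0.05 z -0.001 0.012
-1 x -0.04 z 0.001 0.033
-1 x -0.03 z 0.007 0.044
-1 x -0.02 z 0.01 0.054
-1 x -0.01 z 0.027 0.066
-1 x 0.00 z 0.07 0.074
-1 x 0.01 z 0.006 0.087
-1 x 0.02 z 0.005 0.1
-1 x 0.03 z 0.007 0.109
-1 x 0.04 z 0.005 0.114
-1 x 0.05 z 0.007 0.031
-1 x 0.06 z -0.002 0.153
-1 x 0.07 z -0.003 0.157
-1 x 0.08 z -0.002 0.157
```

Run:
```python
from fit import *
for n in ['top','scene']:
    im=cam(n); W=cloud(im)
    d=r.trace('spanner',n); d=d[0]
    p=W[d['mask']]; p=p[~np.isnan(p[:,0])]; p=p[(abs(p[:,1]+.42)<.08)]
    g=p[p[:,2]>.0135]; print(n,'grip',rect(g),len(g)); h=p[(p[:,2]<.0125)&(p[:,2]>.006)]; print('head',rect(h),h.mean(0),len(h))
    d=r.trace('tray',n)
    for q in d:
        p=W[q['mask']]; p=p[~np.isnan(p[:,0])]
        if abs(np.median(p[:,1])-.42)<.05:
            print('tray',rect(p)); w=p[p[:,2]>.012]; print('wall',rect(w))
    # bolts, plate
    f=im['frame']
    if n=='top':
        a=f[220:275,180:240]; b=f[215:270,400:455]; c=f[160:260,440:500]
    else:
        a=f[140:195,380:440]; b=f[190:245,185:240]; c=f[210:310,140:200]
    cv2.imwrite(f'pics/crop_{n}.png',np.hstack([cv2.resize(x,(260,400),interpolation=cv2.INTER_CUBIC) for x in (a,b,c)]))
    print('bolt',W[202,258] if n=='top' else '')
```

```text
top grip (array([ 0.4748, -0.4215]), array([0.2101, 0.0736]), 2.2) 312
head (array([ 0.4689, -0.4229]), array([0.222 , 0.0779]), 3.28) [ 0.42805503 -0.42425172  0.00948283] 454
tray (array([0.4629, 0.4225]), array([0.2781, 0.1306]), 1.52)
wall (array([0.462 , 0.4175]), array([0.2699, 0.121 ]), 1.8)
bolt [0.49461723 0.15166281 0.00953316]
scene grip (array([ 0.4819, -0.4203]), array([0.1975, 0.0638]), 5.25) 389
head (array([ 0.4681, -0.4193]), array([0.2255, 0.0793]), 4.35) [ 0.42373568 -0.42172217  0.00983635] 396
tray (array([0.4609, 0.4253]), array([0.2716, 0.1359]), 1.69)
wall (array([0.461 , 0.4194]), array([0.2711, 0.1242]), 1.62)
bolt
```

View pics/crop_top.png

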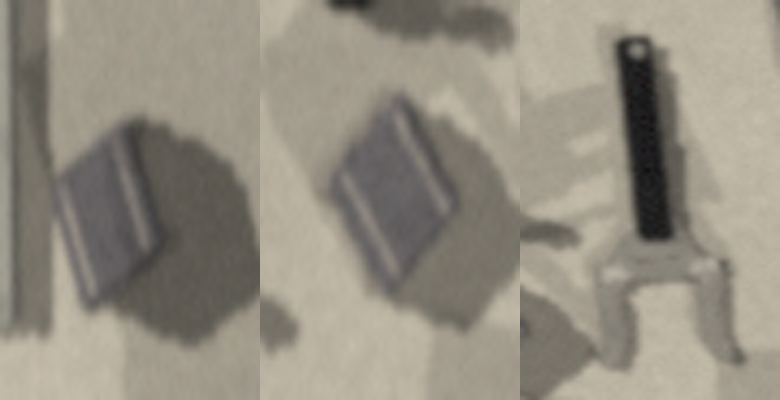

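View pics/crop_scene.png

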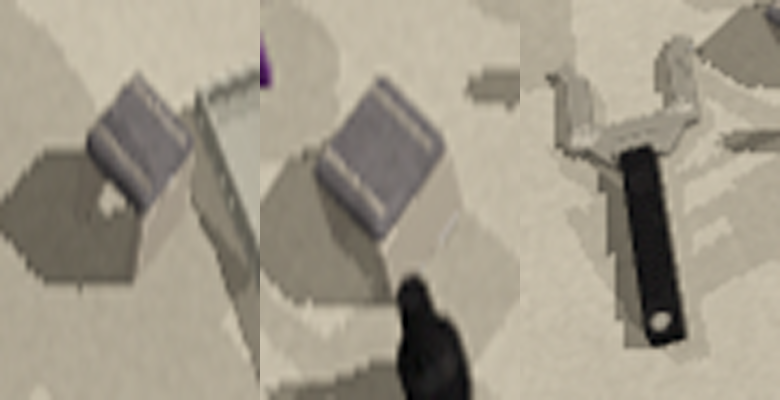

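View pics/resttop.png

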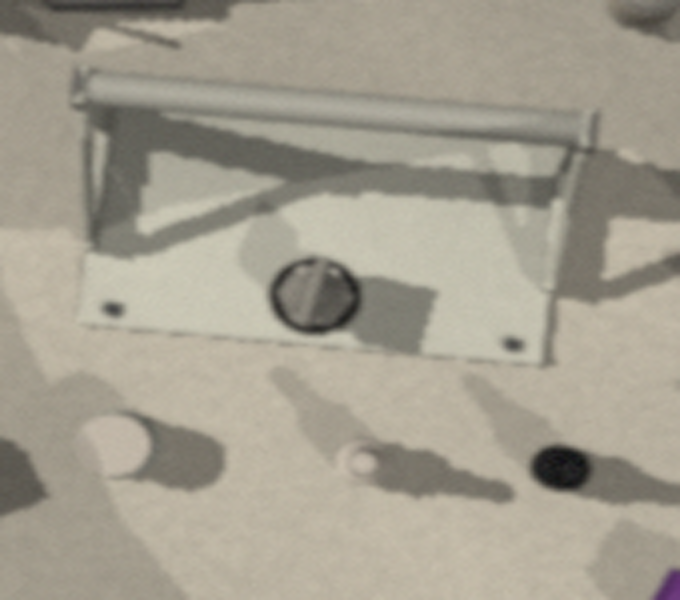

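Run:
```python
from fit import *
im=load('scene0'); W=cloud(im).reshape(-1,3); W=W[~np.isnan(W[:,0])]
for nm,c,a in [('padL',(.3685,.2895),26.3),('padR',(.385,-.297),37.9)]:
    Rz=R.from_euler('z',np.radians(a)).as_matrix()
    L=(W-np.array([*c,0]))@Rz
    m=(abs(L[:,0])<.04)&(abs(L[:,1])<.04)&(L[:,2]<.042)&(L[:,2]>.004)
    print(nm,'low pts'); H,xe,ye=np.histogram2d(L[m,0],L[m,1],bins=[np.arange(-.04,.041,.008)]*2); print(H.astype(int))
    m2=(abs(L[:,0])<.026)&(abs(L[:,1])<.026)&(L[:,2]<.03); print('inside',L[m2].round(3)[::3][:12])
for n in ['scene0','top0']:
  f=load(n)['frame']
  im=load(n)
  out=[]
  for c in [(.3685,.2895,.03),(.385,-.297,.03)]:
    u,v=proj(im,np.array(c))[0].astype(int); out.append(cv2.resize(f[v-22:v+22,u-22:u+22],(390,390),interpolation=cv2.INTER_CUBIC))
  cv2.imwrite(f'pics/pads_{n}.png',np.hstack(out))
```

```text
padL low pts
[[ 0  0  0  0  0  0  0  0  0  0]
 [ 0  7  1  0  0  0  0  0  0  0]
 [ 2 12 10  7  4  0  0  0  0  0]
 [ 0  1  1  0  0  0  0  0  0  0]
 [ 0  1  0  0  0  0  0  0  0  0]
 [ 0  1  0  0  0  0  0  0  0  0]
 [ 0  1  0  0  0  0  0  0  0  0]
 [ 1 11  1  0  0  0  0  0  0  0]
 [ 0 10 11 14 13 10 11 14  6  0]
 [ 0  0  1  0  0  1  0  0  0  0]]
inside [[-0.021 -0.018  0.026]
 [-0.02  -0.024  0.027]
 [-0.02  -0.009  0.015]
 [-0.021 -0.017  0.016]
 [-0.02  -0.002  0.005]
 [-0.025 -0.025  0.014]
 [-0.019 -0.013  0.01 ]
 [-0.018  0.002 -0.001]
 [ 0.026  0.012  0.028]
 [-0.02  -0.016  0.008]
 [-0.017 -0.004  0.   ]
 [-0.01   0.001  0.002]]
padR low pts
[[ 2  0  0  0  0  0  0  0  0  0]
 [ 0  1  0  0  0  0  0  0  0  0]
 [ 0 15 11  0  0  0  0  0  0  0]
 [ 0  0  0  0  0  0  0  0  0  0]
 [ 0  0  0  0  0  0  0  0  0  0]
 [ 0  1  0  0  0  0  0  0  0  0]
 [ 0  0  0  0  0  0  0  0  0  0]
 [ 1  7  0  0  0  0  0  0  0  0]
 [ 1 12 17 21 24 25 22 24 11  0]
 [ 0  0  0  0  0  0  0  0  0  0]]
inside [[ 0.025  0.026  0.026]
 [ 0.024  0.025  0.008]
 [-0.021 -0.019  0.017]
 [ 0.025  0.021  0.008]
 [-0.017 -0.022  0.019]
 [ 0.026  0.019  0.007]
 [-0.019 -0.022  0.013]
 [-0.019 -0.015  0.004]
 [-0.019 -0.023  0.009]
 [-0.018 -0.016  0.001]
 [-0.02  -0.024  0.005]
 [-0.016 -0.018 -0.   ]]
```

View pics/pads_scene0.png

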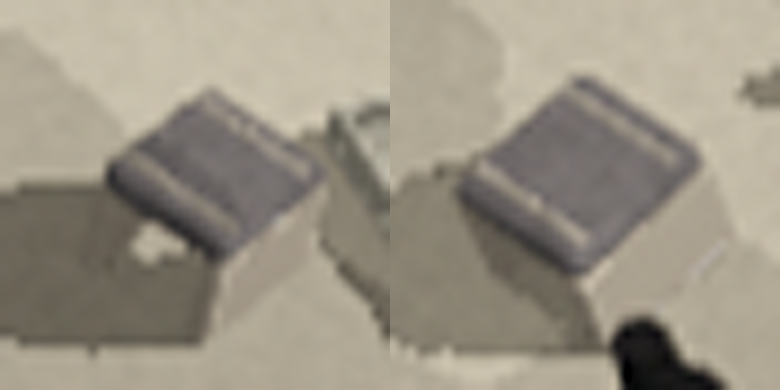

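Run:
```python
from fit import *
def toplane(im,uv,z):
    K=im['K']; d=np.c_[(uv[:,0]-K[0,2])/K[0,0],(uv[:,1]-K[1,2])/K[1,1],np.ones(len(uv))]@im['Rcw'].T
    s=(z-im['pc'][2])/d[:,2]; return im['pc']+d*s[:,None]
for n,win in [('top0',(160,230,450,490)),('scene0',(240,300,150,185))]:
    im=load(n); f=im['frame'].max(2); a,b,c,d=win
    m=np.zeros(f.shape,np.uint8); m[a:b,c:d]=f[a:b,c:d]<55
    k,l,s,_=cv2.connectedComponentsWithStats(m); i=1+np.argmax(s[1:,4]); v,u=np.nonzero(l==i)
    P=toplane(im,np.c_[u,v].astype(float),.016 if n=='top0' else .014)
    print(n,len(u),rect(P),P.mean(0))
    x=P[:,:2]-P[:,:2].mean(0); w,V=np.linalg.eigh(x.T@x); print('axis deg',np.degrees(np.arctan2(V[1,1],V[0,1])))
```

```text
top0 304 (array([ 0.5088, -0.4194]), array([0.1316, 0.0185]), 4.15) [ 0.50531389 -0.41936269  0.016     ]
axis deg -175.62460807304203
scene0 385 (array([ 0.514 , -0.4188]), array([0.1407, 0.0204]), 3.88) [ 0.51394917 -0.41854155  0.014     ]
axis deg -175.61882206527488
```

```bash
cat > go.py <<'E'
import sys
from h import *
# usage: go.py x y z yawdeg(of tool y) [nrows]
def need(target,yaw,tilt=None):
    o=r.get_obs(); Rt=R.from_rotvec(o['ee_rot']).as_matrix(); p=np.array(o['ee_pos'])
    a=np.radians(yaw); Y=np.array([np.cos(a),np.sin(a),0]); X=np.array([0,0,-1.]); Rg=np.c_[X,Y,np.cross(X,Y)]
    d=Rt.T@(np.array(target)-p)*1000; w=np.degrees(R.from_matrix(Rt.T@Rg).as_rotvec())
    n=int(max(np.ceil(np.linalg.norm(d)/41),np.ceil(np.linalg.norm(w)/7.1),1))
    return o,p,Rt,Rg,d,w,n
def rows(target,yaw,n=None):
    o,p,Rt,Rg,d,w,n0=need(target,yaw); n=n or n0
    np.set_printoptions(precision=2,suppress=True)
    print('t %.2f pos %s yawY %.2f tilt(x) %s q7 %.2f w %.4f F %s'%(o['time'],(p*1000).round(1),np.degrees(np.arctan2(Rt[1,1],Rt[0,1])),Rt[:,0].round(3),o['qpos'][6],o['grip_width'],np.array(o['wrist_force']).round(1)))
    print('total shift(tool mm)',d,'turn(deg)',w,'min rows',n0)
    Rc=Rt; T=np.array(target); out=[]
    tot=R.from_rotvec(np.radians(w))
    for i in range(n):
        # shift in frame before turn
        sh=Rc.T@((T-p)/n)*1000; out.append(np.r_[sh,w/n]); Rc=Rc@R.from_rotvec(np.radians(w/n)).as_matrix()
    for i,q in enumerate(out): print(i+1,[round(float(v),1) for v in q])
if __name__=='__main__':
    a=[float(v) for v in sys.argv[1:]]
    rows(a[:3],a[3],int(a[4]) if len(a)>4 else None)
E
python3 go.py 0.4494 -0.4236 0.15 -85.8
```

```text
t 1.55 pos [ 215.4 -586.7  241.6] yawY -69.85 tilt(x) [ 0. -0. -1.] q7 -0.09 w 0.0870 F [ 0.2 -0.7  0.5]
total shift(tool mm) [  91.57  -72.51 -275.91] turn(deg) [15.95 -0.   -0.  ] min rows 8
1 [11.4, -9.1, -34.5, 2.0, -0.0, -0.0]
2 [11.4, -10.3, -34.2, 2.0, -0.0, -0.0]
3 [11.4, -11.4, -33.8, 2.0, -0.0, -0.0]
4 [11.4, -12.6, -33.4, 2.0, -0.0, -0.0]
5 [11.4, -13.8, -32.9, 2.0, -0.0, -0.0]
6 [11.4, -14.9, -32.4, 2.0, -0.0, -0.0]
7 [11.4, -16.0, -31.9, 2.0, -0.0, -0.0]
8 [11.4, -17.1, -31.3, 2.0, -0.0, -0.0]
```

{"method": "arm_command", "body": {
  "rows": [1, 5, -9, -34, 2, 0, 0, 1, 10, -10, -34, 2, 0, 0, 1, 10, -11, -34, 2, 0, 0, 1, 10, -13, -33, 2, 0, 0, 1, 10, -14, -33, 2, 0, 0]
}}

```text
time: 1.97
ee_pos: [0.3623, -0.4841, 0.1963]
ee_rot: [2.13, 0.187, -2.129]
wrist_force: [-0.2, -0.4, -0.5]
grip_width: 0.0872
```

```bash
python3 go.py 0.4494 -0.4236 0.15 -85.8
```

```text
t 1.97 pos [ 362.3 -484.1  196.3] yawY -79.96 tilt(x) [ 0. -0. -1.] q7 -0.58 w 0.0872 F [-0.2 -0.4 -0.5]
total shift(tool mm) [ 46.32 -44.36 -96.33] turn(deg) [ 5.84 -0.01 -0.03] min rows 3
1 [15.4, -14.8, -32.1, 1.9, -0.0, -0.0]
2 [15.4, -15.9, -31.6, 1.9, -0.0, -0.0]
3 [15.4, -16.9, -31.0, 1.9, -0.0, -0.0]
```

{"method": "arm_command", "body": {
  "rows": [1, 12, -15, -32, 2, 0, 0, 1, 12, -16, -32, 2, 0, 0, 1, 12, -17, -31, 1.9, 0, 0, 1, 0, 0, 0, 0, 0, 0]
}}

```text
time: 2.3
ee_pos: [0.4545, -0.4166, 0.1581]
ee_rot: [2.183, 0.096, -2.181]
wrist_force: [1.2, 0.8, 0.5]
grip_width: 0.087
```

```bash
python3 go.py 0.4494 -0.4236 0.021 -85.8
python3 - <<'E'
from h import *
im=cam('wrist'); cv2.imwrite('pics/w1.png',im['frame']); W=cloud(im)
np.savez('w1.npz',**{k:im[k] for k in ['frame','z_map','K','Rcw','pc']})
print(proj(im,np.array([[.4634,-.4225,.016],[.583,-.4137,.016],[.4494,-.4236,.016],[.3886,-.428,.01]])))
E
```

```text
t 2.30 pos [ 454.5 -416.6  158.1] yawY -85.28 tilt(x) [ 0.    0.01 -1.  ] q7 -0.87 w 0.0870 F [1.2 0.8 0.5]
total shift(tool mm) [137.01   7.25   5.85] turn(deg) [ 0.52 -0.07  0.3 ] min rows 4
1 [34.3, 1.8, 1.5, 0.1, -0.0, 0.1]
2 [34.3, 1.8, 1.4, 0.1, -0.0, 0.1]
3 [34.3, 1.7, 1.4, 0.1, -0.0, 0.1]
4 [34.3, 1.7, 1.4, 0.1, -0.0, 0.1]
[[330.19358605 190.74346462]
 [332.42454625  39.901028  ]
 [330.0416681  206.38367128]
 [328.92563511 267.31736783]]
```

View pics/w1.png

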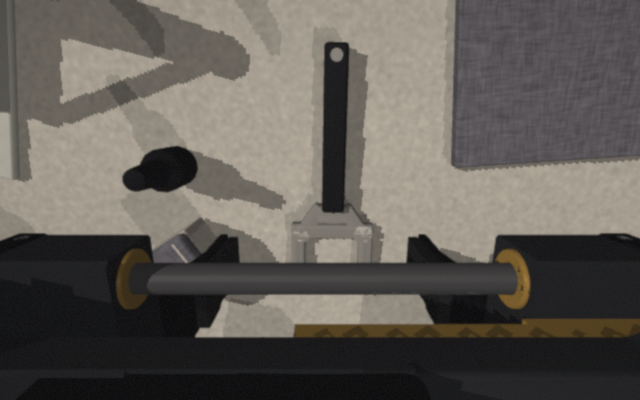

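```bash
python3 - <<'E'
from fit import *
st()
im=cam('wrist'); f=im['frame'].max(2); m=np.zeros(f.shape,np.uint8); m[20:228,310:365]=f[20:228,310:365]<60
k,l,s,_=cv2.connectedComponentsWithStats(m); i=1+np.argmax(s[1:,4]); v,u=np.nonzero(l==i); print(s[i])
K=np.array(im['K']); d=np.c_[(u-K[0,2])/K[0,0],(v-K[1,2])/K[1,1],np.ones(len(u))]@im['Rcw'].T
P=im['pc']+d*((.016-im['pc'][2])/d[:,2])[:,None]
print(rect(P)); x=P[:,:2]-P[:,:2].mean(0); w,V=np.linalg.eigh(x.T@x); print('axis deg',np.degrees(np.arctan2(V[1,1],V[0,1])), P.mean(0))
W=cloud(im);
E
python3 go.py 0.4494 -0.4236 0.021 -85.8
```

```text
t 2.35 pos [ 0.4517 -0.4198  0.1591] q [ 0.8149  0.3773 -0.175   1.5796  0.0665  1.1928 -0.8624] F [-0.8929 -1.4096  0.3143] T [0.0414 0.0861 0.0045] w 0.08715439214180246
R [[-0.00021922622298446877, 0.08107800448580166, -0.9967077350600142], [0.0031436054293350613, -0.9967027782626204, -0.0810782927082097], [-0.9999950348300575, -0.0031510303352713515, -3.637386958459273e-05]]
[ 318   38   27  171 3701]
(array([ 0.5131, -0.4223]), array([0.1373, 0.0219]), 4.45)
axis deg -176.08258873204966 [ 0.5144 -0.4217  0.016 ]
t 2.40 pos [ 449.5 -422.6  159.9] yawY -85.54 tilt(x) [-0.  0. -1.] q7 -0.86 w 0.0868 F [-1.3 -0.3  0.1]
total shift(tool mm) [138.95   1.16   0.11] turn(deg) [0.26 0.03 0.06] min rows 4
1 [34.7, 0.3, 0.0, 0.1, 0.0, 0.0]
2 [34.7, 0.3, 0.0, 0.1, 0.0, 0.0]
3 [34.7, 0.3, 0.0, 0.1, 0.0, 0.0]
4 [34.7, 0.3, 0.0, 0.1, 0.0, 0.0]
```

{"method": "arm_command", "body": {
  "rows": [1, 38, 0.4, 0, 0.2, 0, 0, 1, 38, 0.4, 0, 0, 0, 0, 1, 38, 0.4, 0, 0, 0, 0, 1, 20, 0, 0, 0, 0, 0, 1, 4, 0, 0, 0, 0, 0]
}}

```text
time: 2.82
ee_pos: [0.4455, -0.4258, 0.0198]
ee_rot: [2.183, 0.078, -2.192]
wrist_force: [0.0, -0.4, 1.0]
grip_width: 0.0869
```

{"method": "arm_command", "body": {
  "rows": [1, 0, 0, 0, 0, 0, 0]
}}

```text
time: 2.9
ee_pos: [0.4467, -0.4264, 0.0218]
ee_rot: [2.185, 0.076, -2.189]
wrist_force: [-0.4, -0.8, -0.0]
grip_width: 0.0871
```

```bash
python3 go.py 0.4494 -0.4236 0.0215 -85.8
python3 - <<'E'
from h import *
im=cam('wrist'); cv2.imwrite('pics/w2.png',im['frame'])
E
```

```text
t 2.90 pos [ 446.7 -426.4   21.8] yawY -86.05 tilt(x) [-0.  0. -1.] q7 -0.89 w 0.0871 F [-0.4 -0.8 -0. ]
total shift(tool mm) [ 0.26 -2.59 -2.92] turn(deg) [-0.25  0.11  0.04] min rows 1
1 [0.3, -2.6, -2.9, -0.3, 0.1, 0.0]
```

View pics/w2.png

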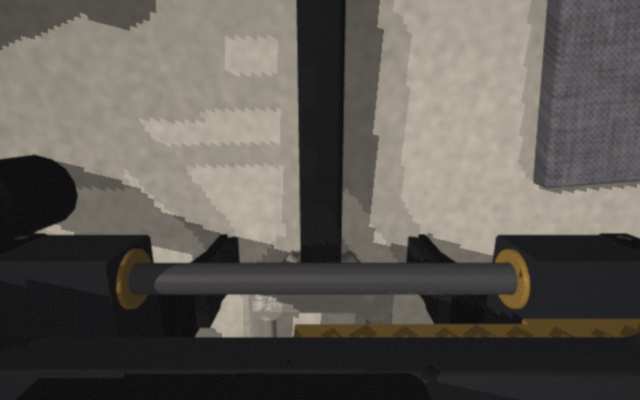

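{"method": "arm_command", "body": {
  "rows": [1, 0, 0, -3, 0, 0, 0, 1, 0, 0, 0, 0, 0, 0, 0.1, 0, 0, 0, 0, 0, 0, 0, 0, 0, 0, 0, 0, 0, 0, 0, 0, 0, 0, 0, 0],
  "newtons": 55
}}

```text
time: 3.37
ee_pos: [0.4516, -0.4253, 0.023]
ee_rot: [2.186, 0.077, -2.185]
wrist_force: [0.1, 0.3, -0.1]
grip_width: 0.0742
```

{"method": "arm_command", "body": {
  "rows": [0, 0, 0, 0, 0, 0, 0, 0, 0, 0, 0, 0, 0, 0, 0, 0, 0, 0, 0, 0, 0]
}}

```text
time: 3.62
ee_pos: [0.4515, -0.4251, 0.0226]
ee_rot: [2.185, 0.077, -2.185]
wrist_force: [0.5, -0.0, -1.1]
grip_width: 0.0546
```

```bash
python3 go.py 0.4494 -0.4236 0.0215 -85.8
python3 - <<'E'
from fit import *
im=cam('wrist'); cv2.imwrite('pics/w3.png',im['frame'])
print(np.array(im['hand_eye']).round(4).tolist())
im=cam('top'); u,v=proj(im,np.array([.44,-.42,.02]))[0].astype(int); cv2.imwrite('pics/t3.png',cv2.resize(im['frame'][v-60:v+60,u-60:u+60],(600,600),interpolation=cv2.INTER_CUBIC))
E
```

```text
t 3.62 pos [ 451.5 -425.1   22.6] yawY -85.94 tilt(x) [ 0. -0. -1.] q7 -0.89 w 0.0546 F [ 0.5 -0.  -1.1]
total shift(tool mm) [ 1.1  -1.65  1.94] turn(deg) [-0.14 -0.   -0.  ] min rows 1
1 [1.1, -1.6, 1.9, -0.1, -0.0, -0.0]
[[-0.0008, -0.2534, 0.9674, -0.1427], [1.0, -0.0003, 0.0007, 0.0005], [0.0001, 0.9674, 0.2534, -0.0705], [0.0, 0.0, 0.0, 1.0]]
```

View pics/w3.png

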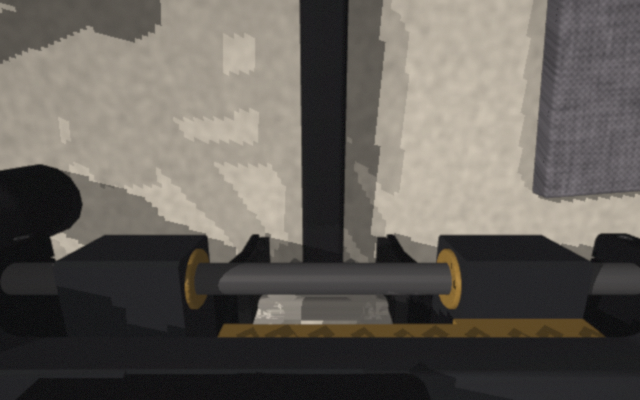

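{"method": "arm_command", "body": {
  "rows": [0, 1, 0, 0, 0, 0, 0, 0, 0, 0, 0, 0, 0, 0, 0, 0, 0, 0, 0, 0, 0, 0, 0, 0, 0, 0, 0, 0, 0, 0, 0, 0, 0, 0, 0]
}}

```text
time: 4.13
ee_pos: [0.4514, -0.4251, 0.0214]
ee_rot: [2.185, 0.078, -2.186]
wrist_force: [-0.9, -0.1, -1.4]
grip_width: 0.0273
```

{"method": "arm_command", "body": {
  "rows": [0, 0, 0, 0, 0, 0, 0, 0, 0, 0, 0, 0, 0, 0]
}}

```text
time: 4.3
ee_pos: [0.4514, -0.4251, 0.0215]
ee_rot: [2.185, 0.077, -2.186]
wrist_force: [0.2, -0.7, -0.8]
grip_width: 0.027
```

```bash
python3 go.py 0.4494 -0.4236 0.0215 -85.8
python3 - <<'E'
from fit import *
im=cam('wrist'); cv2.imwrite('pics/w3b.png',im['frame'])
im=cam('top'); u,v=proj(im,np.array([.44,-.42,.02]))[0].astype(int); cv2.imwrite('pics/t3b.png',cv2.resize(im['frame'][v-60:v+60,u-60:u+60],(600,600),interpolation=cv2.INTER_CUBIC))
E
```

```text
t 4.30 pos [ 451.4 -425.1   21.5] yawY -85.94 tilt(x) [-0.  0. -1.] q7 -0.89 w 0.0270 F [ 0.2 -0.7 -0.8]
total shift(tool mm) [-0.02 -1.61  1.86] turn(deg) [-0.14  0.01  0.  ] min rows 1
1 [-0.0, -1.6, 1.9, -0.1, 0.0, 0.0]
```

View pics/w3b.png

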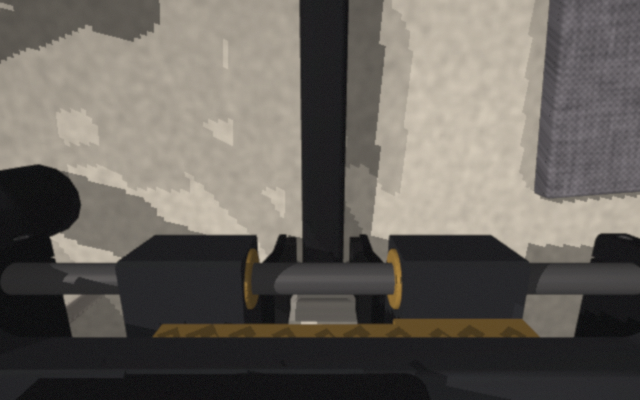

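Run:
```python
from fit import *
H=np.array([[-0.0008, -0.2534, 0.9674, -0.1427], [1.0, -0.0003, 0.0007, 0.0005], [0.0001, 0.9674, 0.2534, -0.0705]])
K=load('w1')['K']
def at(u,v,tx): # tool coords at plane tool x=tx
    d=np.array([(u-K[0,2])/K[0,0],(v-K[1,2])/K[1,1],1]); d=H[:,:3]@d; s=(tx-H[0,3])/d[0]; return H[:,3]+s*d
print(at(320,262,.0215-.016), at(320,255,.0055), at(322,238,.0055))
print('now neck', at(290,320,.0215-.010),at(356,320,.0115),at(297,296,.0115),at(352,296,.0115))
```

```text
[ 0.0055     -0.00063755 -0.00324185] [ 0.0055     -0.00063008 -0.00684116] [ 0.0055      0.00032484 -0.0154139 ]
now neck [ 0.0115     -0.01640498  0.03223115] [0.0115     0.01803592 0.03225295] [ 0.0115     -0.01248182  0.01829138] [0.0115     0.01564037 0.01830715]
```

View pics/t3b.png

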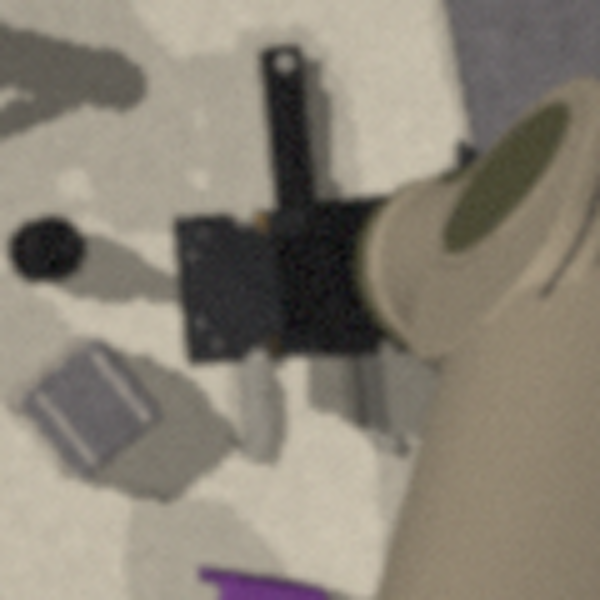

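{"method": "arm_command", "body": {
  "rows": [0.5, 0, 0, 0, 0, 0, 0, 0.5, 0, 0, 0, 0, 0, 0, 0.5, 0, 0, 0, 0, 0, 0, 0.5, -1.5, 0, -2.5, 0, 4, 0, 0.5, 0, 0, -2, 0, 4, 0]
}}

```text
time: 4.82
ee_pos: [0.4578, -0.4244, 0.0239]
ee_rot: [2.337, 0.084, -2.024]
wrist_force: [0.2, -0.1, 0.8]
grip_width: 0.0424
```

{"method": "arm_command", "body": {
  "rows": [0.5, 0, 0, 0, 0, 0, 0, 0, 0, 0, 0, 0, 0, 0, 0, 0, 0, 0, 0, 0, 0, 0, 0, 0, 0, 0, 0, 0, 0, 0, 0, 0, 0, 0, 0]
}}

```text
time: 5.23
ee_pos: [0.4567, -0.4244, 0.0233]
ee_rot: [2.334, 0.084, -2.03]
wrist_force: [-0.3, -0.2, -0.5]
grip_width: 0.0248
```

{"method": "arm_command", "body": {
  "rows": [0, 0, 0, 0, 0, 0, 0, 0, 0, 0, 0, 0, 0, 0, 0, 0, 0, 0, 0, 0, 0]
}}

```text
time: 5.48
ee_pos: [0.4563, -0.4245, 0.0232]
ee_rot: [2.335, 0.083, -2.03]
wrist_force: [0.7, 0.4, -0.2]
grip_width: 0.0195
```

```bash
python3 go.py 0.4494 -0.4236 0.0215 -85.8
python3 - <<'E'
from fit import *
im=cam('wrist'); cv2.imwrite('pics/w4.png',im['frame'])
E
```

```text
t 5.48 pos [ 456.3 -424.5   23.2] yawY -85.91 tilt(x) [ 0.14  0.01 -0.99] q7 -0.78 w 0.0195 F [ 0.7  0.4 -0.2]
total shift(tool mm) [ 0.72 -1.41  7.01] turn(deg) [-0.11 -8.   -0.  ] min rows 2
1 [0.4, -0.7, 3.5, -0.1, -4.0, -0.0]
2 [0.6, -0.7, 3.5, -0.1, -4.0, -0.0]
```

View pics/w4.png

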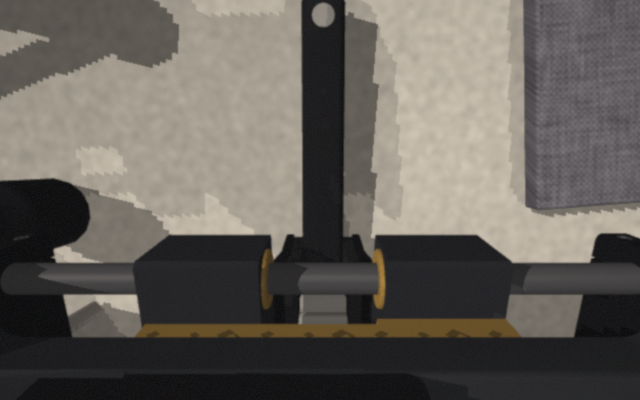

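Run:
```python
from fit import *
def pl(im,u,v,z):
    K=np.array(im['K']); d=im['Rcw']@np.array([(u-K[0,2])/K[0,0],(v-K[1,2])/K[1,1],1]); return im['pc']+d*(z-im['pc'][2])/d[2]
w1=load('w1')
e=pl(w1,337,42.5,.016);h=pl(w1,337,55,.016);s=pl(w1,333,212,.016); print('end-hole',np.linalg.norm(e-h),'len',np.linalg.norm(e-s), s,e)
im=cam('wrist'); h=pl(im,323,14.5,.016); print('hole',h)
a=np.radians(4.1); print('end',h[:2]+np.linalg.norm(e-pl(w1,337,55,.016))*np.array([np.cos(a),np.sin(a)]))
```

```text
end-hole 0.00901543126386922 len 0.13724204265100431 [ 0.44451071 -0.42664914  0.016     ] [ 0.5814419  -0.41741723  0.016     ]
hole [ 0.57245217 -0.41714062  0.016     ]
end [ 0.58144453 -0.41649604]
```

```bash
cat > go.py <<'E'
import sys
from h import *
# usage: go.py x y z yawdeg(of tool y) [tilt deg] [nrows]
def goal(yaw,tilt):
    a=np.radians(yaw); Y=np.array([np.cos(a),np.sin(a),0]); X=np.array([0,0,-1.])
    return np.c_[X,Y,np.cross(X,Y)]@R.from_euler('y',tilt,degrees=True).as_matrix()
def rows(target,yaw,tilt=0,n=None):
    o=r.get_obs(); Rt=R.from_rotvec(o['ee_rot']).as_matrix(); p=np.array(o['ee_pos'])
    Rg=goal(yaw,tilt); d=Rt.T@(np.array(target)-p)*1000; rel=R.from_matrix(Rg@Rt.T).as_rotvec() # world
    ang=np.degrees(np.linalg.norm(rel)); n0=int(max(np.ceil(np.linalg.norm(d)/41),np.ceil(ang/7.1),1)); n=n or n0
    print('t %.2f pos %s yawY %.2f tool x %s q %s w %.4f F %s T %s'%(o['time'],(p*1000).round(1),np.degrees(np.arctan2(Rt[1,1],Rt[0,1])),Rt[:,0].round(3),np.array(o['qpos']).round(2),o['grip_width'],np.array(o['wrist_force']).round(1),np.array(o['torque']).round(2)))
    print('total shift(tool mm)',d.round(1),'turn deg %.1f'%ang,'min rows',n0)
    Rc=Rt
    for i in range(n):
        sh=Rc.T@((np.array(target)-p)/n)*1000; w=np.degrees(Rc.T@rel/n)
        print(i+1,[round(float(v),1) for v in np.r_[sh,w]])
        Rc=R.from_rotvec(rel/n).as_matrix()@Rc
if __name__=='__main__':
    a=[float(v) for v in sys.argv[1:]]
    rows(a[:3],a[3],a[4] if len(a)>4 else 0,int(a[5]) if len(a)>5 else None)
E
python3 go.py 0.456 -0.4245 0.22 -85.9 8
python3 - <<'E'
import numpy as np
a=np.radians(-6.6);X=np.array([np.cos(a),np.sin(a)]);Y=np.array([-np.sin(a),np.cos(a)]);n=np.array([.5035,.0152])
print(n-.045*X-.07*Y, n+.116*Y)
E
```

```text
t 5.58 pos [ 456.2 -424.6   23.2] yawY -85.93 tool x [ 0.139  0.01  -0.99 ] q [ 0.9   0.49 -0.21  1.75  0.    0.81 -0.78] w 0.0191 F [0.4 0.3 0.2] T [0.04 0.02 0.  ]
total shift(tool mm) [-1.949e+02 -1.000e-01 -2.720e+01] turn deg 0.0 min rows 5
1 [-39.0, -0.0, -5.4, -0.0, -0.0, -0.0]
2 [-39.0, -0.0, -5.4, -0.0, -0.0, -0.0]
3 [-39.0, -0.0, -5.4, -0.0, -0.0, -0.0]
4 [-39.0, -0.0, -5.4, -0.0, -0.0, -0.0]
5 [-39.0, -0.0, -5.4, -0.0, -0.0, -0.0]
[ 0.45075263 -0.04916392] [0.51683271 0.13043124]
```

Grip seated properly on the black handle at 19.5 mm width (handle centred at column 323). Lift.

{"method": "arm_command", "body": {
  "rows": [0, -15, 0, -2, 0, 0, 0, 0, -39, 0, -5.4, 0, 0, 0, 0, -39, 0, -5.4, 0, 0, 0, 0, -39, 0, -5.4, 0, 0, 0, 0, -39, 0, -5.4, 0, 0, 0]
}}

```text
time: 6.0
ee_pos: [0.4549, -0.4245, 0.1974]
ee_rot: [2.335, 0.083, -2.031]
wrist_force: [-0.6, -1.3, -1.0]
grip_width: 0.0193
```

```bash
python3 go.py 0.451 -0.049 0.21 -6.6 8 15
```

```text
t 6.00 pos [ 454.9 -424.5  197.4] yawY -85.95 tool x [ 0.138  0.01  -0.99 ] q [ 0.92  0.3  -0.22  1.61 -0.03  1.14 -0.78] w 0.0193 F [-0.6 -1.3 -1. ] T [-0.01  0.18 -0.04]
total shift(tool mm) [  -9.2 -374.9  -24.1] turn deg 79.3 min rows 12
1 [-0.6, -25.0, -1.6, -5.2, 0.0, -0.7]
2 [-0.3, -24.7, -3.9, -5.2, 0.0, -0.7]
3 [0.0, -24.3, -6.1, -5.2, 0.0, -0.7]
4 [0.3, -23.6, -8.3, -5.2, 0.0, -0.7]
5 [0.6, -22.8, -10.4, -5.2, 0.0, -0.7]
6 [0.9, -21.7, -12.5, -5.2, 0.0, -0.7]
7 [1.2, -20.5, -14.4, -5.2, 0.0, -0.7]
8 [1.4, -19.0, -16.2, -5.2, 0.0, -0.7]
9 [1.7, -17.5, -17.9, -5.2, 0.0, -0.7]
10 [1.9, -15.7, -19.4, -5.2, 0.0, -0.7]
11 [2.1, -13.9, -20.8, -5.2, 0.0, -0.7]
12 [2.2, -11.9, -21.9, -5.2, 0.0, -0.7]
13 [2.4, -9.8, -22.9, -5.2, 0.0, -0.7]
14 [2.5, -7.6, -23.7, -5.2, 0.0, -0.7]
15 [2.6, -5.4, -24.3, -5.2, 0.0, -0.7]
```

{"method": "arm_command", "body": {
  "rows": [0, -2, -25, -2, -5.2, 0, -0.7, 0, -2, -25, -4, -5.2, 0, -0.7, 0, 0, -24, -6, -5.2, 0, -0.7, 0, 0, -24, -8, -5.2, 0, -0.7, 0, 0, -23, -10, -5.2, 0, -0.7]
}}

```text
time: 6.42
ee_pos: [0.4527, -0.2983, 0.2036]
ee_rot: [2.064, 0.561, -1.795]
wrist_force: [0.5, 0.2, -1.8]
grip_width: 0.0195
```

{"method": "arm_command", "body": {
  "rows": [0, 1, -22, -12.5, -5.2, 0, -0.7, 0, 1, -20.5, -14.5, -5.2, 0, -0.7, 0, 1.5, -19, -16, -5.2, 0, -0.7, 0, 1.5, -17.5, -18, -5.2, 0, -0.7, 0, 2, -15.5, -19.5, -5.2, 0, -0.7]
}}

```text
time: 6.83
ee_pos: [0.4522, -0.173, 0.2075]
ee_rot: [1.75, 0.941, -1.522]
wrist_force: [0.0, -0.6, -1.8]
grip_width: 0.0193
```

```bash
python3 go.py 0.451 -0.049 0.21 -6.6 8 5
```

```text
t 6.83 pos [ 452.2 -173.   207.5] yawY -33.24 tool x [ 0.078  0.112 -0.991] q [ 0.82  0.05 -0.46  1.87 -0.12  1.19 -0.19] w 0.0193 F [ 0.  -0.6 -1.8] T [-0.15  0.   -0.  ]
total shift(tool mm) [  11.3  -69.  -102.5] turn deg 26.6 min rows 4
1 [2.3, -13.8, -20.5, -5.3, 0.0, -0.8]
2 [2.5, -11.8, -21.7, -5.3, 0.0, -0.8]
3 [2.6, -9.7, -22.7, -5.3, 0.0, -0.8]
4 [2.8, -7.6, -23.5, -5.3, 0.0, -0.8]
5 [2.9, -5.4, -24.1, -5.3, 0.0, -0.8]
```

{"method": "arm_command", "body": {
  "rows": [0, 2, -14, -20, -5.2, 0, -0.7, 0, 2, -12, -22, -5.2, 0, -0.7, 0, 2, -10, -23, -5.2, 0, -0.7, 0, 2, -8, -23.5, -5.2, 0, -0.7, 0, 2, -5, -24, -5.2, 0, -0.7]
}}

```text
time: 7.25
ee_pos: [0.4511, -0.0489, 0.2127]
ee_rot: [1.405, 1.237, -1.222]
wrist_force: [0.9, -0.1, -1.9]
grip_width: 0.0197
```

{"method": "arm_command", "body": {
  "rows": [0, 0, 0, 0, 0, 0, 0, 0, 0, 0, 0, 0, 0, 0, 0, 0, 0, 0, 0, 0, 0]
}}

```text
time: 7.5
ee_pos: [0.4514, -0.0506, 0.2126]
ee_rot: [1.41, 1.234, -1.226]
wrist_force: [-0.6, 0.3, -0.7]
grip_width: 0.0196
```

```bash
python3 go.py 0.451 -0.049 0.21 -6.6 8
python3 - <<'E'
from h import *
for n in ['wrist','top','scene']:
    im=cam(n); cv2.imwrite(f'pics/{n}5.png',im['frame']); np.savez(f'{n}5.npz',**{k:im[k] for k in ['frame','z_map','K','Rcw','pc']})
E
```

```text
t 7.50 pos [451.4 -50.6 212.6] yawY -7.34 tool x [ 0.023  0.132 -0.991] q [ 0.7   0.01 -0.59  1.91 -0.14  1.23  0.03] w 0.0196 F [-0.6  0.3 -0.7] T [-0.19 -0.06  0.06]
total shift(tool mm) [ 2.8 -0.7 -1.2] turn deg 0.9 min rows 1
1 [2.8, -0.7, -1.2, -0.7, 0.3, -0.4]
```

View pics/wrist5.png

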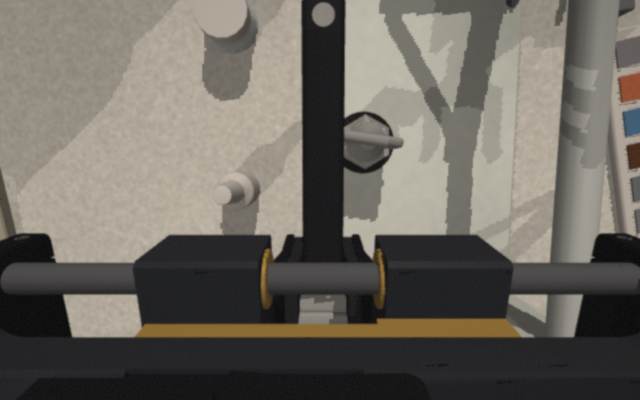

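View pics/scene5.png

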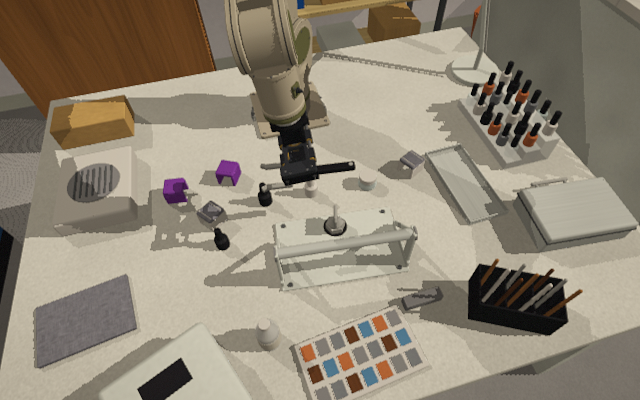

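Run:
```python
from fit import *
for n in ['wrist5','top5','scene5']:
    im=load(n); W=cloud(im).reshape(-1,3); W=W[~np.isnan(W[:,0])]
    def box(c,h,z0,z1):
        m=(abs(W[:,0]-c[0])<h)&(abs(W[:,1]-c[1])<h)&(W[:,2]>z0)&(W[:,2]<z1); return W[m]
    p=box((.503,.015),.04,.058,.08)
    print(n,'wing',rect(p),p.mean(0),len(p),p[:,2].max())
    p=box((.503,.015),.04,.033,.05);print(' hub',rect(p),p.mean(0),len(p))
    p=box((.503,.015),.04,.016,.03);print(' nut',rect(p),p.mean(0),len(p), np.percentile(p[:,2],[10,50,90]))
    p=box((.63,.0),.2,.125,.17); p=p[abs((p[:,1]))<.12]; print(' bar',rect(p),len(p),p[:,2].max())
    p=p[p[:,2]>.147]; vx,vy,x0,y0=cv2.fitLine(p[:,:2].astype(np.float32),cv2.DIST_L2,0,.01,.01).ravel(); yw=np.degrees(np.arctan2(-vx,vy)); print('  yaw',yw if abs(yw)<90 else yw-180, 'x at y=0', x0-y0*vx/vy)
f=load('wrist5')['frame'][90:190,320:430]; cv2.imwrite('pics/nut5.png',cv2.resize(f,None,fx=6,fy=6,interpolation=cv2.INTER_CUBIC))
```

```text
wrist5 wing (array([0.5063, 0.013 ]), array([0.0091, 0.0524]), 74.35) [0.50581882 0.01264422 0.06851372] 665 0.07185788129152298
 hub (array([0.504 , 0.0127]), array([0.0361, 0.0366]), 21.68) [0.50346237 0.0116001  0.03958783] 592
 nut (array([0.5058, 0.0133]), array([0.0527, 0.0439]), 83.33) [0.50515776 0.01209552 0.02588901] 549 [0.02453828 0.02570396 0.02850139]
 bar (array([ 0.6296, -0.0202]), array([0.2031, 0.0247]), 83.59) 13134 0.1521165159670809
  yaw -7.071176 x at y=0 0.63244075
top5 wing (array([0.5035, 0.0148]), array([0.009 , 0.0521]), 74.95) [0.50307504 0.01489629 0.06888234] 73 0.07382602080512624
 hub (array([0.5034, 0.0161]), array([0.0339, 0.0332]), 71.09) [0.50205943 0.01493471 0.04000219] 77
 nut (array([0.5019, 0.015 ]), array([0.0494, 0.0445]), 82.6) [0.50164956 0.01417732 0.02553572] 78 [0.02260988 0.02580176 0.02858027]
 bar (array([ 0.6313, -0.    ]), array([0.2427, 0.0269]), 83.2) 1041 0.15510564777299973
  yaw -6.6681876 x at y=0 0.63102204
scene5 wing (array([0.5041, 0.0165]), array([0.0077, 0.0546]), 73.33) [0.50701713 0.01461563 0.06905634] 62 0.07314679345028452
 hub (array([0.5052, 0.0167]), array([0.0425, 0.0347]), 13.81) [0.50780378 0.01346238 0.03979853] 90
 nut (array([0.5025, 0.016 ]), array([0.0494, 0.0477]), 81.19) [0.51132791 0.01356906 0.0248689 ] 113 [0.01903225 0.02583908 0.02855192]
 bar (array([6.324e-01, 2.000e-04]), array([0.2421, 0.0263]), 83.44) 1257 0.15478243193830954
  yaw -6.624461 x at y=0 0.63226676
```

View pics/nut5.png

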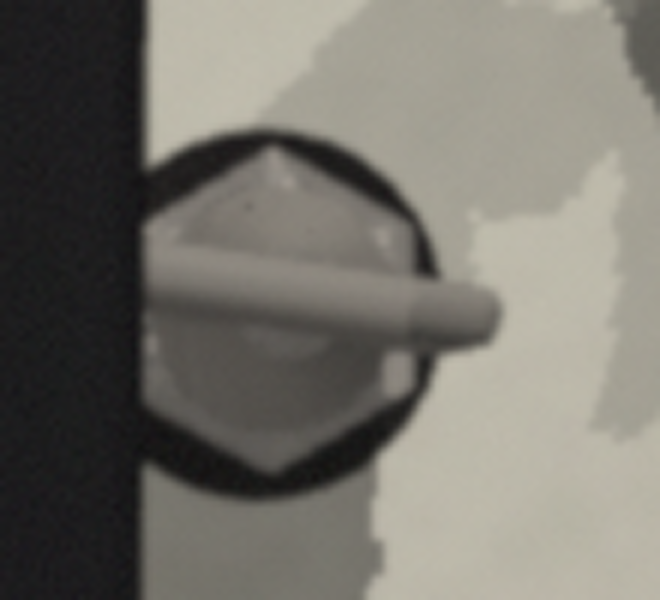

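Run:
```python
from fit import *
im=load('wrist5'); o=r.get_obs(); Rt=R.from_rotvec(o['ee_rot']).as_matrix(); p=np.array(o['ee_pos'])
def pl(u,v,z):
    K=np.array(im['K']); d=im['Rcw']@np.array([(u-K[0,2])/K[0,0],(v-K[1,2])/K[1,1],1]); return im['pc']+d*(z-im['pc'][2])/d[2]
a=pl(365.5,114.2,.026);b=pl(365.3,168.3,.026);c=pl(388.8,127,.026);d=pl(388.8,155,.026)
print(a,b,np.linalg.norm(a-b),'centre',(a+b)/2,'ydir yaw',np.degrees(np.arctan2(-(a-b)[0],(a-b)[1])))
e=a-b; e/=np.linalg.norm(e); n=np.array([e[1],-e[0],0]); print('flat dist',(c-(a+b)/2)@n,(d-(a+b)/2)@n)
h1=pl(323,14,.2126-.0072); print('hole dist from TCP',Rt.T@(h1-p))
```

```text
[0.50814709 0.03940908 0.026     ] [ 0.50202606 -0.01298911  0.026     ] 0.052754497164427414 centre [0.50508658 0.01320998 0.026     ] ydir yaw -6.662955550510156
flat dist 0.0230232809629553 0.023359305925894795
hole dist from TCP [ 0.02259919  0.00162049 -0.11285   ]
```

Run:
```python
from fit import *
o=r.get_obs(); Rt=R.from_rotvec(o['ee_rot']).as_matrix(); p=np.array(o['ee_pos'])
Rs=Rt@R.from_euler('y',-8,degrees=True).as_matrix()
print(o['time'],p,np.degrees(np.arctan2(Rs[1,1],Rs[0,1])),Rs[:,0])
for n in ['scene5','top5','wrist5']:
    W=cloud(load(n)).reshape(-1,3); W=W[~np.isnan(W[:,0])]; L=(W-p)@Rs
    m=(L[:,0]>.002)&(L[:,0]<.03)&(abs(L[:,1])<.05)&(abs(L[:,2])<.16); L=L[m]
    for a in np.arange(-.15,.12,.01):
        s=L[(L[:,2]>=a)&(L[:,2]<a+.01)]
        if len(s): print(n,'z %.2f'%a,len(s),'y',s[:,1].min().round(4),s[:,1].max().round(4),'x',np.percentile(s[:,0],[5,50]).round(4))
    print(n,'zmin',np.sort(L[:,2])[:5],'zmax',np.sort(L[:,2])[-5:])
```

```text
7.65 [ 0.45146544 -0.05094223  0.21261876] -7.378809965818919 [ 0.00468815 -0.00546943 -0.99997405]
scene5 z -0.13 24 y -0.0067 0.0089 x [0.0052 0.0083]
scene5 z -0.12 41 y -0.0119 0.0116 x [0.0048 0.007 ]
scene5 z -0.11 40 y -0.0113 0.0093 x [0.0048 0.0078]
scene5 z -0.10 42 y -0.0098 0.0098 x [0.005  0.0076]
scene5 z -0.09 40 y -0.0103 0.0103 x [0.0052 0.0073]
scene5 z -0.08 42 y -0.0095 0.011 x [0.0051 0.0078]
scene5 z -0.07 39 y -0.0088 0.01 x [0.0052 0.0075]
scene5 z -0.06 40 y -0.0083 0.0094 x [0.0054 0.0084]
scene5 z -0.05 41 y -0.0113 0.0096 x [0.0049 0.008 ]
scene5 z -0.04 14 y -0.0085 0.0088 x [0.0058 0.0078]
scene5 z 0.02 4 y 0.035 0.036 x [0.0159 0.0172]
scene5 z 0.03 10 y 0.0335 0.0366 x [0.0136 0.0191]
scene5 z 0.04 24 y -0.0391 0.0373 x [0.0128 0.014 ]
scene5 z 0.05 55 y -0.0397 0.0365 x [0.0114 0.0138]
scene5 z 0.06 51 y -0.038 0.0366 x [0.0114 0.0136]
scene5 z 0.07 57 y -0.0404 0.0366 x [0.0112 0.0138]
scene5 z 0.08 53 y -0.0407 0.0387 x [0.012  0.0139]
scene5 z 0.09 30 y -0.0424 0.0404 x [0.0119 0.0138]
scene5 zmin [-0.12626241 -0.12589291 -0.12567424 -0.12560918 -0
[... 1064 characters left out ...]
082 0.0115 x [0.0065 0.0077]
wrist5 z -0.07 920 y -0.0083 0.0111 x [0.0065 0.0076]
wrist5 z -0.06 896 y -0.0083 0.0112 x [0.0065 0.0076]
wrist5 z -0.05 910 y -0.0084 0.0113 x [0.0065 0.0077]
wrist5 z -0.04 879 y -0.0085 0.0114 x [0.0065 0.0077]
wrist5 z -0.03 849 y -0.0086 0.0115 x [0.0066 0.0076]
wrist5 z -0.02 1249 y -0.0171 0.0199 x [0.0044 0.0078]
wrist5 z -0.01 738 y -0.0129 0.0159 x [0.0042 0.0077]
wrist5 z 0.01 244 y -0.0101 0.013 x [0.0127 0.0135]
wrist5 z 0.02 863 y -0.0107 0.0136 x [0.0127 0.0138]
wrist5 z 0.03 241 y -0.0111 0.014 x [0.0127 0.0136]
wrist5 zmin [-0.12169081 -0.12168279 -0.12161246 -0.12157964 -0.12156062] zmax [0.03271076 0.03277456 0.03281624 0.0328699  0.03289628]
```

```bash
python3 go.py 0.517 0.1307 0.2 -6.7 8 6
```

```text
t 7.65 pos [451.5 -50.9 212.6] yawY -7.38 tool x [ 0.023  0.133 -0.991] q [ 0.7   0.01 -0.59  1.91 -0.14  1.23  0.03] w 0.0193 F [ 0.4  0.  -1.9] T [-0.2  -0.09  0.01]
total shift(tool mm) [  38.1   41.6 -185.1] turn deg 0.8 min rows 5
1 [6.3, 6.9, -30.9, -0.1, 0.0, -0.1]
2 [6.4, 7.0, -30.8, -0.1, 0.0, -0.1]
3 [6.4, 7.1, -30.8, -0.1, 0.0, -0.1]
4 [6.4, 7.1, -30.8, -0.1, 0.0, -0.1]
5 [6.4, 7.2, -30.8, -0.1, 0.0, -0.1]
6 [6.4, 7.3, -30.8, -0.1, 0.0, -0.1]
```

{"method": "arm_command", "body": {
  "rows": [0, 7, 8, -37, -0.1, 0, -0.1, 0, 7, 8, -37, -0.1, 0, -0.1, 0, 7, 8, -37, -0.1, 0, -0.1, 0, 7, 8, -37, -0.1, 0, -0.1, 0, 7, 8, -37, -0.1, 0, -0.1]
}}

```text
time: 8.07
ee_pos: [0.515, 0.1325, 0.2031]
ee_rot: [1.401, 1.244, -1.225]
wrist_force: [0.8, -0.5, -1.3]
grip_width: 0.0195
```

{"method": "arm_command", "body": {
  "rows": [0, 0, 0, 0, 0, 0, 0, 0, 0, 0, 0, 0, 0, 0]
}}

```text
time: 8.23
ee_pos: [0.5143, 0.1336, 0.2027]
ee_rot: [1.397, 1.25, -1.222]
wrist_force: [0.2, -1.2, -2.5]
grip_width: 0.0192
```

```bash
python3 go.py 0.517 0.1307 0.10 -6.7 8 3;python3 - <<'E'
from h import *
for n in ['top']:
    im=cam(n); cv2.imwrite(f'pics/{n}6.png',im['frame']); np.savez(f'{n}6.npz',**{k:im[k] for k in ['frame','z_map','K','Rcw','pc']})
E
```

```text
t 8.23 pos [514.3 133.6 202.7] yawY -6.52 tool x [ 0.013  0.135 -0.991] q [ 0.43  0.2  -0.76  1.77  0.01  1.18 -0.44] w 0.0192 F [ 0.2 -1.2 -2.5] T [-0.27 -0.13 -0.02]
total shift(tool mm) [101.4   3.3  16.5] turn deg 0.3 min rows 3
1 [33.8, 1.1, 5.5, 0.1, 0.1, 0.1]
2 [33.8, 1.1, 5.5, 0.1, 0.1, 0.1]
3 [33.8, 1.0, 5.6, 0.1, 0.1, 0.1]
```

View pics/top6.png

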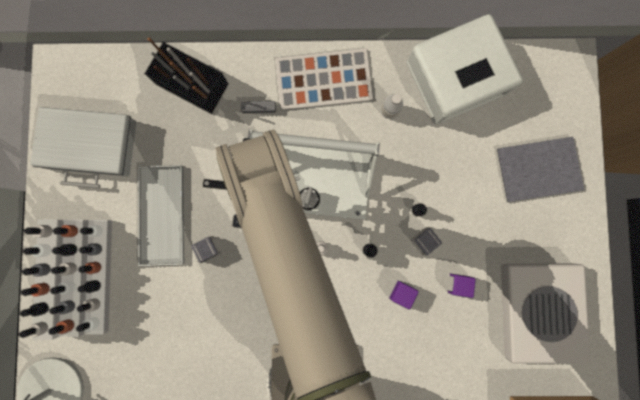

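{"method": "arm_command", "body": {
  "rows": [0, 34, 1, 5.5, 0.1, 0.1, 0.1, 0, 34, 1, 5.5, 0.1, 0.1, 0.1, 0, 33, 1, 5.5, 0, 0, 0, 0, 0, 0, 0, 0, 0, 0, 0, 0, 0, 0, 0, 0, 0]
}}

```text
time: 8.7
ee_pos: [0.5162, 0.1272, 0.1002]
ee_rot: [1.406, 1.245, -1.226]
wrist_force: [-0.1, 0.1, -1.2]
grip_width: 0.0195
```

```bash
python3 go.py 0.517 0.1307 0.034 -6.7 8 3;python3 - <<'E'
from h import *
for n in ['scene','wrist']:
    im=cam(n); np.savez(f'{n}7.npz',**{k:im[k] for k in ['frame','z_map','K','Rcw','pc']})
    f=im['frame']
    if n=='scene':
        f=cv2.resize(f[110:290,240:480],(800,600),interpolation=cv2.INTER_CUBIC)
    cv2.imwrite(f'pics/{n}7.png',f)
E
```

```text
t 8.70 pos [516.2 127.2 100.2] yawY -7.04 tool x [ 0.015  0.136 -0.991] q [ 0.4   0.32 -0.73  1.88  0.1   0.97 -0.48] w 0.0195 F [-0.1  0.1 -1.2] T [-0.16 -0.09  0.01]
total shift(tool mm) [66.1  0.5  5.5] turn deg 0.4 min rows 2
1 [22.0, 0.2, 1.8, -0.1, 0.0, 0.0]
2 [22.0, 0.1, 1.8, -0.1, 0.0, 0.0]
3 [22.0, 0.1, 1.9, -0.1, 0.0, 0.0]
```

View pics/scene7.png

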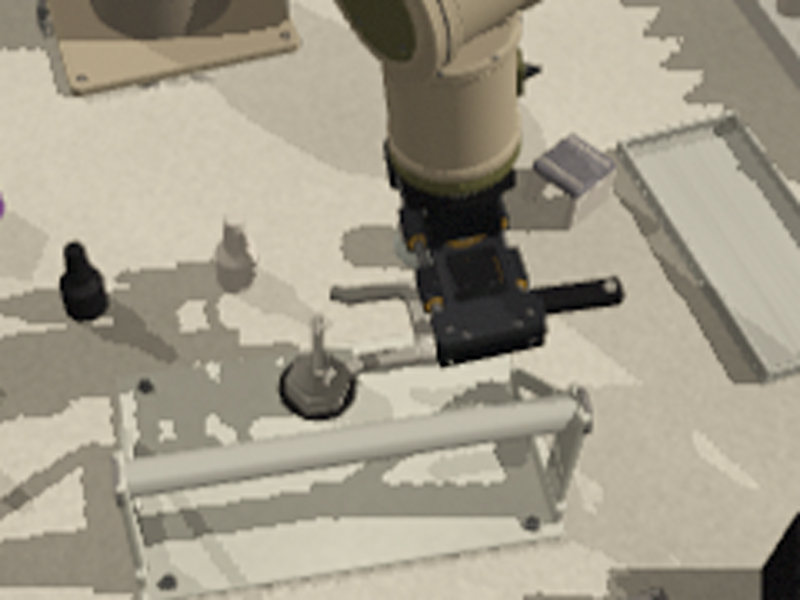

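View pics/wrist7.png

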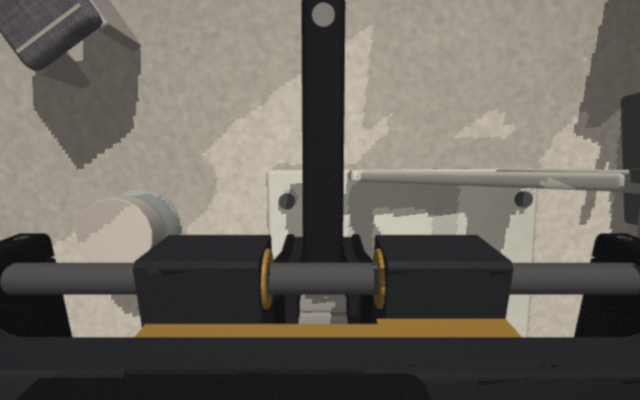

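```bash
cat > jawchk.py <<'E'
from fit import *
def chk(n,ztop,N=(.5045,.0162),yaw=-6.66):
    W=cloud(load(n)).reshape(-1,3); W=W[~np.isnan(W[:,0])]
    Rz=R.from_euler('z',yaw,degrees=True).as_matrix(); L=(W-np.array([*N,0]))@Rz
    m=(abs(L[:,2]-ztop)<.0035)&(abs(L[:,0])<.045)&(L[:,1]>-.04)&(L[:,1]<.30); L=L[m]
    for a in np.arange(-.03,.30,.01):
        s=L[(L[:,1]>=a)&(L[:,1]<a+.01)]
        if len(s):
            q=np.sort(s[:,0]); neg=q[q<0]; pos=q[q>0]
            print('y %.2f'%a,len(s),'neg',(neg[[0,-1]]*1000).round(1) if len(neg) else '','pos',(pos[[0,-1]]*1000).round(1) if len(pos) else '')
    print('ymin',np.sort(L[:,1])[:5].round(4),'ymax',np.sort(L[:,1])[-5:].round(4))
E
python3 - <<'E'
from jawchk import *
chk('scene7',.1002-.0236+.010)
E
```

```text
y 0.01 14 neg [-42.4 -32.5] pos [29.1 36.3]
y 0.02 38 neg [-42.3 -29.1] pos [22.3 37.2]
y 0.03 39 neg [-41.4 -28.6] pos [21.1 34.9]
y 0.04 34 neg [-39.9 -28.2] pos [20.  35.5]
y 0.05 38 neg [-43.2 -27.5] pos [21.8 35.5]
y 0.06 40 neg [-40.1 -28. ] pos [21.9 35.4]
y 0.07 84 neg [-40.6  -0.7] pos [ 0.1 34.7]
y 0.08 38 neg [-39.8  -1.2] pos [ 0.3 35. ]
y 0.17 6 neg [-7.9 -7.4] pos [5.5 8.2]
y 0.18 7 neg  pos [5.5 9.4]
y 0.19 7 neg  pos [6.1 8.8]
y 0.20 6 neg  pos [6.3 9. ]
y 0.21 8 neg  pos [6.1 8.8]
y 0.22 8 neg  pos [6.2 8. ]
y 0.23 3 neg  pos [6.4 9.7]
ymin [0.0157 0.0159 0.0159 0.0161 0.0164] ymax [0.2292 0.2297 0.2315 0.2354 0.2354]
```

{"method": "arm_command", "body": {
  "rows": [0, 22, 1.5, -1, -0.3, 0, 0, 0, 22, 0.5, 2, -0.3, 0, 0, 0, 18, 0, 2, 0, 0, 0, 0, 0, 0, 0, 0, 0, 0, 0, 0, 0, 0, 0, 0, 0]
}}

```text
time: 9.22
ee_pos: [0.5205, 0.1342, 0.0405]
ee_rot: [1.399, 1.248, -1.213]
wrist_force: [0.0, -0.3, -1.6]
grip_width: 0.019
```

```bash
python3 go.py 0.518 0.1307 0.0325 -6.5 8 3;python3 - <<'E'
from jawchk import *
for n in ['scene']:
    im=cam(n); np.savez(f'{n}8.npz',**{k:im[k] for k in ['frame','z_map','K','Rcw','pc']})
    f=im['frame'];f=cv2.resize(f[170:250,300:410],(800,580),interpolation=cv2.INTER_CUBIC)
    cv2.imwrite(f'pics/{n}8.png',f)
p=np.array(r.get_obs()['ee_pos'])
chk('scene8',p[2]-.0236+.010)
E
```

```text
t 9.22 pos [520.5 134.2  40.5] yawY -6.33 tool x [ 0.019  0.137 -0.99 ] q [ 0.34  0.42 -0.7   1.91  0.18  0.85 -0.53] w 0.0190 F [ 0.  -0.3 -1.6] T [-0.16 -0.07 -0.  ]
total shift(tool mm) [ 7.4 -2.2  4.8] turn deg 0.3 min rows 1
1 [2.5, -0.7, 1.6, 0.1, 0.0, -0.1]
2 [2.5, -0.7, 1.6, 0.1, 0.0, -0.1]
3 [2.5, -0.7, 1.6, 0.1, 0.0, -0.1]
y -0.03 12 neg [-11.9  -2.8] pos [0.2 6. ]
y -0.02 22 neg [-23.3  -1.3] pos [ 0.8 20.5]
y -0.01 9 neg [-25.8 -22.5] pos [14.6 22.4]
y 0.00 10 neg [-25.3 -25.3] pos [13.9 19.9]
y 0.01 17 neg [-24.6 -15.6] pos [ 5.5 20.7]
y 0.02 25 neg [-42.1  -0.3] pos [ 1.2 41.7]
y 0.03 34 neg [-35.9 -23.6] pos [25.5 40.7]
y 0.04 34 neg [-36.5 -23.6] pos [27.1 39.3]
y 0.05 33 neg [-35.8 -23.3] pos [25.4 40.5]
y 0.06 33 neg [-36.9 -24.7] pos [25.8 38.3]
y 0.07 38 neg [-36.5  -8.9] pos [ 3.3 39.7]
y 0.08 83 neg [-36.7  -0.1] pos [ 0.2 37.7]
y 0.09 18 neg [-32.2  -6.4] pos [ 3.8 37.8]
y 0.18 7 neg  pos [ 0.  11.7]
y 0.19 6 neg  pos [ 5.4 11.2]
y 0.20 7 neg [-10.5  -2. ] pos [ 9.  12.1]
y 0.21 6 neg [-5.5 -5.5] pos [ 5.4 11.1]
y 0.22 6 neg  pos [ 2.5 12.2]
y 0.23 4 neg  pos [ 7.9 10.9]
y 0.24 2 neg [-6.2 -6.2] pos [8.7 8.7]
ymin [-0.0253 -0.025  -0.0245 -0.024  -0.0229] ymax [0.2348 0.2351 0.2368 0.2411 0.2447]
```

View pics/scene8.png

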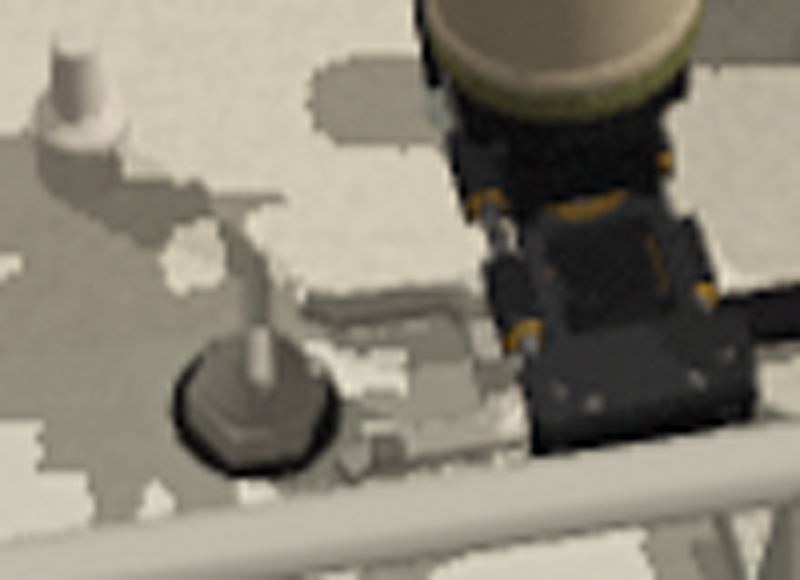

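{"method": "arm_command", "body": {
  "rows": [0, 4, -1.2, 1.5, 0.1, 0, 0, 0, 4, -1.2, 1.5, 0.1, 0, 0, 0, 0, 0, 0, 0, 0, 0, 0, 0, 0, 0, 0, 0, 0]
}}

```text
time: 9.6
ee_pos: [0.5177, 0.1324, 0.0312]
ee_rot: [1.401, 1.246, -1.216]
wrist_force: [-0.6, -2.1, 1.0]
grip_width: 0.0193
```

```bash
python3 go.py 0.5116 0.084 0.0325 -6.6 8 5;python3 - <<'E'
from jawchk import *
for n in ['scene']:
    im=cam(n); np.savez(f'{n}9.npz',**{k:im[k] for k in ['frame','z_map','K','Rcw','pc']})
p=np.array(r.get_obs()['ee_pos'])
chk('scene9',p[2]-.0236+.010)
E
```

```text
t 9.60 pos [517.7 132.4  31.2] yawY -6.53 tool x [ 0.019  0.137 -0.99 ] q [ 0.34  0.43 -0.69  1.92  0.19  0.83 -0.54] w 0.0193 F [-0.6 -2.1  1. ] T [-0.39 -0.21 -0.04]
total shift(tool mm) [-8.  -0.5 48.1] turn deg 0.2 min rows 2
1 [-1.6, -0.1, 9.6, 0.0, 0.0, -0.0]
2 [-1.6, -0.1, 9.6, 0.0, 0.0, -0.0]
3 [-1.6, -0.1, 9.6, 0.0, 0.0, -0.0]
4 [-1.6, -0.1, 9.6, 0.0, 0.0, -0.0]
5 [-1.6, -0.1, 9.6, 0.0, 0.0, -0.0]
y -0.03 2 neg  pos [4.3 5.3]
y -0.02 7 neg  pos [ 9.6 19.3]
y -0.01 7 neg  pos [18.5 21.2]
y 0.00 5 neg  pos [19.8 21.3]
y 0.01 6 neg  pos [ 8.9 33.1]
y 0.02 28 neg [-44.5 -30.4] pos [ 2.9 38.8]
y 0.03 33 neg [-39.3 -27. ] pos [22.  36.4]
y 0.04 30 neg [-37.2 -26.3] pos [23.7 36.5]
y 0.05 33 neg [-39.8 -26.7] pos [24.3 35.7]
y 0.06 28 neg [-37.3 -26.9] pos [26.1 36.3]
y 0.07 53 neg [-39.8  -1.4] pos [ 2.5 37.1]
y 0.08 66 neg [-38.6  -1.1] pos [ 0.3 34.8]
y 0.09 3 neg  pos [1.4 9.3]
y 0.17 1 neg  pos [8.4 8.4]
y 0.18 4 neg  pos [6.4 9.5]
y 0.19 7 neg [-8.3 -8.3] pos [4. 8.]
y 0.20 7 neg [-12.9 -12.9] pos [6.2 8.5]
y 0.21 4 neg  pos [5.3 7.8]
y 0.22 7 neg  pos [3.7 9.1]
y 0.23 4 neg  pos [7.6 8.8]
y 0.24 1 neg  pos [5.2 5.2]
ymin [-0.0232 -0.0207 -0.0187 -0.017  -0.0165] ymax [0.2312 0.2341 0.2368 0.2398 0.2433]
```

{"method": "arm_command", "body": {
  "rows": [0, -2, 0, 10, 0, 0, 0, 0, -1.4, 0, 10, 0, 0, 0, 0, 0, 0, 0, 0, 0, 0]
}}

```text
time: 9.9
ee_pos: [0.5148, 0.1099, 0.0312]
ee_rot: [1.401, 1.246, -1.219]
wrist_force: [-0.6, -1.7, -0.4]
grip_width: 0.0192
```

```bash
python3 go.py 0.5116 0.084 0.0325 -6.6 8 3;python3 - <<'E'
from jawchk import *
for n in ['scene']:
    im=cam(n); np.savez(f'{n}10.npz',**{k:im[k] for k in ['frame','z_map','K','Rcw','pc']})
    f=im['frame'];f=cv2.resize(f[170:250,300:410],(800,580),interpolation=cv2.INTER_CUBIC)
    cv2.imwrite(f'pics/{n}10.png',f)
E
```

```text
t 9.90 pos [514.8 109.9  31.2] yawY -6.64 tool x [ 0.018  0.136 -0.991] q [ 0.39  0.41 -0.69  1.94  0.18  0.83 -0.49] w 0.0192 F [-0.6 -1.7 -0.4] T [-0.35 -0.02  0.05]
total shift(tool mm) [-4.9 -0.2 25.7] turn deg 0.2 min rows 1
1 [-1.6, -0.1, 8.6, -0.0, 0.0, -0.0]
2 [-1.6, -0.1, 8.6, -0.0, 0.0, -0.0]
3 [-1.6, -0.1, 8.6, -0.0, 0.0, -0.0]
```

View pics/scene10.png

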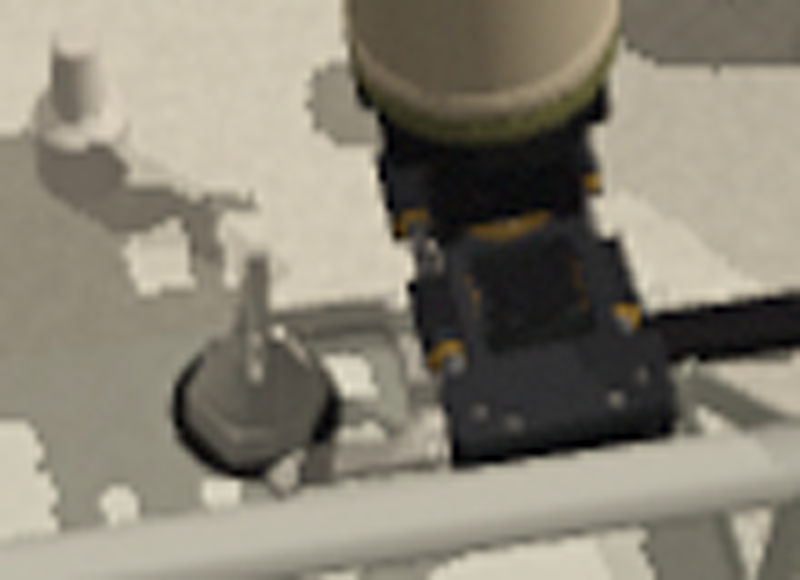

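{"method": "arm_command", "body": {
  "rows": [0, -1.8, 0, 9, 0, 0, 0, 0, -1.4, 0, 9, 0, 0, 0, 0, 0, 0, 0, 0, 0, 0]
}}

```text
time: 10.2
ee_pos: [0.5126, 0.0917, 0.0315]
ee_rot: [1.401, 1.246, -1.219]
wrist_force: [0.7, -0.7, -1.9]
grip_width: 0.0194
```

```bash
python3 go.py 0.5116 0.084 0.0325 -6.6 8 3
```

```text
t 10.20 pos [512.6  91.7  31.5] yawY -6.63 tool x [ 0.017  0.135 -0.991] q [ 0.42  0.4  -0.69  1.95  0.17  0.84 -0.45] w 0.0194 F [ 0.7 -0.7 -1.9] T [-0.25 -0.09  0.02]
total shift(tool mm) [-2.  -0.1  7.5] turn deg 0.2 min rows 1
1 [-0.7, -0.0, 2.5, -0.0, 0.1, -0.0]
2 [-0.7, -0.0, 2.5, -0.0, 0.1, -0.0]
3 [-0.7, -0.0, 2.5, -0.0, 0.1, -0.0]
```

{"method": "arm_command", "body": {
  "rows": [0, -0.8, 0, 4, 0, 0, 0, 0, -0.6, 0, 4, 0, 0, 0, 0, 0, 0, 0, 0, 0, 0, 0, 0, 0, 0, 0, 0, 0]
}}

```text
time: 10.53
ee_pos: [0.5119, 0.0861, 0.0322]
ee_rot: [1.401, 1.247, -1.217]
wrist_force: [0.0, -0.0, -1.5]
grip_width: 0.0195
```

```bash
python3 go.py 0.5116 0.084 0.0325 -6.6 8 3;python3 - <<'E'
from jawchk import *
for n in ['scene']:
    im=cam(n); np.savez(f'{n}11.npz',**{k:im[k] for k in ['frame','z_map','K','Rcw','pc']})
    f=im['frame'];f=cv2.resize(f[170:250,300:410],(800,580),interpolation=cv2.INTER_CUBIC)
    cv2.imwrite(f'pics/{n}11.png',f)
chk('scene11',.018)
im=cam('top'); cv2.imwrite('pics/top11.png',im['frame'])
E
```

```text
t 10.53 pos [511.9  86.1  32.2] yawY -6.52 tool x [ 0.018  0.137 -0.99 ] q [ 0.44  0.4  -0.69  1.95  0.16  0.84 -0.43] w 0.0195 F [ 0.  -0.  -1.5] T [-0.18 -0.09 -0.03]
total shift(tool mm) [-0.6 -0.   2.1] turn deg 0.2 min rows 1
1 [-0.2, -0.0, 0.7, 0.0, 0.0, -0.0]
2 [-0.2, -0.0, 0.7, 0.0, 0.0, -0.0]
3 [-0.2, -0.0, 0.7, 0.0, 0.0, -0.0]
y -0.03 17 neg [-41.9  -0.2] pos [ 4.1 39.8]
y -0.02 35 neg [-41.2 -28.8] pos [10.5 38. ]
y -0.01 30 neg [-38.2 -31. ] pos [19.1 35.8]
y 0.00 20 neg [-37.  -35.8] pos [19.3 35.8]
y 0.01 36 neg [-39.2 -27.4] pos [ 9.2 36.8]
y 0.02 33 neg [-41.4 -25.9] pos [ 2. 37.]
y 0.03 71 neg [-38.7  -0.7] pos [ 0.5 35.4]
y 0.04 1 neg  pos [0.1 0.1]
y 0.12 3 neg  pos [5.7 6.8]
y 0.13 6 neg  pos [4.5 7.4]
y 0.14 6 neg [-10.2 -10.2] pos [6.3 8.5]
y 0.15 12 neg  pos [ 5.5 42.5]
y 0.16 6 neg  pos [3.2 7.3]
y 0.17 8 neg [-12.2 -12.2] pos [5.5 8.1]
y 0.18 5 neg  pos [5.6 8.9]
y 0.19 2 neg  pos [6.3 7.9]
ymin [-0.0254 -0.0253 -0.0251 -0.0248 -0.0242] ymax [0.1814 0.1851 0.1871 0.1926 0.1927]
```

View pics/scene11.png

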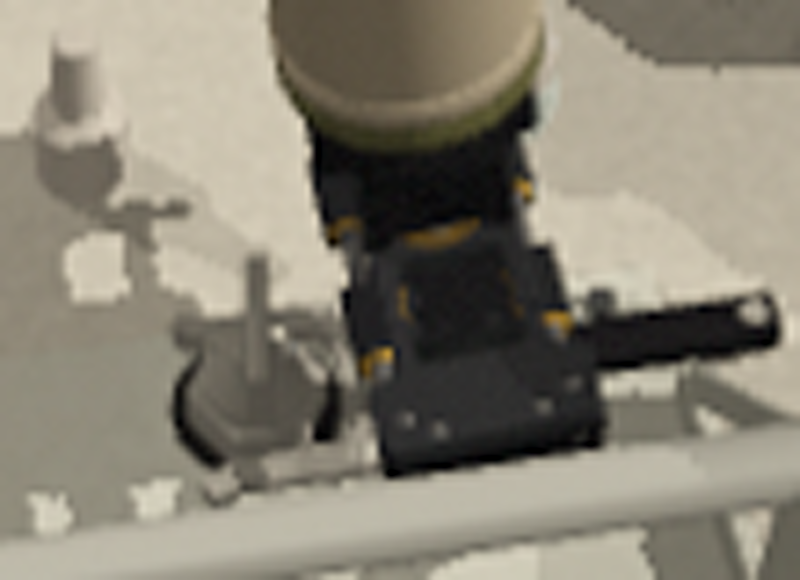

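{"method": "arm_command", "body": {
  "rows": [0.6, 0.6, 0, 0, 0, 0, 0, 0.6, 0, 0, 0, 0, 0, 0, 0.6, 0, 0, 0, 0, 0, 0, 0.6, 0, 0, 0, 0, 0, 0, 0.6, 0, 0, 0, 0, 0, 0]
}}

```text
time: 11.05
ee_pos: [0.5119, 0.0864, 0.0317]
ee_rot: [1.4, 1.247, -1.216]
wrist_force: [-0.1, 0.4, 0.2]
grip_width: 0.0446
```

{"method": "arm_command", "body": {
  "rows": [0.6, -20, 0, -2.8, 0, 0, 0, 0.6, -38, 0, -5.3, 0, 0, 0, 0.6, -38, 0, -5.3, 0, 0, 0, 0.6, -25, 0, -3.5, 0, 0, 0, 0.6, 0, 0, 0, 0, 0, 0]
}}

```text
time: 11.47
ee_pos: [0.5144, 0.0871, 0.1593]
ee_rot: [1.404, 1.242, -1.21]
wrist_force: [0.9, 0.7, 0.2]
grip_width: 0.0522
```

```bash
python3 go.py 0.504 0.0155 0.15 74.3 0 ;python3 - <<'E'
from jawchk import *
for n in ['scene','wrist']:
    im=cam(n); np.savez(f'{n}12.npz',**{k:im[k] for k in ['frame','z_map','K','Rcw','pc']})
    f=im['frame']
    if n=='scene': f=cv2.resize(f[160:270,290:430],(800,628),interpolation=cv2.INTER_CUBIC)[:600]
    cv2.imwrite(f'pics/{n}12.png',f)
chk('scene12',.018)
E
```

```text
t 11.47 pos [514.4  87.1 159.3] yawY -6.50 tool x [ 0.026  0.137 -0.99 ] q [ 0.51  0.22 -0.76  1.84  0.03  1.08 -0.35] w 0.0522 F [0.9 0.7 0.2] T [-0.19 -0.11 -0.05]
total shift(tool mm) [-0.8 -2.3 73. ] turn deg 81.1 min rows 12
1 [-0.1, -0.2, 6.1, -6.7, -0.5, -0.5]
2 [-0.0, -0.9, 6.0, -6.7, -0.5, -0.5]
3 [0.1, -1.6, 5.9, -6.7, -0.5, -0.5]
4 [0.1, -2.3, 5.6, -6.7, -0.5, -0.5]
5 [0.2, -2.9, 5.3, -6.7, -0.5, -0.5]
6 [0.3, -3.5, 5.0, -6.7, -0.5, -0.5]
7 [0.3, -4.1, 4.5, -6.7, -0.5, -0.5]
8 [0.4, -4.6, 4.0, -6.7, -0.5, -0.5]
9 [0.5, -5.0, 3.4, -6.7, -0.5, -0.5]
10 [0.6, -5.4, 2.8, -6.7, -0.5, -0.5]
11 [0.6, -5.6, 2.2, -6.7, -0.5, -0.5]
12 [0.7, -5.9, 1.5, -6.7, -0.5, -0.5]
y -0.03 20 neg [-42.7 -30.8] pos [ 0.9 38.3]
y -0.02 36 neg [-42.8 -30.4] pos [11.6 38.1]
y -0.01 33 neg [-38.9 -31.2] pos [16.7 35.5]
y 0.00 25 neg [-37.5 -37.5] pos [18.9 34.6]
y 0.01 34 neg [-38.8 -28.8] pos [ 9.4 36.5]
y 0.02 32 neg [-39.8 -26.2] pos [ 2.6 35.5]
y 0.03 84 neg [-40.6  -0.3] pos [ 1.2 35.8]
y 0.04 74 neg [-37.6  -0.3] pos [ 2.2 34. ]
y 0.05 45 neg [-24.9  -0. ] pos [ 1.3 21.7]
y 0.06 11 neg [-19.7 -16.5] pos [ 2.4 17.6]
y 0.07 8 neg [-8.8 -2.1] pos [6.2 8. ]
y 0.08 10 neg [-13.3  -1.1] pos [3.9 9.6]
y 0.09 7 neg [-0. -0.] pos [0.2 9.1]
y 0.10 7 neg [-8. -8.] pos [5.4 8.5]
y 0.11 4 neg  pos [6.4 7.4]
y 0.12 6 neg [-9.6 -9.6] pos [4.1 8. ]
y 0.13 5 neg  pos [6.  7.8]
y 0.14 4 neg  pos [5.7 6.9]
y 0.15 10 neg [-10.4 -10.4] pos [ 5.6 36.5]
y 0.16 4 neg  pos [5.4 9.2]
y 0.17 9 neg [-8.7 -4.4] pos [6.2 8.7]
y 0.18 8 neg [-12.8  -9.8] pos [6.6 8.6]
y 0.19 3 neg  pos [6.5 6.9]
ymin [-0.0254 -0.0253 -0.0252 -0.0246 -0.0243] ymax [0.1894 0.1898 0.1925 0.1931 0.1954]
```

View pics/scene12.png

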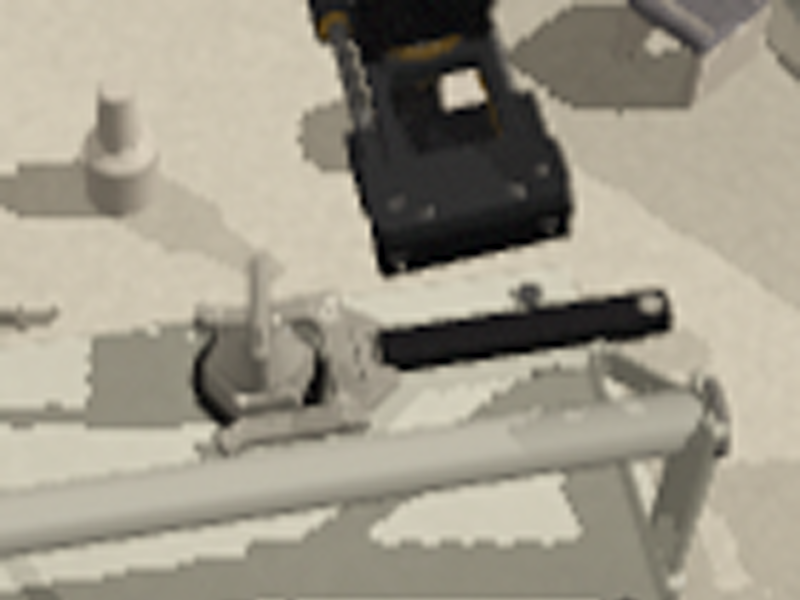

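View pics/wrist12.png

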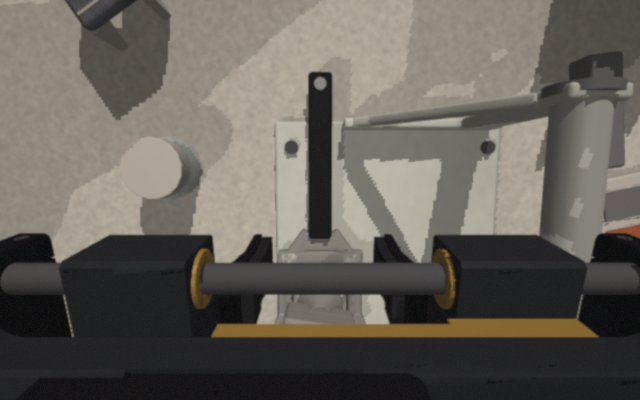

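{"method": "arm_command", "body": {
  "rows": [0.6, 0, 0, 6, -6.7, -0.5, -0.5, 0.6, 0, -1, 6, -6.7, -0.5, -0.5, 0.6, 0, -1.5, 6, -6.7, -0.5, -0.5, 0.6, 0, -2.3, 5.6, -6.7, -0.5, -0.5, 0.6, 0, -3, 5.3, -6.7, -0.5, -0.5]
}}

```text
time: 11.98
ee_pos: [0.5065, 0.0561, 0.1487]
ee_rot: [0.909, 1.461, -0.803]
wrist_force: [0.0, 0.3, 0.2]
grip_width: 0.0523
```

{"method": "arm_command", "body": {
  "rows": [0.6, 0, -3.5, 5, -6.7, -0.5, -0.5, 0.6, 0, -4, 4.5, -6.7, -0.5, -0.5, 0.6, 0, -4.6, 4, -6.7, -0.5, -0.5, 0.6, 0, -5, 3.4, -6.7, -0.5, -0.5, 0.6, 0, -5.4, 2.8, -6.7, -0.5, -0.5]
}}

```text
time: 12.4
ee_pos: [0.5021, 0.0263, 0.1469]
ee_rot: [0.414, 1.561, -0.382]
wrist_force: [-0.6, 0.6, -0.4]
grip_width: 0.0523
```

```bash
python3 go.py 0.504 0.0155 0.15 74.3 0
```

```text
t 12.40 pos [502.1  26.3 146.9] yawY 61.00 tool x [-0.02   0.026 -0.999] q [ 0.66  0.27 -0.88  1.84  0.19  1.15  0.78] w 0.0523 F [-0.6  0.6 -0.4] T [ 0.08 -0.18  0.05]
total shift(tool mm) [-3.4 -8.5  6.8] turn deg 13.4 min rows 2
1 [-1.7, -4.2, 3.4, -6.6, -0.8, -0.5]
2 [-1.6, -4.6, 2.9, -6.6, -0.8, -0.5]
```

{"method": "arm_command", "body": {
  "rows": [0.6, -1.5, -4, 3.4, -6.6, -0.8, -0.5, 0.6, -1.5, -4.5, 3, -6.6, -0.8, -0.5, 0.6, 0, 0, 0, 0, 0, 0, 0.6, 0, 0, 0, 0, 0, 0]
}}

```text
time: 12.73
ee_pos: [0.5044, 0.0161, 0.1502]
ee_rot: [0.224, 1.56, -0.224]
wrist_force: [-0.5, -0.5, 0.6]
grip_width: 0.0523
```

```bash
python3 go.py 0.504 0.0155 0.15 74.3 0
python3 - <<'E'
from fit import *
o=r.get_obs(); Rt=R.from_rotvec(o['ee_rot']).as_matrix(); p=np.array(o['ee_pos'])
im=cam('wrist'); cv2.imwrite('pics/w13.png',im['frame']); W=cloud(im).reshape(-1,3); W=W[~np.isnan(W[:,0])]
m=(np.hypot(W[:,0]-.504,W[:,1]-.015)<.045)&(W[:,2]>.055)&(W[:,2]<.08); q=W[m]; print(rect(q),len(q)); L=(q-p)@Rt; print(L.min(0),L.max(0))
E
```

```text
t 12.73 pos [504.4  16.1 150.2] yawY 73.65 tool x [-0.001  0.    -1.   ] q [ 0.69  0.26 -0.91  1.85  0.22  1.14  0.99] w 0.0523 F [-0.5 -0.5  0.6] T [ 0.04 -0.09  0.05]
total shift(tool mm) [ 0.2 -0.6 -0.2] turn deg 0.6 min rows 1
1 [0.2, -0.6, -0.2, -0.6, -0.1, -0.0]
(array([0.5044, 0.0136]), array([0.0089, 0.0554]), 74.8) 982
[ 0.07885483 -0.00689713 -0.02698347] [0.09520968 0.00233865 0.02843706]
```

View pics/w13.png

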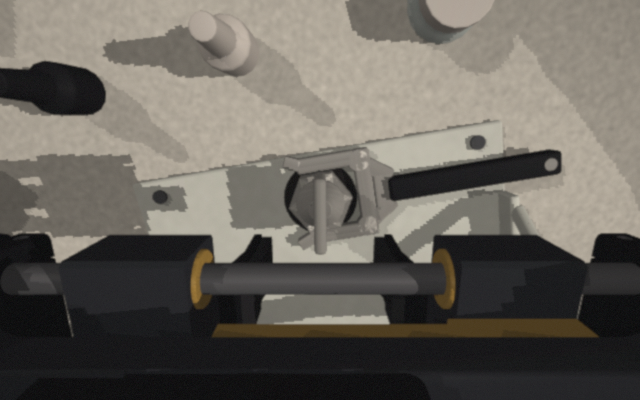

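Run:
```python
from fit import *
im=cam('wrist'); np.savez('w13.npz',**{k:im[k] for k in ['frame','z_map','K','Rcw','pc']})
f=im['frame'][135:260,265:425]; cv2.imwrite('pics/w13c.png',cv2.resize(f,None,fx=5,fy=5,interpolation=cv2.INTER_CUBIC)[:600])
from jawchk import chk
chk('w13',.018,N=(.504,.0132))
```

```text
y -0.03 122 neg [-40.5 -29.6] pos [31.5 42.3]
y -0.02 315 neg [-39.3 -21.9] pos [26.8 41.6]
y -0.01 205 neg [-36.8 -21.9] pos [35.4 38.5]
y 0.00 339 neg [-36.7 -22.1] pos [26.7 38.7]
y 0.01 367 neg [-36.7 -11.6] pos [25.5 38.4]
y 0.02 370 neg [-36.8  -0.1] pos [23.8 38.6]
y 0.03 915 neg [-36.9  -0.1] pos [ 0.1 38.2]
y 0.04 924 neg [-36.8  -0. ] pos [ 0.  38.2]
y 0.05 616 neg [-24.9  -0. ] pos [ 0.2 26.4]
y 0.06 113 neg [-18.2  -7.7] pos [ 6.  19.3]
y 0.07 30 neg [-9.3 -8.2] pos [10.2 10.8]
y 0.08 29 neg [-9.3 -7.9] pos [10.7 10.8]
y 0.09 35 neg [-9.4 -7.4] pos [ 2.6 11. ]
y 0.10 30 neg [-9.3 -7.5] pos [10.5 10.5]
y 0.11 30 neg [-9.2 -8.3] pos [10.7 10.8]
y 0.12 26 neg [-9.2 -8. ] pos [10.5 10.6]
y 0.13 29 neg [-9.3 -8.1] pos [10.9 10.9]
y 0.14 31 neg [-9.4 -7.8] pos [10.7 11.1]
y 0.15 166 neg [-9.3 -7.9] pos [10.6 45. ]
y 0.16 32 neg [-9.3 -0.5] pos [11.2 11.2]
y 0.17 31 neg [-9.3 -7.8] pos [10.6 11.2]
y 0.18 30 neg [-9.4 -8.3] pos [ 5.9 10.9]
y 0.19 20 neg [-9.5 -7.3] pos [ 9.5 10.7]
ymin [-0.0258 -0.0256 -0.0252 -0.0249 -0.0248] ymax [0.1939 0.1941 0.1955 0.1964 0.1971]
```

View pics/w13c.png

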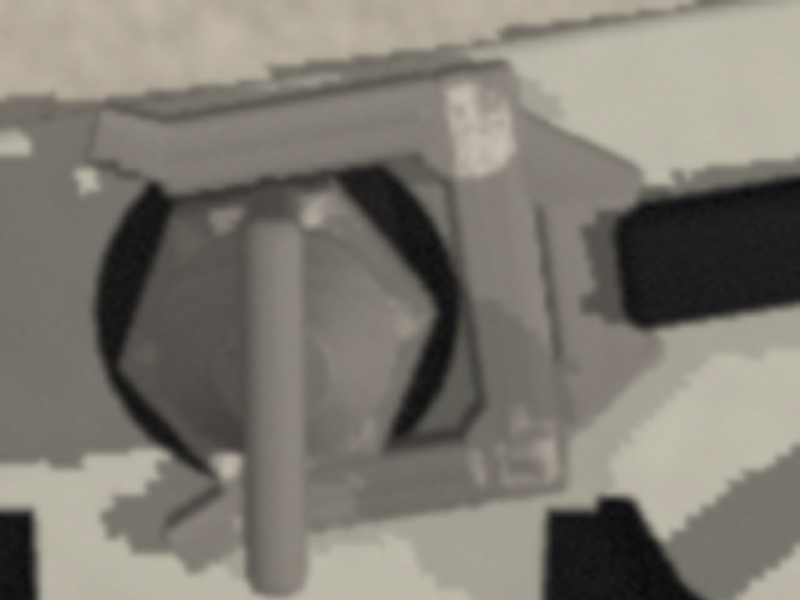

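```bash
python3 go.py 0.504 0.0130 0.068 74.6 0
```

```text
t 12.83 pos [504.7  16.3 150.6] yawY 73.66 tool x [-0.  0. -1.] q [ 0.69  0.26 -0.91  1.85  0.22  1.14  0.99] w 0.0521 F [-0.3  0.3  0.2] T [ 0.12 -0.18  0.02]
total shift(tool mm) [82.6 -3.3  0.3] turn deg 0.9 min rows 3
1 [27.5, -1.1, 0.1, -0.3, -0.0, -0.0]
2 [27.5, -1.1, 0.1, -0.3, -0.0, -0.0]
3 [27.5, -1.1, 0.1, -0.3, -0.0, -0.0]
```

{"method": "arm_command", "body": {
  "rows": [0.6, 30, -1.1, 0.1, -0.3, 0, 0, 0.6, 30, -1.1, 0.1, -0.3, 0, 0, 0.6, 22, -1.1, 0.1, -0.3, 0, 0, 0.3, 0, 0, 0, 0, 0, 0, 0.3, 0, 0, 0, 0, 0, 0]
}}

```text
time: 13.25
ee_pos: [0.5038, 0.0132, 0.0687]
ee_rot: [0.21, 1.562, -0.209]
wrist_force: [0.5, 0.6, 0.5]
grip_width: 0.0449
```

```bash
python3 go.py 0.504 0.0130 0.068 74.6 0
python3 - <<'E'
from fit import *
im=cam('wrist'); cv2.imwrite('pics/w14.png',im['frame'])
im=cam('scene');f=im['frame'];f=cv2.resize(f[160:270,290:430],(800,628),interpolation=cv2.INTER_CUBIC)[:600]; cv2.imwrite('pics/s14.png',f)
E
```

```text
t 13.25 pos [503.8  13.2  68.7] yawY 74.69 tool x [-0.001  0.001 -1.   ] q [ 0.64  0.37 -0.86  1.93  0.34  0.99  0.93] w 0.0449 F [0.5 0.6 0.5] T [ 0.1  -0.15 -0.04]
total shift(tool mm) [ 0.7 -0.2  0.2] turn deg 0.1 min rows 1
1 [0.7, -0.2, 0.2, 0.1, -0.1, -0.0]
```

View pics/s14.png

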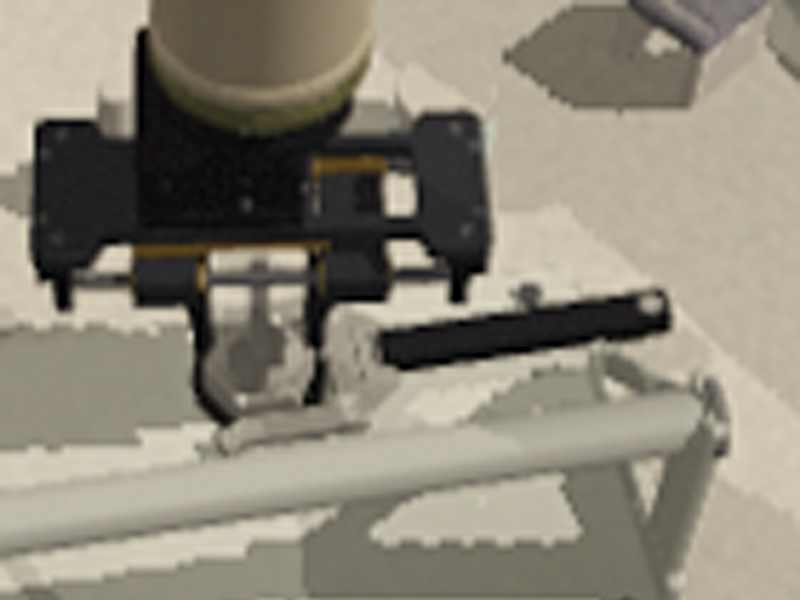

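{"method": "arm_command", "body": {
  "rows": [0, 0, 0, 0, 0, 0, 0, 0, 0, 0, 0, 0, 0, 0, 0, 0, 0, 0, 0, 0, 0, 0, 0, 0, 0, 0, 0, 0, 0, 0, 0, 0, 0, 0, 0],
  "newtons": 20
}}

```text
time: 13.77
ee_pos: [0.5051, 0.0136, 0.0698]
ee_rot: [0.209, 1.558, -0.208]
wrist_force: [-0.1, 1.6, 1.5]
grip_width: 0.0086
```

{"method": "arm_command", "body": {
  "rows": [0, 0, 0, 0, 0, 0, 0, 0, 0, 0, 0, 0, 0, 0],
  "newtons": 20
}}

```text
time: 13.93
ee_pos: [0.5051, 0.0135, 0.0697]
ee_rot: [0.209, 1.559, -0.208]
wrist_force: [1.8, 3.7, 3.8]
grip_width: 0.0087
```

```bash
python3 go.py 0.504 0.0130 0.068 74.6 0
```

```text
t 13.93 pos [505.1  13.5  69.7] yawY 74.78 tool x [ 0.002  0.    -1.   ] q [ 0.64  0.37 -0.86  1.93  0.34  0.99  0.93] w 0.0087 F [1.8 3.7 3.8] T [ 1.   -0.37 -0.2 ]
total shift(tool mm) [ 1.7 -0.7 -0.9] turn deg 0.2 min rows 1
1 [1.7, -0.7, -0.9, 0.2, 0.1, -0.1]
```

{"method": "arm_command", "body": {
  "rows": [0, 0, 0, 0, 0, 0, 0, 0, 0, 0, 0, 3, 0, 0, 0, 0, 0, 0, 3, 0, 0, 0, 0, 0, 0, 4, 0, 0, 0, 0, 0, 0, 4, 0, 0],
  "newtons": 50
}}

```text
time: 14.35
ee_pos: [0.5049, 0.0131, 0.0697]
ee_rot: [0.402, 1.531, -0.402]
wrist_force: [0.3, 2.9, 5.4]
grip_width: 0.0085
```

```bash
python3 go.py 0.504 0.0130 0.068 74.6 0
python3 - <<'E'
from jawchk import *
im=cam('scene');np.savez('scene15.npz',**{k:im[k] for k in ['frame','z_map','K','Rcw','pc']});f=im['frame'];f=cv2.resize(f[160:270,290:430],(800,628),interpolation=cv2.INTER_CUBIC)[:600]; cv2.imwrite('pics/s15.png',f)
E
```

```text
t 14.35 pos [504.9  13.1  69.7] yawY 60.63 tool x [ 0.002 -0.    -1.   ] q [ 0.6   0.36 -0.82  1.93  0.31  0.99  0.7 ] w 0.0085 F [0.3 2.9 5.4] T [ 0.75 -0.08  0.26]
total shift(tool mm) [ 1.7 -0.6 -0.8] turn deg 14.0 min rows 2
1 [0.8, -0.3, -0.4, -7.0, 0.1, -0.0]
2 [0.8, -0.2, -0.4, -7.0, 0.1, -0.0]
```

View pics/s15.png

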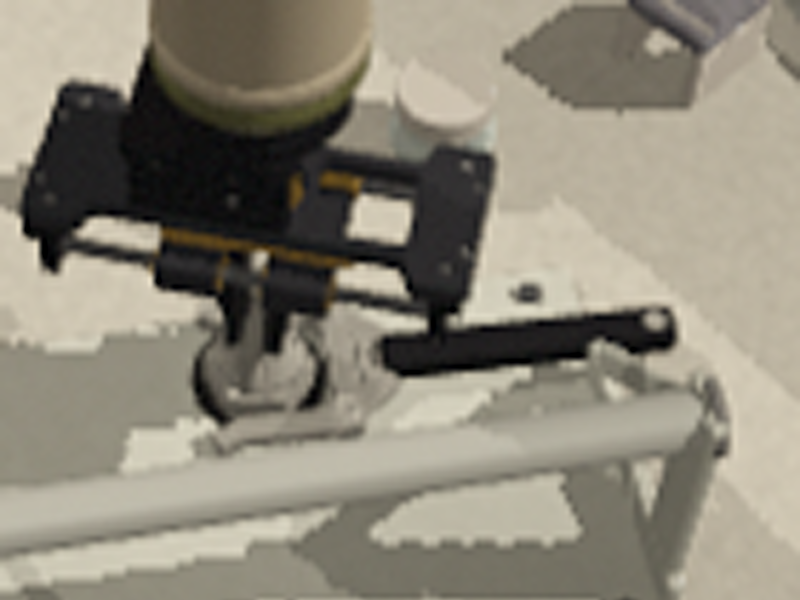

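{"method": "arm_command", "body": {
  "rows": [0, 0, 0, 0, 5, 0, 0, 0, 0, 0, 0, 5, 0, 0, 0, 0, 0, 0, 5, 0, 0, 0, 0, 0, 0, 5, 0, 0, 0, 0, 0, 0, 5, 0, 0]
}}

```text
time: 14.82
ee_pos: [0.5045, 0.0127, 0.0697]
ee_rot: [0.74, 1.439, -0.741]
wrist_force: [-2.2, 0.6, 8.7]
grip_width: 0.0087
```

```bash
python3 go.py 0.504 0.0130 0.068 74.6 0|head -2
python3 - <<'E'
from jawchk import *
im=cam('scene');np.savez('scene16.npz',**{k:im[k] for k in ['frame','z_map','K','Rcw','pc']});f=im['frame'];f=cv2.resize(f[160:270,290:430],(800,628),interpolation=cv2.INTER_CUBIC)[:600]; cv2.imwrite('pics/s16.png',f)
E
```

```text
t 14.82 pos [504.5  12.7  69.7] yawY 35.58 tool x [ 0.001 -0.001 -1.   ] q [ 0.54  0.34 -0.74  1.93  0.27  0.98  0.29] w 0.0087 F [-2.2  0.6  8.7] T [0.36 0.47 0.44]
total shift(tool mm) [ 1.7 -0.2 -0.6] turn deg 39.0 min rows 6
```

View pics/s16.png

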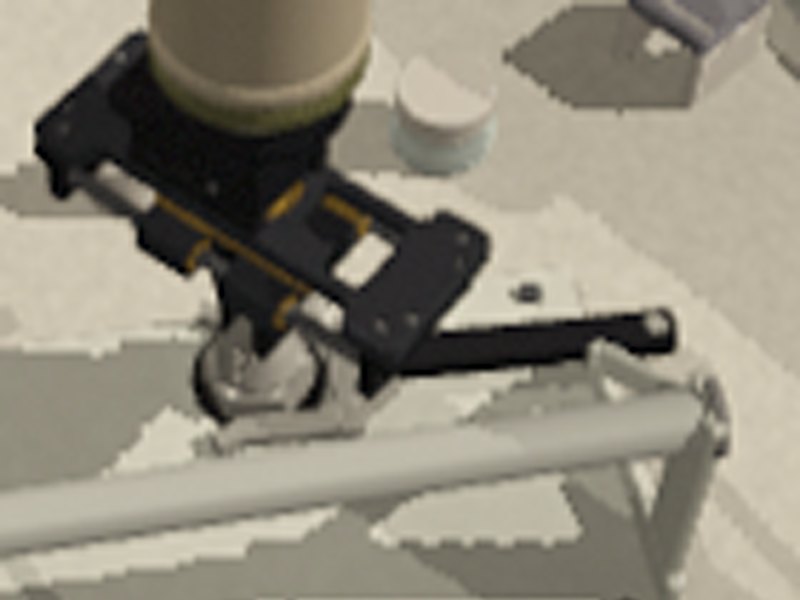

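{"method": "arm_command", "body": {
  "rows": [0, -0.5, 0, 0, 5, 0, 0, 0, 0, 0, 0, 5, 0, 0, 0, 0, 0, 0, 5, 0, 0, 0, 0, 0, 0, 5, 0, 0, 0, 0, 0, 0, 5, 0, 0]
}}

```text
time: 15.28
ee_pos: [0.5039, 0.0124, 0.0697]
ee_rot: [1.071, 1.29, -1.073]
wrist_force: [-3.4, 0.9, 6.3]
grip_width: 0.0085
```

{"method": "arm_command", "body": {
  "rows": [0, -0.5, 0, 0, 5, 0, 0, 0, 0, 0, 0, 5, 0, 0, 0, 0, 0, 0, 5, 0, 0, 0, 0, 0, 0, 5, 0, 0, 0, 0, 0, 0, 5, 0, 0]
}}

```text
time: 15.7
ee_pos: [0.5032, 0.0124, 0.0697]
ee_rot: [1.39, 1.079, -1.395]
wrist_force: [-3.8, 1.5, 4.3]
grip_width: 0.0089
```

```bash
python3 go.py 0.504 0.0130 0.068 74.6 0|head -2
python3 - <<'E'
from jawchk import *
im=cam('scene');np.savez('scene16.npz',**{k:im[k] for k in ['frame','z_map','K','Rcw','pc']});f=im['frame'];f=cv2.resize(f[160:270,290:430],(800,628),interpolation=cv2.INTER_CUBIC)[:600]; cv2.imwrite('pics/s17.png',f)
E
```

```text
t 15.70 pos [503.2  12.4  69.7] yawY -14.43 tool x [-0.002 -0.001 -1.   ] q [ 0.42  0.3  -0.6   1.94  0.21  0.97 -0.53] w 0.0089 F [-3.8  1.5  4.3] T [0.27 1.04 0.39]
total shift(tool mm) [ 1.7  0.7 -0.8] turn deg 89.0 min rows 13
```

View pics/s17.png

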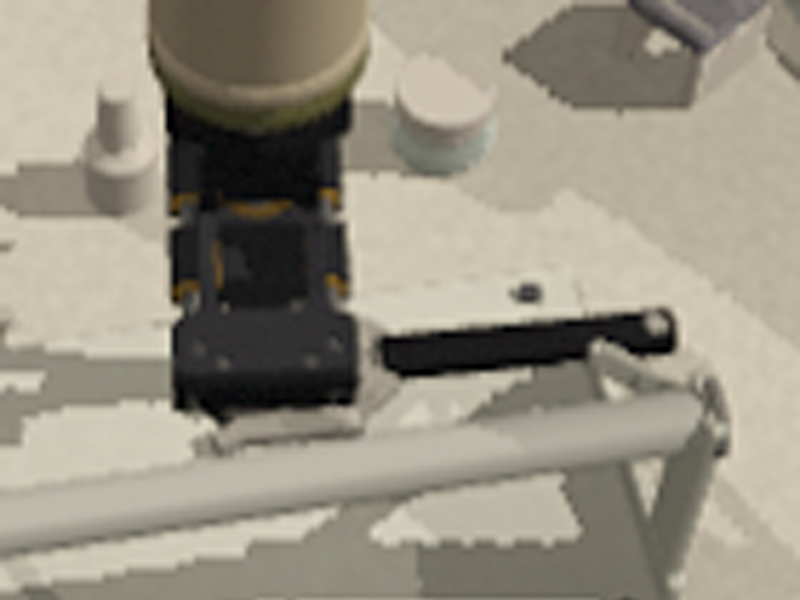

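{"method": "arm_command", "body": {
  "rows": [0, -0.5, 0, 0, 5, 0, 0, 0, 0, 0, 0, 5, 0, 0, 0, 0, 0, 0, 5, 0, 0, 0, 0, 0, 0, 5, 0, 0, 0, 0, 0, 0, 5, 0, 0]
}}

```text
time: 16.17
ee_pos: [0.5026, 0.0127, 0.0698]
ee_rot: [1.691, 0.803, -1.697]
wrist_force: [-6.6, 2.1, 2.1]
grip_width: 0.0084
```

{"method": "arm_command", "body": {
  "rows": [0, 0, 0, 0, 4, 0, 0, 0, 0, 0, 0, 4, 0, 0, 0, 0, 0, 0, 3, 0, 0, 0, 0, 0, 0, 2, 0, 0, 0, 0, 0, 0, 0, 0, 0]
}}

```text
time: 16.58
ee_pos: [0.5023, 0.013, 0.0698]
ee_rot: [1.838, 0.631, -1.845]
wrist_force: [-7.7, 3.1, 3.0]
grip_width: 0.0081
```

```bash
python3 go.py 0.504 0.0130 0.068 74.6 0|head -2
```

```text
t 16.58 pos [502.3  13.   69.8] yawY -52.18 tool x [-0.004 -0.001 -1.   ] q [ 0.33  0.29 -0.5   1.94  0.17  0.96 -1.16] w 0.0081 F [-7.7  3.1  3. ] T [0.74 1.61 0.27]
total shift(tool mm) [ 1.7  1.  -1.4] turn deg 126.8 min rows 18
```

{"method": "arm_command", "body": {
  "rows": [0, 0, 0, 0, 3, 0, 0, 0, 0, 0, 0, 3, 0, 0, 0, 0, 0, 0, 0, 0, 0]
}}

```text
time: 16.83
ee_pos: [0.5023, 0.0131, 0.0698]
ee_rot: [1.904, 0.543, -1.912]
wrist_force: [-7.3, 3.7, 3.1]
grip_width: 0.0085
```

```bash
python3 go.py 0.504 0.0130 0.068 74.6 0|head -2
```

```text
t 16.83 pos [502.3  13.1  69.8] yawY -58.23 tool x [-0.004 -0.001 -1.   ] q [ 0.32  0.28 -0.49  1.94  0.16  0.96 -1.26] w 0.0085 F [-7.3  3.7  3.1] T [0.84 1.76 0.3 ]
total shift(tool mm) [ 1.7  1.  -1.4] turn deg 132.8 min rows 19
```

{"method": "arm_command", "body": {
  "rows": [0, 0, 0, 0, 3, 0, 0, 0, 0, 0, 0, 3, 0, 0, 0, 0, 0, 0, 0, 0, 0]
}}

```text
time: 17.08
ee_pos: [0.5022, 0.0132, 0.0697]
ee_rot: [1.968, 0.452, -1.976]
wrist_force: [-9.0, 4.2, 3.6]
grip_width: 0.0084
```

```bash
python3 go.py 0.504 0.0130 0.068 74.6 0|head -2
```

```text
t 17.08 pos [502.2  13.2  69.7] yawY -64.23 tool x [-0.004 -0.001 -1.   ] q [ 0.31  0.28 -0.47  1.94  0.15  0.96 -1.36] w 0.0084 F [-9.   4.2  3.6] T [0.99 1.83 0.32]
total shift(tool mm) [ 1.7  1.  -1.5] turn deg 138.8 min rows 20
```

Run:
```python
from jawchk import *
im=cam('scene');np.savez('scene18.npz',**{k:im[k] for k in ['frame','z_map','K','Rcw','pc']});f=im['frame'];f=cv2.resize(f[160:270,290:430],(800,628),interpolation=cv2.INTER_CUBIC)[:600]; cv2.imwrite('pics/s18.png',f)
chk('scene18',.018)
```

```text
y -0.03 21 neg [-40.7  -3.9] pos [ 1.8 37. ]
y -0.02 25 neg [-41.3 -34.2] pos [13.7 35.3]
y -0.01 24 neg  pos [17.8 36.5]
y 0.00 21 neg  pos [20.6 36. ]
y 0.01 20 neg  pos [ 9.2 36.4]
y 0.02 31 neg [-37.2 -26.8] pos [ 6.8 38. ]
y 0.03 81 neg [-37.2  -0.4] pos [ 0.8 38.6]
y 0.04 76 neg [-37.5  -0.5] pos [ 0.6 36.2]
y 0.05 46 neg [-22.3  -1.5] pos [ 0.3 25.3]
y 0.06 11 neg [-14.3 -13.4] pos [ 0.5 17.6]
y 0.07 8 neg  pos [ 4.6 12.5]
y 0.08 8 neg [-3.4 -3.4] pos [ 8.2 13.4]
y 0.09 6 neg  pos [10.3 13.5]
y 0.10 7 neg [-7.3 -7.3] pos [ 8.8 15. ]
y 0.11 9 neg [-5.6 -5.6] pos [ 7.7 14.3]
y 0.12 5 neg [-0.8 -0.8] pos [11.6 15.1]
y 0.13 7 neg [-29.2  -4.9] pos [13.7 17.1]
y 0.14 9 neg [-0.4 -0.4] pos [ 3.4 17.7]
y 0.15 5 neg  pos [16.3 41.6]
y 0.16 2 neg  pos [ 9.1 16.1]
y 0.17 7 neg [-2.1 -2.1] pos [ 1.4 19.6]
y 0.18 6 neg  pos [15.4 19.8]
y 0.19 4 neg  pos [17.5 20.7]
ymin [-0.0278 -0.027  -0.0259 -0.0257 -0.0251] ymax [0.1891 0.1917 0.1918 0.1921 0.195 ]
```

View pics/s18.png

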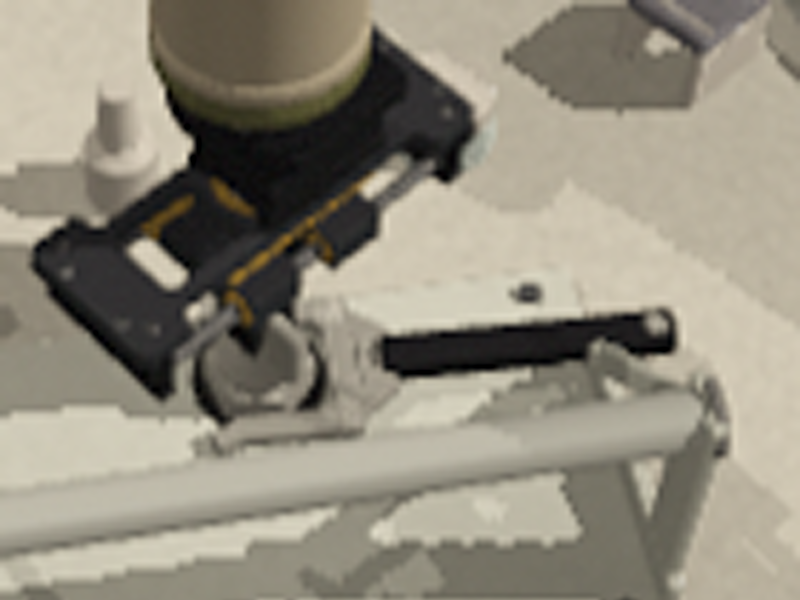

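{"method": "arm_command", "body": {
  "rows": [0, 0, 0, 0, 2, 0, 0, 0, 0, 0, 0, 0, 0, 0, 0, 0, 0, 0, 0, 0, 0]
}}

```text
time: 17.38
ee_pos: [0.5022, 0.0133, 0.0697]
ee_rot: [1.987, 0.423, -1.995]
wrist_force: [-7.4, 4.5, 4.3]
grip_width: 0.0086
```

```bash
python3 go.py 0.504 0.0130 0.068 74.6 0|head -2
```

```text
t 17.38 pos [502.2  13.3  69.7] yawY -66.05 tool x [-0.004 -0.    -1.   ] q [ 0.3   0.28 -0.47  1.94  0.15  0.96 -1.39] w 0.0086 F [-7.4  4.5  4.3] T [0.98 1.86 0.27]
total shift(tool mm) [ 1.7  1.  -1.6] turn deg 140.6 min rows 20
```

{"method": "arm_command", "body": {
  "rows": [0, 0, 0, 0, 2, 0, 0, 0, 0, 0, 0, 2, 0, 0, 0, 0, 0, 0, 0, 0, 0]
}}

```text
time: 17.63
ee_pos: [0.5021, 0.0134, 0.0697]
ee_rot: [2.029, 0.356, -2.037]
wrist_force: [-8.0, 4.3, 4.1]
grip_width: 0.0082
```

```bash
python3 go.py 0.504 0.0130 0.068 74.6 0|head -2
```

```text
t 17.63 pos [502.1  13.4  69.7] yawY -70.13 tool x [-0.004 -0.    -1.   ] q [ 0.29  0.28 -0.46  1.94  0.15  0.96 -1.46] w 0.0082 F [-8.   4.3  4.1] T [1.06 1.87 0.5 ]
total shift(tool mm) [ 1.7  1.  -1.6] turn deg 144.7 min rows 21
```

{"method": "arm_command", "body": {
  "rows": [0.6, 0, 0, 0, -1, 0, 0, 0.6, 0, 0, 0, 0, 0, 0, 0.6, 0, 0, 0, 0, 0, 0, 0.6, 0, 0, 0, 0, 0, 0, 0.6, 0, 0, 0, 0, 0, 0]
}}

```text
time: 18.05
ee_pos: [0.5047, 0.0124, 0.0707]
ee_rot: [2.025, 0.37, -2.022]
wrist_force: [0.5, -0.2, -0.9]
grip_width: 0.0339
```

{"method": "arm_command", "body": {
  "rows": [0.6, -15, 0, 0, 0, 0, 0, 0.6, -38, 0, 0, 0, 0, 0, 0.6, -38, 0, 0, 0, 0, 0, 0.6, 0, 0, 0, 0, 0, 0, 0.6, 0, 0, 0, 0, 0, 0]
}}

```text
time: 18.47
ee_pos: [0.5059, 0.0127, 0.164]
ee_rot: [2.029, 0.368, -2.018]
wrist_force: [-0.6, -0.6, -0.8]
grip_width: 0.0518
```

```bash
python3 go.py 0.504 0.0130 0.16 -6.6 8
python3 - <<'E'
from jawchk import *
for n in ['scene','wrist']:
    im=cam(n);np.savez(n+'19.npz',**{k:im[k] for k in ['frame','z_map','K','Rcw','pc']});f=im['frame']
    if n=='scene': f=cv2.resize(f[160:270,290:430],(800,628),interpolation=cv2.INTER_CUBIC)[:600]
    cv2.imwrite(f'pics/{n}19.png',f)
    W=cloud(im).reshape(-1,3); W=W[~np.isnan(W[:,0])]; m=(np.hypot(W[:,0]-.504,W[:,1]-.015)<.045)&(W[:,2]>.055)&(W[:,2]<.08); print(rect(W[m]),m.sum())
E
```

```text
t 18.47 pos [505.9  12.7 164. ] yawY -69.25 tool x [ 0.006 -0.001 -1.   ] q [ 0.32  0.16 -0.47  1.85  0.08  1.14 -1.39] w 0.0518 F [-0.6 -0.6 -0.8] T [0.01 0.02 0.05]
total shift(tool mm) [ 4.  -1.   1.7] turn deg 63.1 min rows 9
1 [0.4, -0.1, 0.2, -6.9, 0.8, -0.5]
2 [0.4, -0.1, 0.2, -6.9, 0.8, -0.5]
3 [0.4, -0.1, 0.2, -6.9, 0.8, -0.5]
4 [0.4, -0.2, 0.2, -6.9, 0.8, -0.5]
5 [0.4, -0.2, 0.1, -6.9, 0.8, -0.5]
6 [0.4, -0.2, 0.1, -6.9, 0.8, -0.5]
7 [0.4, -0.2, 0.1, -6.9, 0.8, -0.5]
8 [0.4, -0.2, 0.1, -6.9, 0.8, -0.5]
9 [0.4, -0.2, 0.1, -6.9, 0.8, -0.5]
(array([0.5029, 0.0159]), array([0.0542, 0.0099]), 19.89) 103
(array([0.5053, 0.0138]), array([0.0552, 0.0084]), 20.63) 882
```

View pics/wrist19.png

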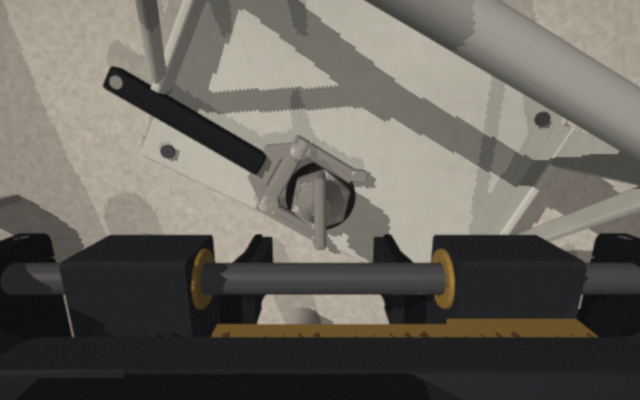

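View pics/scene19.png

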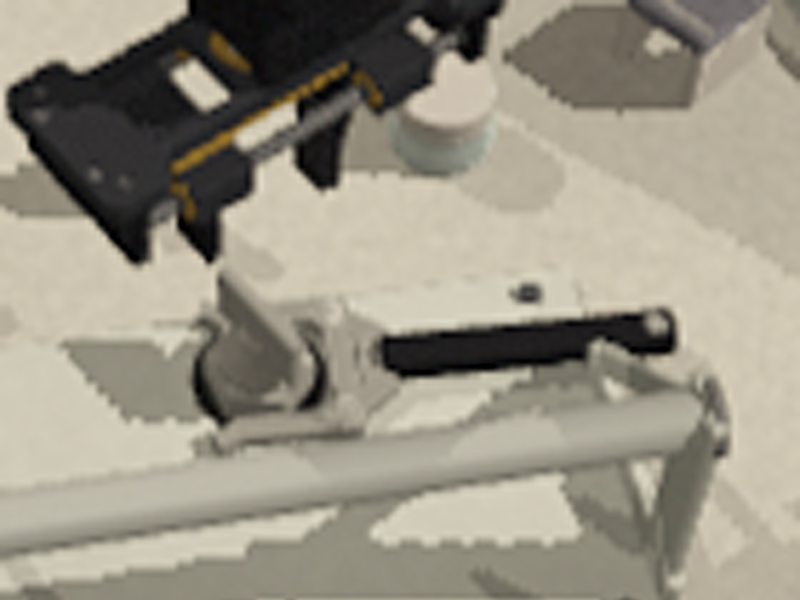

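Run:
```python
from fit import *
im=load('wrist19'); f=im['frame'][125:255,250:390]; cv2.imwrite('pics/w19c.png',cv2.resize(f,None,fx=5,fy=4.6,interpolation=cv2.INTER_CUBIC)[:598])
```

```text
(no output)
```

View pics/w19c.png

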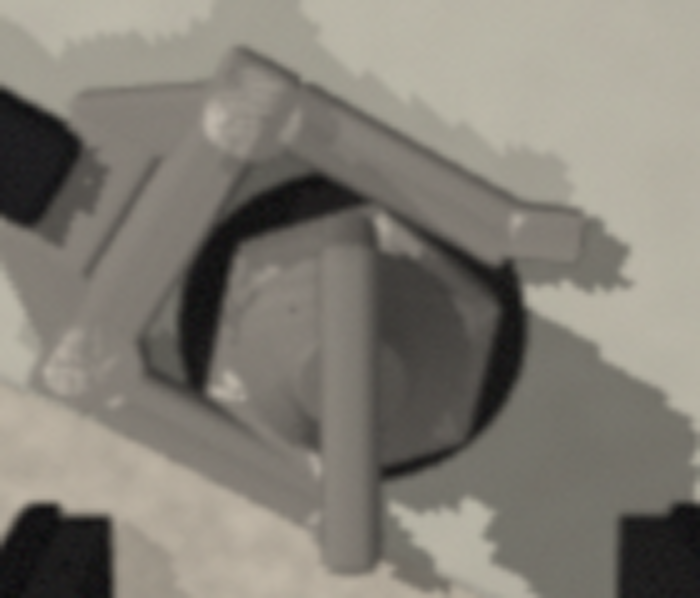

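Run:
```python
from fit import *
im=load('wrist19')
def pl(x,y,z=.026):
    u=250+x/5;v=125+y/4.6
    K=np.array(im['K']); d=im['Rcw']@np.array([(u-K[0,2])/K[0,0],(v-K[1,2])/K[1,1],1]); return (im['pc']+d*(z-im['pc'][2])/d[2])[:2]
for a,b in [((240,242),(470,440)),((500,300),(205,388))]:
    A,B=pl(*a),pl(*b); d=A-B; ang=np.degrees(np.arctan2(d[1],d[0])); print(A,B,np.linalg.norm(d),(A+B)/2,'angle',ang,'rel rest y',((ang+6.66-90)%60))
```

```text
[0.51735306 0.03793285] [ 0.49580994 -0.01226668] 0.054626903039213554 [0.5065815  0.01283309] angle 66.77342496479088 rel rest y 43.43342496479087
[ 0.52276832 -0.0070455 ] [0.48913851 0.0342445 ] 0.05325249487955501 [0.50595341 0.0135995 ] angle -50.837931175567796 rel rest y 45.82206882443222
```

Run:
```python
from fit import *
def toplane(im,u,v,z):
    K=im['K']; d=np.c_[(u-K[0,2])/K[0,0],(v-K[1,2])/K[1,1],np.ones(len(u))]@im['Rcw'].T
    return im['pc']+d*((z-im['pc'][2])/d[:,2])[:,None]
for n,win in [('wrist19',(60,180,95,275)),('scene19',(205,250,340,420))]:
    im=load(n); f=im['frame'].max(2).astype(int); a,b,c,d=win
    m=np.zeros(f.shape,np.uint8); m[a:b,c:d]=f[a:b,c:d]<50
    k,l,s,_=cv2.connectedComponentsWithStats(m); i=1+np.argmax(s[1:,4]); v,u=np.nonzero(l==i)
    P=toplane(im,u,v,.024); rc=rect(P); x=P[:,:2]-P[:,:2].mean(0); w,V=np.linalg.eigh(x.T@x); e=V[:,1]*np.sign(V[1,1]); t=x@e
    print(n,s[i],rc,'axis',np.degrees(np.arctan2(e[1],e[0])),'start',P[:,:2].mean(0)+e*t.min(),'end',P[:,:2].mean(0)+e*t.max(),t.max()-t.min())
```

```text
wrist19 [ 104   67  162  107 3983] (array([0.5291, 0.1376]), array([0.1374, 0.0203]), 79.84) axis 79.76389980880948 start [0.51668324 0.0699843 ] end [0.54110768 0.20524059] 0.13744386648293888
scene19 [357 215  51  11 307] (array([0.53  , 0.1388]), array([0.1357, 0.0218]), 79.82) axis 79.72517038856627 start [0.51766474 0.07210647] end [0.54187417 0.20565584] 0.1357259482700723
```

```bash
python3 go.py 0.5196 0.0835 0.15 -10.25 8 10
```

```text
t 18.57 pos [504.1  12.5 161.2] yawY -69.25 tool x [ 0.    -0.001 -1.   ] q [ 0.32  0.16 -0.47  1.86  0.08  1.14 -1.39] w 0.0519 F [-0.4 -0.4 -0.6] T [0.01 0.02 0.02]
total shift(tool mm) [ 11.1 -60.9 -39.7] turn deg 59.5 min rows 9
1 [1.1, -6.1, -4.0, -5.9, 0.7, -0.4]
2 [1.2, -5.6, -4.6, -5.9, 0.7, -0.4]
3 [1.3, -5.1, -5.1, -5.9, 0.7, -0.4]
4 [1.4, -4.6, -5.6, -5.9, 0.7, -0.4]
5 [1.5, -4.0, -6.0, -5.9, 0.7, -0.4]
6 [1.6, -3.3, -6.4, -5.9, 0.7, -0.4]
7 [1.7, -2.6, -6.6, -5.9, 0.7, -0.4]
8 [1.8, -1.9, -6.9, -5.9, 0.7, -0.4]
9 [1.9, -1.2, -7.0, -5.9, 0.7, -0.4]
10 [2.0, -0.5, -7.1, -5.9, 0.7, -0.4]
```

{"method": "arm_command", "body": {
  "rows": [0.6, 1, -6, -4, -5.9, 0.7, -0.4, 0.6, 1, -5.6, -4.6, -5.9, 0.7, -0.4, 0.6, 1.3, -5.1, -5.1, -5.9, 0.7, -0.4, 0.6, 1.4, -4.6, -5.6, -5.9, 0.7, -0.4, 0.6, 1.5, -4, -6, -5.9, 0.7, -0.4]
}}

```text
time: 18.98
ee_pos: [0.5115, 0.0484, 0.1549]
ee_rot: [1.758, 0.85, -1.659]
wrist_force: [0.0, -0.5, -0.1]
grip_width: 0.0523
```

{"method": "arm_command", "body": {
  "rows": [0.6, 1.6, -3.3, -6.4, -5.9, 0.7, -0.4, 0.6, 1.7, -2.6, -6.6, -5.9, 0.7, -0.4, 0.6, 1.8, -1.9, -6.9, -5.9, 0.7, -0.4, 0.6, 1.9, -1.2, -7, -5.9, 0.7, -0.4, 0.6, 2, -0.5, -7, -5.9, 0.7, -0.4]
}}

```text
time: 19.4
ee_pos: [0.5193, 0.0838, 0.1493]
ee_rot: [1.441, 1.214, -1.261]
wrist_force: [-0.2, -0.3, -0.2]
grip_width: 0.0526
```

{"method": "arm_command", "body": {
  "rows": [0.6, 0, 0, 0, 0, 0, 0, 0.6, 0, 0, 0, 0, 0, 0]
}}

```text
time: 19.57
ee_pos: [0.5194, 0.0834, 0.1497]
ee_rot: [1.447, 1.21, -1.267]
wrist_force: [0.3, 0.0, 0.1]
grip_width: 0.0523
```

```bash
python3 go.py 0.5196 0.0835 0.0315 -10.25 8
python3 - <<'E'
from fit import *
im=cam('wrist');np.savez('wrist20.npz',**{k:im[k] for k in ['frame','z_map','K','Rcw','pc']}); cv2.imwrite('pics/w20.png',im['frame'])
o=r.get_obs(); Rt=R.from_rotvec(o['ee_rot']).as_matrix(); p=np.array(o['ee_pos'])
f=im['frame'].max(2).astype(int); m=np.zeros(f.shape,np.uint8); m[60:240,270:380]=f[60:240,270:380]<50
k,l,s,_=cv2.connectedComponentsWithStats(m); i=1+np.argmax(s[1:,4]); v,u=np.nonzero(l==i); K=im['K']
d=np.c_[(u-K[0,2])/K[0,0],(v-K[1,2])/K[1,1],np.ones(len(u))]@im['Rcw'].T; P=im['pc']+d*((.024-im['pc'][2])/d[:,2])[:,None]
x=P[:,:2]-P[:,:2].mean(0); w,V=np.linalg.eigh(x.T@x); e=V[:,1]*np.sign(V[1,1]); print(s[i],rect(P),'axis',np.degrees(np.arctan2(e[1],e[0])))
L=(P-p)@Rt; print('tool y range',L[:,1].mean(), 'z',L[:,2].min(),L[:,2].max())
E
```

```text
t 19.57 pos [519.4  83.4 149.7] yawY -10.31 tool x [ 0.022  0.132 -0.991] q [ 0.39  0.22 -0.61  1.84  0.    1.07 -0.39] w 0.0523 F [0.3 0.  0.1] T [-0.23 -0.08 -0.04]
total shift(tool mm) [117.1   0.4  15.6] turn deg 0.4 min rows 3
1 [39.0, 0.1, 5.2, -0.0, 0.1, 0.0]
2 [39.0, 0.1, 5.3, -0.0, 0.1, 0.0]
3 [39.0, 0.1, 5.4, -0.0, 0.1, 0.0]
[ 307   67   24  170 3646] (array([0.5275, 0.1391]), array([0.1361, 0.0185]), 79.36) axis 79.84485502253966
tool y range -0.0021564406280397013 z -0.10654777862467725 0.028249450898647496
```

View pics/w20.png

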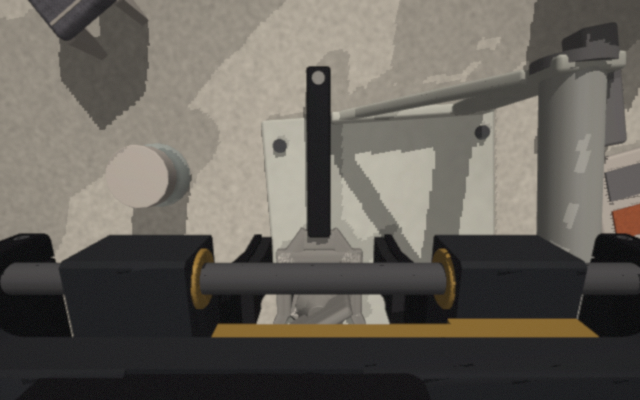

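{"method": "arm_command", "body": {
  "rows": [0.6, 39, -1, 5.2, 0, 0.1, 0, 0.6, 39, -1, 5.3, 0, 0.1, 0, 0.6, 28, -0.5, 3.8, 0, 0, 0, 0.6, 10.5, 0, 1.4, 0, 0, 0, 0.6, 0, 0, 0, 0, 0, 0]
}}

```text
time: 20.03
ee_pos: [0.516, 0.0839, 0.0312]
ee_rot: [1.448, 1.214, -1.266]
wrist_force: [0.2, 0.8, 0.7]
grip_width: 0.0522
```

```bash
python3 go.py 0.5196 0.0835 0.0315 -10.25 8
```

```text
t 20.03 pos [516.   83.9  31.2] yawY -10.25 tool x [ 0.02   0.135 -0.991] q [ 0.34  0.38 -0.58  1.95  0.1   0.83 -0.44] w 0.0522 F [0.2 0.8 0.7] T [-0.17 -0.04  0.06]
total shift(tool mm) [-0.3  3.6 -0.3] turn deg 0.3 min rows 1
1 [-0.3, 3.6, -0.3, -0.0, 0.2, 0.2]
```

Close on the handle with low force first.

{"method": "arm_command", "body": {
  "rows": [0, 0, 0, 0, 0, 0, 0, 0, 0, 0, 0, 0, 0, 0, 0, 0, 0, 0, 0, 0, 0, 0, 0, 0, 0, 0, 0, 0, 0, 0, 0, 0, 0, 0, 0],
  "newtons": 20
}}

```text
time: 20.45
ee_pos: [0.5184, 0.0842, 0.0343]
ee_rot: [1.449, 1.21, -1.26]
wrist_force: [0.5, 0.4, -0.1]
grip_width: 0.0265
```

{"method": "arm_command", "body": {
  "rows": [0, 0, 0, 0, 0, 0, 0, 0, 0, 0, 0, 0, 0, 0, 0, 0, 0, 0, 0, 0, 0],
  "newtons": 50
}}

```text
time: 20.7
ee_pos: [0.5162, 0.0846, 0.0335]
ee_rot: [1.446, 1.214, -1.263]
wrist_force: [-8.6, -0.4, 10.3]
grip_width: 0.0193
```

```bash
python3 go.py 0.5196 0.0835 0.0315 -10.25 8
```

```text
t 20.70 pos [516.2  84.6  33.5] yawY -10.10 tool x [ 0.021  0.135 -0.991] q [ 0.34  0.38 -0.58  1.94  0.1   0.83 -0.44] w 0.0193 F [-8.6 -0.4 10.3] T [0.08 1.97 0.37]
total shift(tool mm) [1.9 3.6 0.8] turn deg 0.3 min rows 1
1 [1.9, 3.6, 0.8, 0.1, 0.2, 0.2]
```

{"method": "arm_command", "body": {
  "rows": [0, 0, -1.5, 0, -1.2, 0, 0, 0, 0, -1.5, 0, -1.2, 0, 0, 0, 0, -1.5, 0, -1.2, 0, 0, 0, 0, 0, 0, 0, 0, 0]
}}

```text
time: 21.03
ee_pos: [0.513, 0.0851, 0.0335]
ee_rot: [1.402, 1.242, -1.211]
wrist_force: [-4.1, 1.2, 5.9]
grip_width: 0.0193
```

```bash
python3 go.py 0.5116 0.084 0.0325 -6.6 8
python3 - <<'E'
from fit import *
im=cam('scene');f=im['frame']; cv2.imwrite('pics/s21.png',cv2.resize(f[160:270,290:430],(800,628),interpolation=cv2.INTER_CUBIC)[:600])
E
```

```text
t 21.03 pos [513.   85.1  33.5] yawY -6.49 tool x [ 0.025  0.135 -0.991] q [ 0.35  0.37 -0.59  1.95  0.1   0.82 -0.38] w 0.0193 F [-4.1  1.2  5.9] T [ 0.17  1.13 -0.45]
total shift(tool mm) [ 0.8 -1.3  1.4] turn deg 0.5 min rows 1
1 [0.8, -1.3, 1.4, 0.2, 0.1, -0.5]
```

View pics/s21.png

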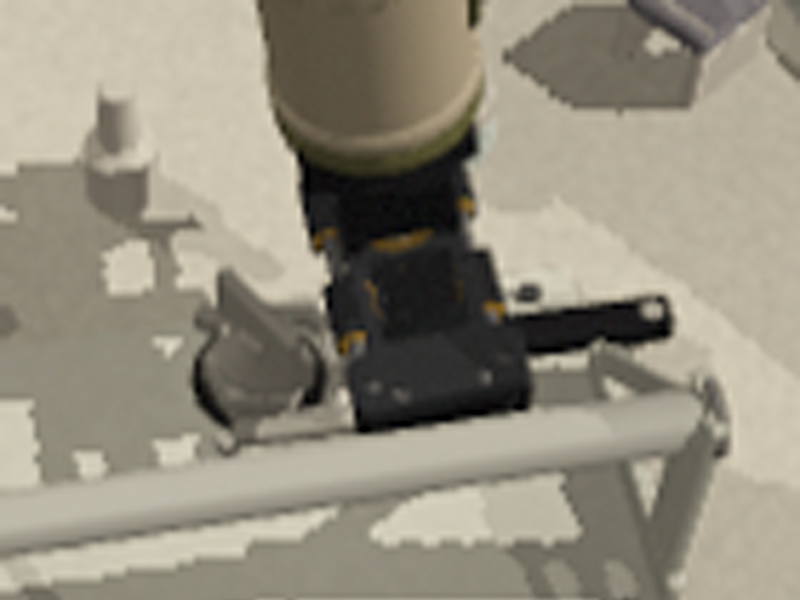

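{"method": "arm_command", "body": {
  "rows": [0, -0.7, 1, 0, 1, 0, 0, 0, -0.3, 0.8, 0, 0.8, 0, 0, 0, 0, 0, 0, 0, 0, 0]
}}

```text
time: 21.33
ee_pos: [0.5147, 0.0843, 0.0339]
ee_rot: [1.426, 1.226, -1.239]
wrist_force: [-4.3, -0.1, -1.7]
grip_width: 0.0194
```

```bash
python3 go.py 0.5116 0.084 0.0325 -6.6 8|head -2
```

```text
t 21.33 pos [514.7  84.3  33.9] yawY -8.42 tool x [ 0.024  0.135 -0.991] q [ 0.35  0.37 -0.59  1.95  0.1   0.83 -0.41] w 0.0194 F [-4.3 -0.1 -1.7] T [-0.11  0.79 -0.18]
total shift(tool mm) [ 1.3 -3.   1. ] turn deg 1.8 min rows 1
```

{"method": "arm_command", "body": {
  "rows": [0, 1, -0.7, -8, 0, 0, 0, 0, 1.2, 0, -9, 0, 0, 0, 0, 0, 0, 0, 0, 0, 0]
}}

```text
time: 21.58
ee_pos: [0.5176, 0.104, 0.0349]
ee_rot: [1.426, 1.227, -1.233]
wrist_force: [0.6, -0.2, -1.1]
grip_width: 0.0193
```

```bash
python3 go.py 0.5116 0.084 0.0325 -6.6 8|head -2
```

```text
t 21.58 pos [517.6 104.   34.9] yawY -8.22 tool x [ 0.026  0.136 -0.99 ] q [ 0.31  0.38 -0.59  1.94  0.11  0.83 -0.45] w 0.0193 F [ 0.6 -0.2 -1.1] T [-0.12 -0.04 -0.08]
total shift(tool mm) [-0.5 -3.1 20.8] turn deg 1.7 min rows 1
```

{"method": "arm_command", "body": {
  "rows": [0, 1, 0, -9, 0, 0, 0, 0, 1.2, 0, -9, 0, 0, 0, 0, 1.2, 0, -9, 0, 0, 0, 0, 0, 0, 0, 0, 0, 0]
}}

```text
time: 21.92
ee_pos: [0.521, 0.1315, 0.0351]
ee_rot: [1.425, 1.229, -1.234]
wrist_force: [0.1, 1.2, -1.0]
grip_width: 0.0188
```

```bash
python3 go.py 0.5205 0.131 0.2 -8.3 8 5
python3 - <<'E'
from jawchk import *
im=cam('scene');np.savez('scene22.npz',**{k:im[k] for k in ['frame','z_map','K','Rcw','pc']});f=im['frame']; cv2.imwrite('pics/s22.png',cv2.resize(f[160:270,290:430],(800,628),interpolation=cv2.INTER_CUBIC)[:600])
chk('scene22',.0215)
E
```

```text
t 21.92 pos [521.  131.5  35.1] yawY -8.20 tool x [ 0.025  0.136 -0.99 ] q [ 0.26  0.4  -0.59  1.92  0.13  0.83 -0.51] w 0.0188 F [ 0.1  1.2 -1. ] T [-0.15 -0.05  0.04]
total shift(tool mm) [-163.4    0.5  -22.3] turn deg 0.3 min rows 5
1 [-32.7, 0.1, -4.5, 0.0, 0.0, -0.1]
2 [-32.7, 0.1, -4.5, 0.0, 0.0, -0.1]
3 [-32.7, 0.0, -4.5, 0.0, 0.0, -0.1]
4 [-32.7, -0.0, -4.5, 0.0, 0.0, -0.1]
5 [-32.7, -0.0, -4.5, 0.0, 0.0, -0.1]
y -0.03 5 neg [-3.2 -3.2] pos [1.1 8.2]
y -0.02 12 neg [-16.6  -1.4] pos [ 9.3 18.5]
y -0.01 7 neg  pos [19.  20.9]
y 0.00 10 neg  pos [12.8 23.2]
y 0.01 7 neg  pos [ 5.8 16.7]
y 0.02 26 neg [-42.1  -0.7] pos [ 5.7 40.3]
y 0.03 29 neg [-38.6 -26.6] pos [24.  37.1]
y 0.04 24 neg [-36.8 -24.8] pos [27.2 36.9]
y 0.05 27 neg [-36.9 -26.7] pos [25.4 38.6]
y 0.06 28 neg [-37.3 -24.8] pos [26.1 37.1]
y 0.07 36 neg [-32.6  -2.6] pos [ 6.5 39.1]
y 0.08 60 neg [-36.3  -1.9] pos [ 0.6 38.9]
y 0.09 1 neg  pos [1.4 1.4]
y 0.17 7 neg [-7.3 -2.4] pos [ 4.7 12.3]
y 0.18 15 neg [-1.4 -0.4] pos [ 0.7 13.6]
y 0.19 10 neg [-6.3 -5.4] pos [ 2.9 13.7]
y 0.20 6 neg  pos [ 2.2 15.7]
y 0.21 11 neg [-5.6 -5.6] pos [ 0.1 15. ]
y 0.22 9 neg [-3.4 -2.1] pos [ 2.  14.8]
y 0.23 6 neg [-2.4 -2.4] pos [11.8 15.3]
y 0.24 3 neg  pos [11.7 13.5]
ymin [-0.0246 -0.0229 -0.0226 -0.0211 -0.0209] ymax [0.2343 0.2382 0.24   0.2402 0.2436]
```

View pics/s22.png

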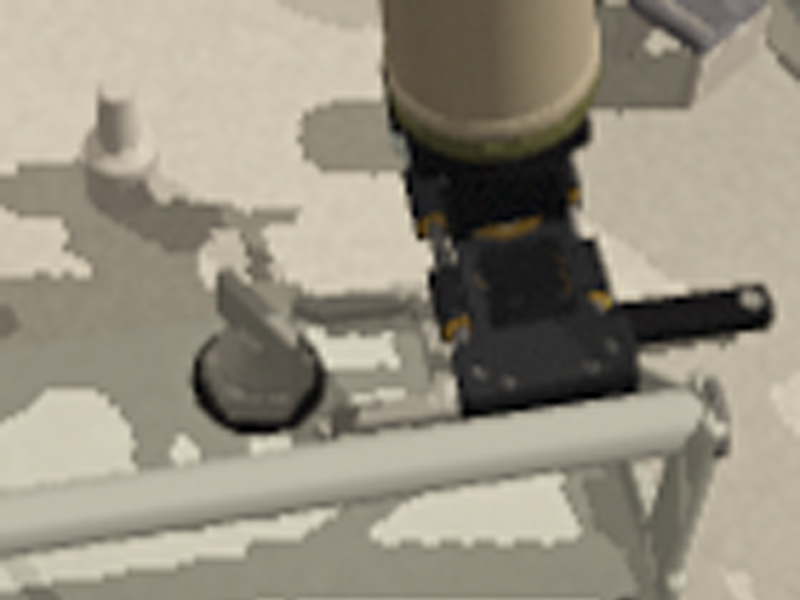

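{"method": "arm_command", "body": {
  "rows": [0, -12, 0, -2.5, 0, 0, 0, 0, -20, 0, -3.5, 0, 0, 0, 0, -33, 0, -5, 0, 0, 0, 0, -33, 0, -5, 0, 0, 0, 0, -33, 0, -4.5, 0, 0, 0]
}}

```text
time: 22.38
ee_pos: [0.5201, 0.1308, 0.1697]
ee_rot: [1.426, 1.226, -1.237]
wrist_force: [1.5, 0.1, -1.9]
grip_width: 0.019
```

{"method": "arm_command", "body": {
  "rows": [0, -33, 0, -4.5, 0, 0, 0, 0, 0, 0, 0, 0, 0, 0]
}}

```text
time: 22.55
ee_pos: [0.5231, 0.1316, 0.2083]
ee_rot: [1.431, 1.22, -1.228]
wrist_force: [1.0, 1.2, -0.9]
grip_width: 0.0193
```

```bash
python3 - <<'E'
from fit import *
for n in ['top0','scene0']:
    im=load(n); W=cloud(im).reshape(-1,3); W=W[~np.isnan(W[:,0])]
    m=(abs(W[:,0]-.461)<.15)&(abs(W[:,1]-.419)<.075)&(W[:,2]>.010)&(W[:,2]<.025); print(n,'wall',rect(W[m]))
E
python3 go.py 0.5205 0.131 0.2 -8.3 8 5
```

```text
top0 wall (array([0.462, 0.418]), array([0.2703, 0.1212]), 1.74)
scene0 wall (array([0.4609, 0.4188]), array([0.2727, 0.1234]), 1.87)
t 22.55 pos [523.1 131.6 208.3] yawY -8.38 tool x [ 0.035  0.136 -0.99 ] q [ 0.33  0.18 -0.65  1.76 -0.01  1.16 -0.44] w 0.0193 F [ 1.   1.2 -0.9] T [-0.15 -0.08  0.  ]
total shift(tool mm) [ 8.  -2.6  2.1] turn deg 0.8 min rows 1
1 [1.6, -0.5, 0.4, 0.0, -0.0, -0.2]
2 [1.6, -0.5, 0.4, 0.0, -0.0, -0.2]
3 [1.6, -0.5, 0.4, 0.0, -0.0, -0.2]
4 [1.6, -0.5, 0.4, 0.0, -0.0, -0.2]
5 [1.6, -0.5, 0.4, 0.0, -0.0, -0.2]
```

Run:
```python
from fit import *
im=cam('scene'); W=cloud(im).reshape(-1,3); W=W[~np.isnan(W[:,0])]
m=(W[:,1]>.485)&(W[:,1]<.56)&(W[:,0]>.40)&(W[:,0]<.60)
for x in np.arange(.40,.60,.02):
    s=W[m&(abs(W[:,0]-x)<.01)]
    row=[]
    for y in np.arange(.485,.56,.01):
        q=s[abs(s[:,1]-y)<.005]; row.append(round(float(q[:,2].max()),3) if len(q) else None)
    print('x %.2f'%x,row)
cv2.imwrite('pics/s23.png',im['frame'])
```

```text
x 0.40 [None, 0.005, 0.003, 0.002, 0.003, 0.003, 0.002, 0.031]
x 0.42 [None, 0.005, 0.003, 0.004, 0.003, 0.003, 0.003, 0.032]
x 0.44 [None, 0.004, 0.004, 0.005, 0.004, 0.003, 0.002, 0.034]
x 0.46 [None, 0.004, 0.003, 0.004, 0.003, 0.002, 0.003, 0.034]
x 0.48 [None, 0.005, 0.004, 0.004, 0.004, 0.003, 0.004, 0.004]
x 0.50 [None, 0.003, 0.005, 0.004, 0.005, 0.005, 0.003, 0.004]
x 0.52 [None, 0.003, 0.004, 0.004, 0.005, 0.004, 0.003, 0.002]
x 0.54 [None, 0.003, 0.004, 0.004, 0.003, 0.006, 0.004, 0.005]
x 0.56 [None, 0.003, 0.054, 0.053, 0.005, 0.066, None, None]
x 0.58 [None, 0.004, 0.073, 0.074, 0.072, 0.072, 0.074, 0.073]
```

View pics/s23.png

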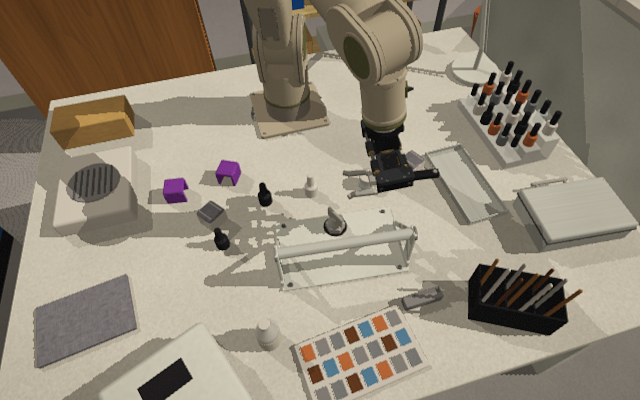

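```bash
python3 go.py 0.4755 0.4188 0.19 91.8 8 16
```

```text
t 22.60 pos [522.2 131.1 205. ] yawY -8.39 tool x [ 0.032  0.135 -0.99 ] q [ 0.33  0.18 -0.65  1.77 -0.01  1.16 -0.44] w 0.0191 F [ 0.6 -0.4 -2.4] T [-0.2  -0.07 -0.04]
total shift(tool mm) [  52.3  -88.3 -273.2] turn deg 100.2 min rows 15
1 [3.3, -5.5, -17.1, -6.2, 0.0, -0.9]
2 [3.3, -3.6, -17.6, -6.2, 0.0, -0.9]
3 [3.4, -1.6, -17.8, -6.2, 0.0, -0.9]
4 [3.4, 0.4, -17.9, -6.2, 0.0, -0.9]
5 [3.4, 2.4, -17.8, -6.2, 0.0, -0.9]
6 [3.4, 4.3, -17.4, -6.2, 0.0, -0.9]
7 [3.3, 6.2, -16.8, -6.2, 0.0, -0.9]
8 [3.2, 8.0, -16.1, -6.2, 0.0, -0.9]
9 [3.1, 9.8, -15.1, -6.2, 0.0, -0.9]
10 [2.9, 11.4, -13.9, -6.2, 0.0, -0.9]
11 [2.7, 12.9, -12.6, -6.2, 0.0, -0.9]
12 [2.5, 14.2, -11.2, -6.2, 0.0, -0.9]
13 [2.3, 15.4, -9.6, -6.2, 0.0, -0.9]
14 [2.1, 16.3, -7.8, -6.2, 0.0, -0.9]
15 [1.8, 17.1, -6.0, -6.2, 0.0, -0.9]
16 [1.5, 17.7, -4.1, -6.2, 0.0, -0.9]
```

{"method": "arm_command", "body": {
  "rows": [0, 3, -5.5, -17, -6.2, 0, -0.9, 0, 3, -3.6, -17.6, -6.2, 0, -0.9, 0, 3, -1.6, -17.8, -6.2, 0, -0.9, 0, 3, 0.4, -18, -6.2, 0, -0.9, 0, 3, 2.4, -18, -6.2, 0, -0.9]
}}

```text
time: 23.02
ee_pos: [0.505, 0.2209, 0.197]
ee_rot: [0.981, 1.49, -0.857]
wrist_force: [0.2, 0.4, -1.2]
grip_width: 0.0192
```

{"method": "arm_command", "body": {
  "rows": [0, 3, 4.3, -17.4, -6.2, 0, -0.9, 0, 3, 6.2, -17, -6.2, 0, -0.9, 0, 3, 8, -16, -6.2, 0, -0.9, 0, 3, 10, -15, -6.2, 0, -0.9, 0, 3, 11.4, -14, -6.2, 0, -0.9]
}}

```text
time: 23.43
ee_pos: [0.4908, 0.3108, 0.1928]
ee_rot: [0.523, 1.649, -0.463]
wrist_force: [0.5, -0.7, -0.9]
grip_width: 0.0198
```

```bash
python3 go.py 0.4755 0.4188 0.19 91.8 8 6
```

```text
t 23.43 pos [490.8 310.8 192.8] yawY 54.56 tool x [-0.114  0.075 -0.991] q [ 0.09  0.44 -0.85  1.56  0.2   1.32  0.18] w 0.0198 F [ 0.5 -0.7 -0.9] T [-0.03 -0.3   0.04]
total shift(tool mm) [ 12.6  79.2 -74. ] turn deg 37.2 min rows 6
1 [2.1, 13.2, -12.3, -6.2, 0.0, -0.8]
2 [1.9, 14.5, -10.9, -6.2, 0.0, -0.8]
3 [1.7, 15.6, -9.2, -6.2, 0.0, -0.8]
4 [1.5, 16.5, -7.5, -6.2, 0.0, -0.8]
5 [1.2, 17.2, -5.7, -6.2, 0.0, -0.8]
6 [1.0, 17.8, -3.8, -6.2, 0.0, -0.8]
```

{"method": "arm_command", "body": {
  "rows": [0, 2, 13, -12, -6.2, 0, -0.8, 0, 2, 14.5, -11, -6.2, 0, -0.8, 0, 2, 15.6, -9, -6.2, 0, -0.8, 0, 1.5, 16.5, -7.5, -6.2, 0, -0.8, 0, 1.2, 17.2, -5.7, -6.2, 0, -0.8]
}}

```text
time: 23.85
ee_pos: [0.4787, 0.4005, 0.19]
ee_rot: [0.062, 1.709, -0.054]
wrist_force: [0.2, -0.7, -1.6]
grip_width: 0.0195
```

{"method": "arm_command", "body": {
  "rows": [0, 1, 18, -4, -6.2, 0, -0.8, 0, 0, 0, 0, 0, 0, 0, 0, 0, 0, 0, 0, 0, 0]
}}

```text
time: 24.1
ee_pos: [0.4751, 0.4194, 0.1896]
ee_rot: [-0.027, 1.71, 0.026]
wrist_force: [0.7, -0.6, -2.2]
grip_width: 0.0194
```

```bash
python3 go.py 0.4755 0.4188 0.08 91.8 8 4
python3 - <<'E'
from fit import *
im=cam('top'); cv2.imwrite('pics/t24.png',cv2.resize(im['frame'][130:300,90:300],(740,600)))
E
```

```text
t 24.10 pos [475.1 419.4 189.6] yawY 91.88 tool x [-0.139 -0.003 -0.99 ] q [-0.13  0.63 -0.93  1.36  0.38  1.46  0.57] w 0.0194 F [ 0.7 -0.6 -2.2] T [ 0.03 -0.3   0.08]
total shift(tool mm) [108.5  -0.8  15.6] turn deg 0.1 min rows 3
1 [27.1, -0.2, 3.9, 0.0, 0.0, -0.0]
2 [27.1, -0.2, 3.9, 0.0, 0.0, -0.0]
3 [27.1, -0.2, 3.9, 0.0, 0.0, -0.0]
4 [27.1, -0.2, 3.9, 0.0, 0.0, -0.0]
```

View pics/t24.png

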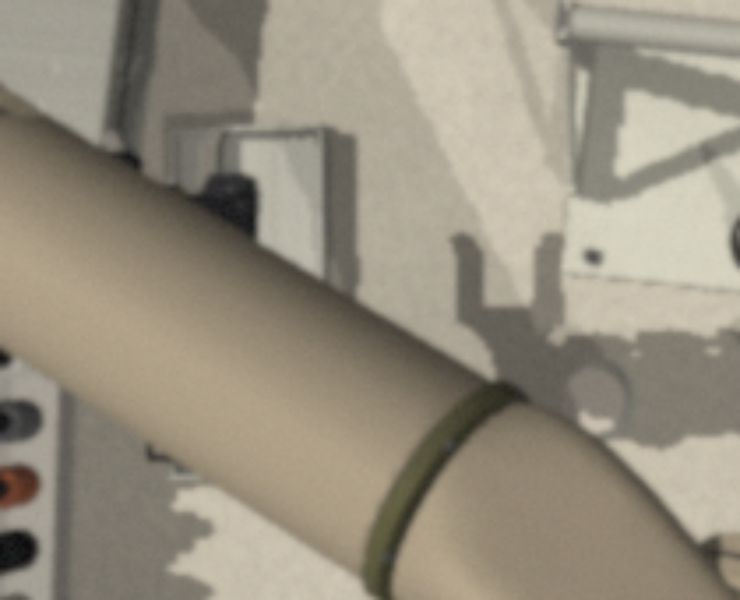

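{"method": "arm_command", "body": {
  "rows": [0, 37, -0.2, 5.2, 0, 0, 0, 0, 37, -0.2, 5.2, 0, 0, 0, 0, 37, -0.2, 5.2, 0, 0, 0, 0, 24, 0, 3.4, 0, 0, 0, 0, 0, 0, 0, 0, 0, 0]
}}

```text
time: 24.57
ee_pos: [0.4755, 0.4141, 0.0486]
ee_rot: [-0.027, 1.714, 0.017]
wrist_force: [-0.0, -0.8, -2.5]
grip_width: 0.0194
```

```bash
python3 go.py 0.4755 0.4188 0.0285 91.8 8 2
python3 - <<'E'
from fit import *
im=cam('scene'); cv2.imwrite('pics/s24.png',cv2.resize(im['frame'][110:250,390:540],(640,600)))
E
```

```text
t 24.57 pos [475.5 414.1  48.6] yawY 91.62 tool x [-0.142 -0.008 -0.99 ] q [-0.15  0.76 -0.86  1.49  0.47  1.24  0.53] w 0.0194 F [-0.  -0.8 -2.5] T [ 0.06 -0.28  0.02]
total shift(tool mm) [19.9  4.8  3. ] turn deg 0.4 min rows 1
1 [9.9, 2.4, 1.5, -0.1, -0.1, 0.1]
2 [9.9, 2.4, 1.5, -0.1, -0.1, 0.1]
```

View pics/s24.png

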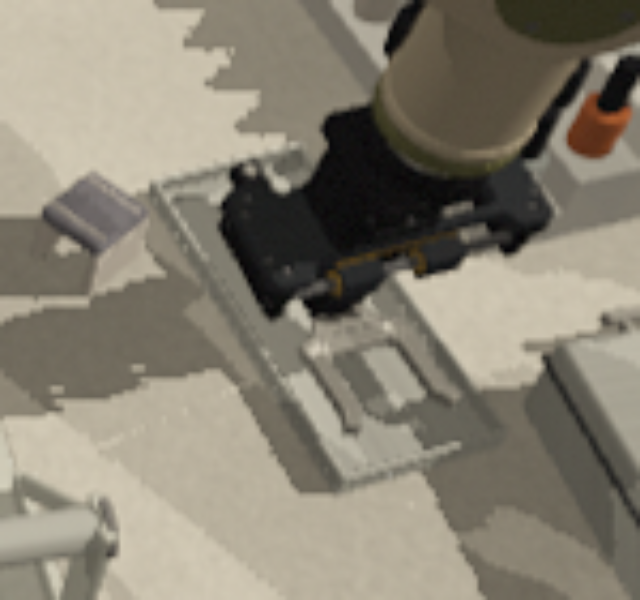

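{"method": "arm_command", "body": {
  "rows": [0, 9, 2.4, 1.5, 0, 0, 0, 0, 7, 2.2, 1.5, 0, 0, 0, 0, 3, 0, 0, 0, 0, 0, 0, 0, 0, 0, 0, 0, 0]
}}

```text
time: 24.95
ee_pos: [0.4768, 0.4234, 0.0354]
ee_rot: [-0.025, 1.708, 0.026]
wrist_force: [-1.0, -0.1, -1.6]
grip_width: 0.0194
```

```bash
python3 go.py 0.4755 0.4188 0.0285 91.8 8 2|head -2
python3 - <<'E'
from fit import *
im=cam('scene'); cv2.imwrite('pics/s25.png',cv2.resize(im['frame'][110:250,390:540],(640,600)))
E
```

```text
t 24.95 pos [476.8 423.4  35.4] yawY 91.80 tool x [-0.137 -0.002 -0.991] q [-0.17  0.78 -0.85  1.49  0.49  1.22  0.52] w 0.0194 F [-1.  -0.1 -1.6] T [ 0.09 -0.34 -0.01]
total shift(tool mm) [ 7.  -4.6 -0.5] turn deg 0.2 min rows 1
```

View pics/s25.png

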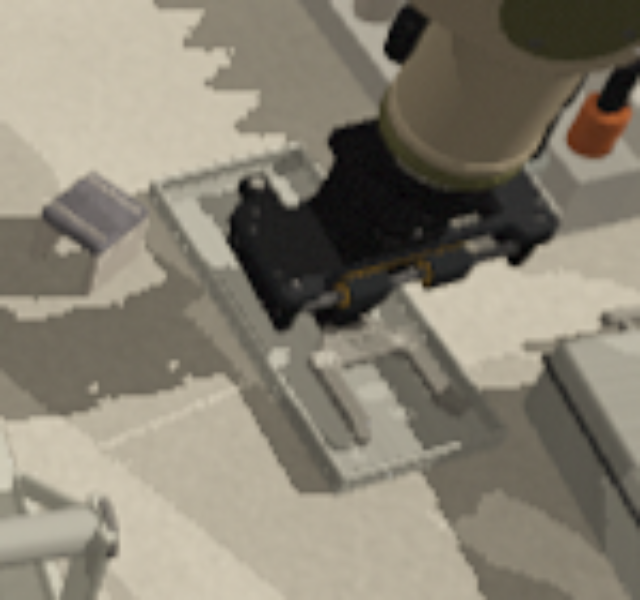

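{"method": "arm_command", "body": {
  "rows": [0, 4, -1, 0.6, 0, 0, 0, 0, 2, -1, 0.3, 0, 0, 0, 0, 0, 0, 0, 0, 0, 0]
}}

```text
time: 25.25
ee_pos: [0.4772, 0.4215, 0.0298]
ee_rot: [-0.024, 1.707, 0.026]
wrist_force: [-0.4, -0.2, 1.0]
grip_width: 0.0193
```

```bash
python3 go.py 0.4755 0.4188 0.0285 91.8 8 2|head -2
```

```text
t 25.25 pos [477.2 421.5  29.8] yawY 91.79 tool x [-0.136 -0.001 -0.991] q [-0.17  0.79 -0.85  1.49  0.49  1.21  0.52] w 0.0193 F [-0.4 -0.2  1. ] T [ 0.14 -0.2   0.01]
total shift(tool mm) [ 1.5 -2.7 -1.6] turn deg 0.3 min rows 1
```

Contact with the tray floor (Fz rose from −2 to +1 N). Release and lift.

{"method": "arm_command", "body": {
  "rows": [0.55, 0, 0, 0, 0, 0, 0, 0.55, 0, 0, 0, 0, 0, 0, 0.55, 0, 0, 0, 0, 0, 0, 0.55, 0, 0, 0, 0, 0, 0, 0.55, 0, 0, 0, 0, 0, 0]
}}

```text
time: 25.67
ee_pos: [0.477, 0.4211, 0.029]
ee_rot: [-0.025, 1.708, 0.025]
wrist_force: [-1.0, -0.1, 0.6]
grip_width: 0.0432
```

{"method": "arm_command", "body": {
  "rows": [0.55, -12, 0, -1.7, 0, 0, 0, 0.55, -35, 0, -5, 0, 0, 0, 0.55, -38, 0, -5.4, 0, 0, 0, 0.55, -38, 0, -5.4, 0, -4, 0, 0.55, -30, 0, -2, 0, -4, 0]
}}

```text
time: 26.08
ee_pos: [0.4774, 0.4213, 0.1871]
ee_rot: [-0.02, 1.564, 0.027]
wrist_force: [-0.4, 0.9, 1.6]
grip_width: 0.0479
```

Run:
```python
from fit import *
for n in ['scene','wrist','top']:
    im=cam(n); np.savez(n+'26.npz',**{k:im[k] for k in ['frame','z_map','K','Rcw','pc']}); cv2.imwrite(f'pics/{n}26.png',im['frame'])
    W=cloud(im).reshape(-1,3); W=W[~np.isnan(W[:,0])]
    if n!='wrist':
      for nm,c in [('padL',(.367,.287)),('padR',(.387,-.294))]:
        m=(abs(W[:,0]-c[0])<.08)&(abs(W[:,1]-c[1])<.08)&(W[:,2]>.044)&(W[:,2]<.058); print(n,nm,rect(W[m]) if m.sum()>10 else None, m.sum())
st()
```

```text
scene padL (array([0.369 , 0.2898]), array([0.0525, 0.0581]), 27.42) 277
scene padR (array([ 0.3866, -0.2955]), array([0.0551, 0.0562]), 41.72) 359
top padL (array([0.3703, 0.2861]), array([0.0536, 0.0484]), 27.08) 256
top padR (array([ 0.408 , -0.2825]), array([0.1106, 0.0583]), 31.2) 440
t 26.23 pos [0.4759 0.4227 0.1877] q [-0.1326  0.5487 -0.929   1.471   0.4475  1.3346  0.5127] F [ 0.0501 -0.2272  0.0902] T [ 0.0569 -0.1831 -0.0027] w 0.04794755336985176
R [[0.007673832305475303, -0.03370728585813308, 0.9994022869584729], [0.00569893732974892, 0.9994169579048273, 0.03366402182705215], [-0.999954316162023, 0.005437198942355424, 0.007861453847871347]]
```

View pics/scene26.png

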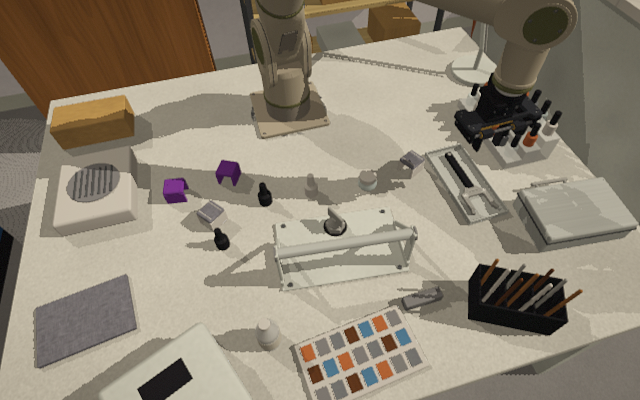

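View pics/wrist26.png

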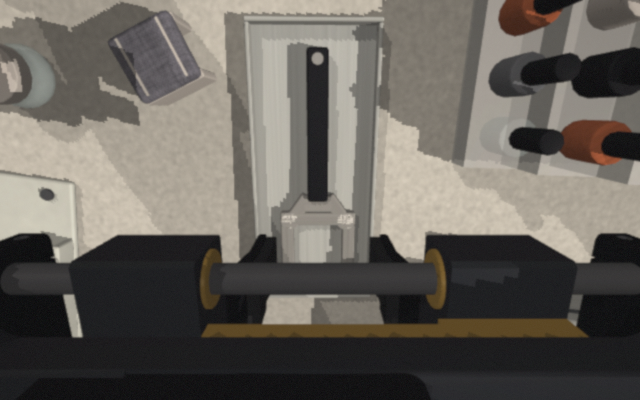

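```bash
python3 go.py 0.3687 0.289 0.15 26.3 0 10
```

```text
t 26.23 pos [475.9 422.7 187.7] yawY 91.93 tool x [ 0.008  0.006 -1.   ] q [-0.13  0.55 -0.93  1.47  0.45  1.33  0.51] w 0.0479 F [ 0.1 -0.2  0.1] T [ 0.06 -0.18 -0.  ]
total shift(tool mm) [  36.1 -130.2 -111.9] turn deg 65.6 min rows 10
1 [3.6, -13.0, -11.2, 6.6, 0.0, -0.1]
2 [3.6, -14.2, -9.6, 6.6, 0.0, -0.1]
3 [3.6, -15.2, -7.9, 6.6, 0.0, -0.1]
4 [3.7, -16.0, -6.2, 6.6, 0.0, -0.1]
5 [3.7, -16.6, -4.3, 6.6, 0.0, -0.1]
6 [3.7, -17.0, -2.4, 6.6, 0.0, -0.1]
7 [3.7, -17.1, -0.4, 6.6, 0.0, -0.1]
8 [3.7, -17.1, 1.6, 6.6, 0.0, -0.1]
9 [3.7, -16.8, 3.5, 6.6, 0.0, -0.1]
10 [3.8, -16.3, 5.4, 6.6, 0.0, -0.1]
```

{"method": "arm_command", "body": {
  "rows": [1, 3, -13, -11, 6.6, 0, 0, 1, 3, -14, -9.6, 6.6, 0, 0, 1, 3, -15, -8, 6.6, 0, 0, 1, 3, -16, -6, 6.6, 0, 0, 1, 3, -16.6, -4.3, 6.6, 0, 0]
}}

```text
time: 26.65
ee_pos: [0.4223, 0.3533, 0.167]
ee_rot: [0.433, 1.528, -0.431]
wrist_force: [0.4, -0.2, 0.1]
grip_width: 0.0735
```

{"method": "arm_command", "body": {
  "rows": [1, 3, -17, -2.4, 6.6, 0, 0, 1, 3, -17, -0.4, 6.6, 0, 0, 1, 3, -17, 1.6, 6.6, 0, 0, 1, 3, -17, 3.5, 6.6, 0, 0, 1, 3, -16.3, 5.4, 6.6, 0, 0]
}}

```text
time: 27.07
ee_pos: [0.368, 0.287, 0.152]
ee_rot: [0.878, 1.388, -0.875]
wrist_force: [-0.0, 0.1, 0.5]
grip_width: 0.0868
```

{"method": "arm_command", "body": {
  "rows": [1, 0, 0, 0, 0, 0, 0, 1, 0, 0, 0, 0, 0, 0]
}}

```text
time: 27.23
ee_pos: [0.3687, 0.2873, 0.1525]
ee_rot: [0.873, 1.389, -0.869]
wrist_force: [-0.4, -0.0, -0.1]
grip_width: 0.0865
```

```bash
cat > padw.py <<'E'
from fit import *
import sys
n=sys.argv[1]; c=(float(sys.argv[2]),float(sys.argv[3]))
o=r.get_obs(); Rt=R.from_rotvec(o['ee_rot']).as_matrix(); p=np.array(o['ee_pos'])
im=cam('wrist'); cv2.imwrite(f'pics/{n}.png',im['frame']); W=cloud(im).reshape(-1,3); W=W[~np.isnan(W[:,0])]
m=(np.hypot(W[:,0]-c[0],W[:,1]-c[1])<.06)&(W[:,2]>.044)&(W[:,2]<.058); print(rect(W[m]),m.sum()); L=(W[m]-p)@Rt; print('tool range',L.min(0),L.max(0),'mid',(L.min(0)+L.max(0))/2)
E
python3 padw.py w27 .3687 .289; python3 go.py 0.3687 0.289 0.034 26.3 0 4
```

```text
(array([0.3704, 0.288 ]), array([0.054 , 0.0562]), 26.7) 4827
tool range [ 0.10042475 -0.02577773 -0.02824475] [0.10851631 0.02854995 0.02791212] mid [ 0.10447053  0.00138611 -0.00016631]
t 27.28 pos [369.  288.  152.8] yawY 25.90 tool x [ 0.002  0.002 -1.   ] q [ 0.04  0.13 -0.84  1.94  0.11  1.11 -0.39] w 0.0872 F [ 0.4 -0.1  0.1] T [-0.01 -0.14 -0.01]
total shift(tool mm) [118.8  -0.2  -0.9] turn deg 0.4 min rows 3
1 [29.7, -0.1, -0.2, -0.1, -0.0, -0.0]
2 [29.7, -0.0, -0.2, -0.1, -0.0, -0.0]
3 [29.7, -0.0, -0.2, -0.1, -0.0, -0.0]
4 [29.7, 0.0, -0.3, -0.1, -0.0, -0.0]
```

View pics/w27.png

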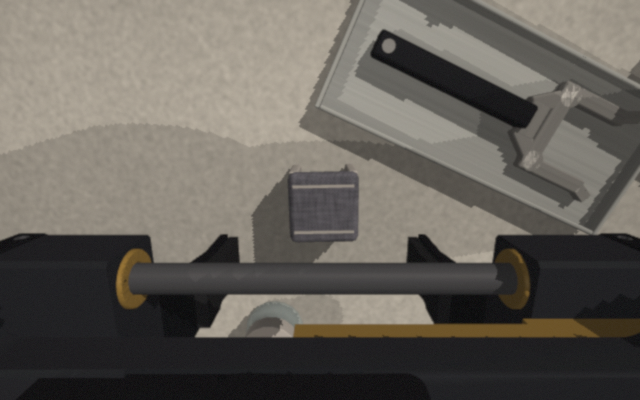

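{"method": "arm_command", "body": {
  "rows": [1, 36, 0, 0, -0.3, 0, 0, 1, 36, 0, 0, -0.3, 0, 0, 1, 34, 0, 0, 0, 0, 0, 1, 12, 0, 0, 0, 0, 0, 0.2, 0, 0, 0, 0, 0, 0],
  "newtons": 25
}}

```text
time: 27.7
ee_pos: [0.3674, 0.288, 0.0324]
ee_rot: [0.862, 1.397, -0.863]
wrist_force: [-0.6, -0.7, 0.7]
grip_width: 0.0849
```

{"method": "arm_command", "body": {
  "rows": [0.2, 0, 0, 0, 0, 0, 0, 0.2, 0, 0, 0, 0, 0, 0, 0.2, 0, 0, 0, 0, 0, 0, 0.2, 0, 0, 0, 0, 0, 0, 0.2, 0, 0, 0, 0, 0, 0]
}}

```text
time: 28.12
ee_pos: [0.3697, 0.2887, 0.0359]
ee_rot: [0.867, 1.391, -0.859]
wrist_force: [-0.6, 0.2, -0.3]
grip_width: 0.0547
```

{"method": "arm_command", "body": {
  "rows": [0.2, 0, 0, 0, 0, 0, 0, 0.2, 0, 0, 0, 0, 0, 0]
}}

```text
time: 28.28
ee_pos: [0.3697, 0.2887, 0.0358]
ee_rot: [0.867, 1.391, -0.86]
wrist_force: [-0.9, -1.8, 8.0]
grip_width: 0.0538
```

```bash
python3 go.py 0.3687 0.289 0.034 26.3 0 1;python3 - <<'E'
from fit import *
im=cam('scene'); cv2.imwrite('pics/s28.png',cv2.resize(im['frame'][110:230,340:480],(700,600)))
E
```

```text
t 28.28 pos [369.7 288.7  35.8] yawY 26.39 tool x [ 0.004  0.003 -1.   ] q [-0.05  0.33 -0.79  2.04  0.3   0.88 -0.54] w 0.0538 F [-0.9 -1.8  8. ] T [-0.38  0.16  0.  ]
total shift(tool mm) [ 1.8 -0.7 -0.7] turn deg 0.3 min rows 1
1 [1.8, -0.7, -0.7, 0.1, -0.0, -0.3]
```

View pics/s28.png

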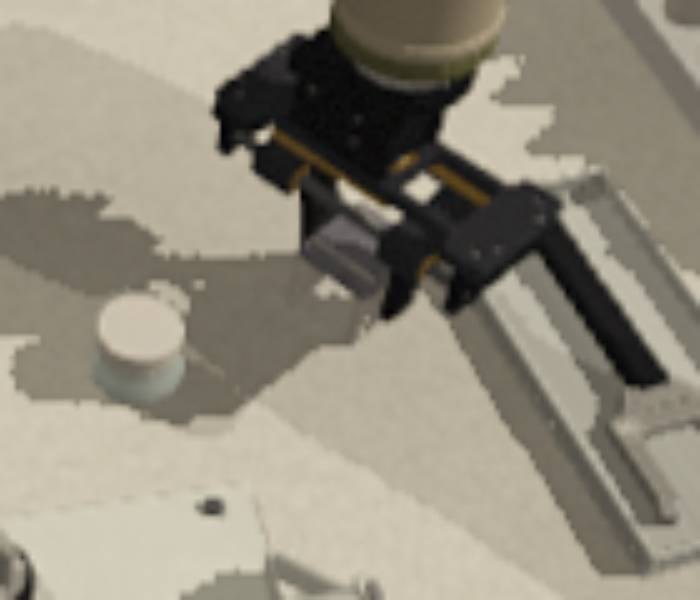

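{"method": "arm_command", "body": {
  "rows": [0.2, -15, 0, 0, 0, 0, 0, 0.2, -40, 0, 0, 0, 0, 0, 0.2, -41, 0, 0, 0, 0, 0, 0.2, -41, 0, 0, 0, 0, 0, 0.2, -41, 0, 0, 0, 0, 0],
  "newtons": 30
}}

```text
time: 28.75
ee_pos: [0.3679, 0.2879, 0.2149]
ee_rot: [0.865, 1.392, -0.86]
wrist_force: [1.9, -0.4, -1.0]
grip_width: 0.0536
```

```bash
python3 go.py 0.6386 0.0596 0.235 -6.66 0 10
```

```text
t 28.75 pos [367.9 287.9 214.9] yawY 26.44 tool x [ 0.002  0.002 -1.   ] q [ 0.09  0.05 -0.86  1.86  0.04  1.24 -0.32] w 0.0536 F [ 1.9 -0.4 -1. ] T [ 0.02 -0.2   0.08]
total shift(tool mm) [-20.  140.8 325. ] turn deg 33.1 min rows 9
1 [-2.0, 14.1, 32.5, 3.3, -0.0, -0.0]
2 [-2.0, 15.9, 31.6, 3.3, -0.0, -0.0]
3 [-2.0, 17.7, 30.7, 3.3, -0.0, -0.0]
4 [-2.0, 19.5, 29.6, 3.3, -0.0, -0.0]
5 [-2.0, 21.1, 28.4, 3.3, -0.0, -0.0]
6 [-2.0, 22.7, 27.1, 3.3, -0.0, -0.0]
7 [-2.0, 24.3, 25.8, 3.3, -0.0, -0.0]
8 [-2.0, 25.7, 24.3, 3.3, -0.0, -0.0]
9 [-2.0, 27.1, 22.8, 3.3, -0.0, -0.0]
10 [-2.0, 28.4, 21.2, 3.3, -0.0, -0.0]
```

{"method": "arm_command", "body": {
  "rows": [0.2, -4, 14, 32, 3.3, 0, 0, 0.2, -4, 16, 31.6, 3.3, 0, 0, 0.2, -4, 17.7, 30.7, 3.3, 0, 0, 0.2, -2, 19.5, 29.6, 3.3, 0, 0, 0.2, -2, 21, 28.4, 3.3, 0, 0]
}}

```text
time: 29.17
ee_pos: [0.5046, 0.1726, 0.2294]
ee_rot: [1.086, 1.284, -1.08]
wrist_force: [-0.2, 1.0, -1.2]
grip_width: 0.0537
```

{"method": "arm_command", "body": {
  "rows": [0.2, 0, 22.7, 27, 3.3, 0, 0, 0.2, 0, 24.3, 25.8, 3.3, 0, 0, 0.2, 0, 25.7, 24.3, 3.3, 0, 0, 0.2, 0, 27, 22.8, 3.3, 0, 0, 0.2, 0, 25, 20, 3.3, 0, 0]
}}

```text
time: 29.58
ee_pos: [0.6367, 0.0597, 0.2287]
ee_rot: [1.299, 1.151, -1.294]
wrist_force: [-0.3, 0.5, -0.1]
grip_width: 0.0536
```

{"method": "arm_command", "body": {
  "rows": [0.2, 0, 0, 0, 0, 0, 0, 0.2, 0, 0, 0, 0, 0, 0]
}}

```text
time: 29.75
ee_pos: [0.6361, 0.0597, 0.2281]
ee_rot: [1.298, 1.152, -1.294]
wrist_force: [-0.8, 0.4, -1.2]
grip_width: 0.0537
```

```bash
python3 go.py 0.6386 0.0596 0.20 -6.66 0 2
python3 - <<'E'
from fit import *
for n in ['wrist','scene']:
    im=cam(n); np.savez(n+'29.npz',**{k:im[k] for k in ['frame','z_map','K','Rcw','pc']}); f=im['frame']
    if n=='scene': f=cv2.resize(f[120:300,250:450],(660,600))
    cv2.imwrite(f'pics/{n}29.png',f)
E
```

```text
t 29.75 pos [636.1  59.7 228.1] yawY -6.78 tool x [ 0.001  0.002 -1.   ] q [ 0.25  0.42 -0.56  1.42  0.22  1.36 -0.43] w 0.0537 F [-0.8  0.4 -1.2] T [ 0.06 -0.01 -0.02]
total shift(tool mm) [28.1  2.4 -0.1] turn deg 0.2 min rows 1
1 [14.0, 1.2, -0.1, -0.1, -0.1, -0.0]
2 [14.0, 1.2, -0.1, -0.1, -0.1, -0.0]
```

View pics/wrist29.png

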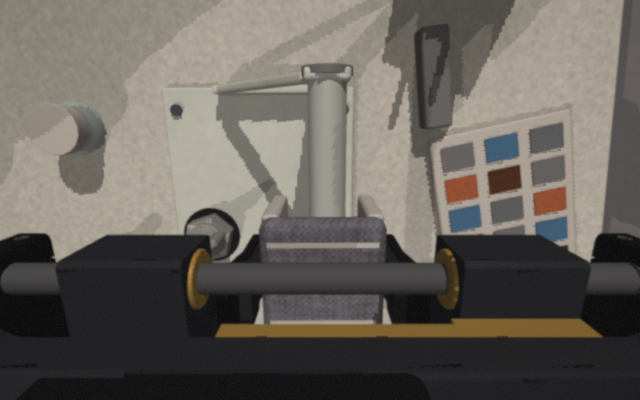

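View pics/scene29.png

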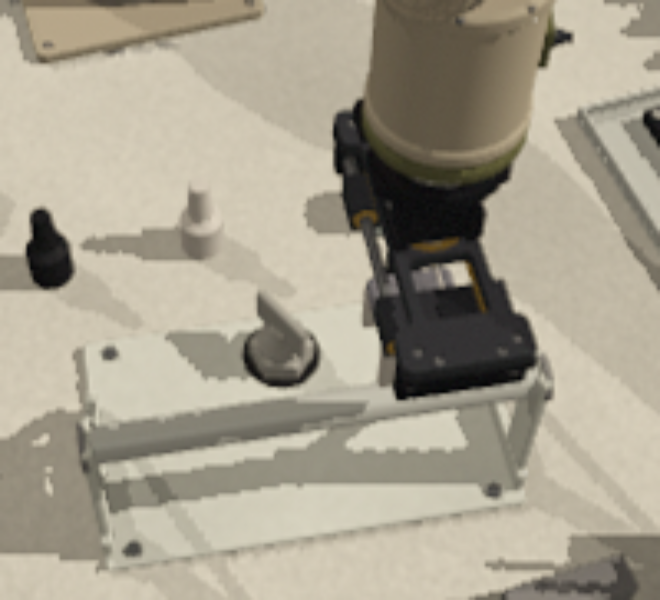

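Run:
```python
from fit import *
o=r.get_obs(); Rt=R.from_rotvec(o['ee_rot']).as_matrix(); p=np.array(o['ee_pos'])
for n in ['wrist29','scene29']:
    W=cloud(load(n)).reshape(-1,3); W=W[~np.isnan(W[:,0])]; L=(W-p)@Rt
    m=(W[:,2]>.138)&(W[:,2]<.156)&(abs(L[:,1])<.03)&(L[:,2]<-.04)&(L[:,2]>-.10); q=L[m]; print(n,m.sum(),'bar y',np.percentile(q[:,1],[1,99]),'mid',np.percentile(q[:,1],[1,99]).mean(), 'slope',np.polyfit(q[:,2],q[:,1],1))
    m=(L[:,0]>-.016)&(L[:,0]<-.008)&(abs(L[:,1])<.035)&(abs(L[:,2])<.032); q=L[m]; print(' pad',m.sum(),q.min(0) if m.sum() else '',q.max(0) if m.sum() else '')
```

```text
wrist29 3750 bar y [-0.00805436  0.01986933] mid 0.0059074862352018085 slope [-0.00123139  0.00592735]
 pad 9175 [-0.0159654  -0.03499319 -0.02553799] [-0.00800308  0.03495182  0.02427085]
scene29 158 bar y [-0.00571861  0.01882534] mid 0.006553360790633268 slope [0.10826168 0.01969879]
 pad 105 [-0.01579614 -0.0341018  -0.0276291 ] [-0.00809392 -0.00546451  0.02714817]
```

{"method": "arm_command", "body": {
  "rows": [0.2, 20, 1.8, 0, 0, 0, 0, 0.2, 20, 1.7, 0, 0, 0, 0, 0.2, 20, 0, 0, 0, 0, 0, 0.2, 10, 0, 0, 0, 0, 0, 0.2, 0, 0, 0, 0, 0, 0]
}}

```text
time: 30.27
ee_pos: [0.6374, 0.0621, 0.1568]
ee_rot: [1.293, 1.156, -1.292]
wrist_force: [0.2, -0.4, -1.5]
grip_width: 0.0538
```

```bash
python3 go.py 0.6386 0.0596 0.1485 -6.66 0 2
python3 - <<'E'
from fit import *
for n in ['wrist','scene']:
    im=cam(n); np.savez(n+'30.npz',**{k:im[k] for k in ['frame','z_map','K','Rcw','pc']}); f=im['frame']
    if n=='scene': f=cv2.resize(f[150:290,300:440],(600,600))
    cv2.imwrite(f'pics/{n}30.png',f)
E
```

```text
t 30.27 pos [637.4  62.1 156.8] yawY -6.50 tool x [-0.001  0.002 -1.   ] q [ 0.24  0.48 -0.54  1.5   0.25  1.24 -0.45] w 0.0538 F [ 0.2 -0.4 -1.5] T [-0.05 -0.05  0.01]
total shift(tool mm) [8.3 1.5 2.4] turn deg 0.2 min rows 1
1 [4.2, 0.8, 1.2, 0.1, -0.1, 0.0]
2 [4.2, 0.8, 1.2, 0.1, -0.1, 0.0]
```

View pics/wrist30.png

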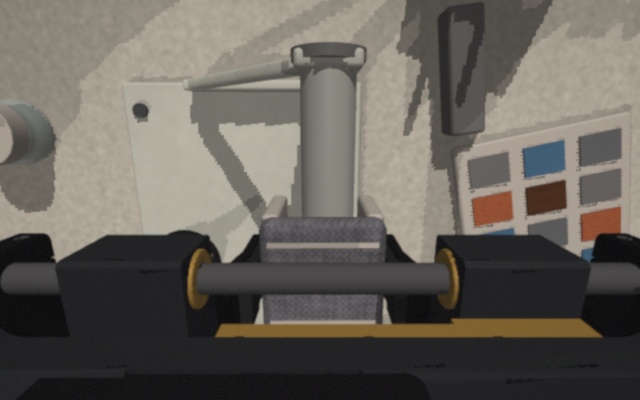

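View pics/scene30.png

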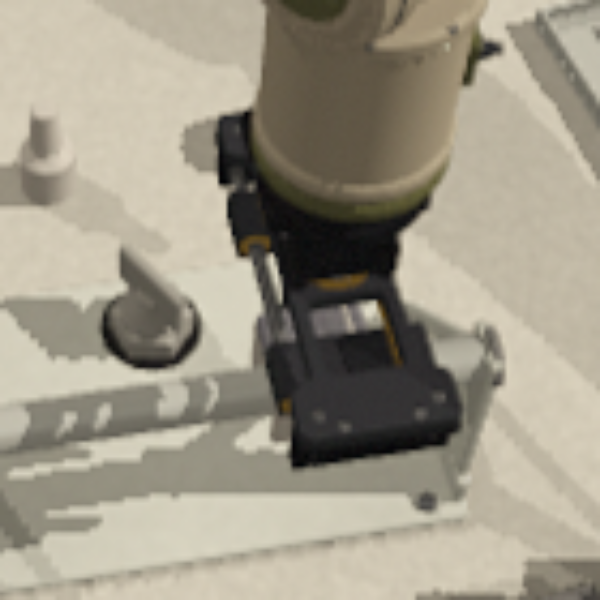

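{"method": "arm_command", "body": {
  "rows": [0.2, 4, 1, 1, 0, 0, 0, 0.2, 3, 0.7, 0, 0, 0, 0, 0.2, 0, 0, 0, 0, 0, 0]
}}

```text
time: 30.62
ee_pos: [0.6409, 0.0601, 0.152]
ee_rot: [1.297, 1.152, -1.291]
wrist_force: [0.2, -0.5, -1.1]
grip_width: 0.0535
```

```bash
python3 go.py 0.6386 0.0596 0.1485 -6.66 0 2|head -2
```

```text
t 30.62 pos [640.9  60.1 152. ] yawY -6.61 tool x [ 0.003  0.002 -1.   ] q [ 0.24  0.49 -0.54  1.5   0.26  1.23 -0.45] w 0.0535 F [ 0.2 -0.5 -1.1] T [-0.08 -0.08 -0.03]
total shift(tool mm) [ 3.5 -2.2  0.8] turn deg 0.2 min rows 1
```

{"method": "arm_command", "body": {
  "rows": [0.2, 3.5, 0, 0, 0, 0, 0, 0.2, 0, 0, 0, 0, 0, 0, 0.2, 0, 0, 0, 0, 0, 0]
}}

```text
time: 30.87
ee_pos: [0.6406, 0.0603, 0.1483]
ee_rot: [1.296, 1.153, -1.291]
wrist_force: [-0.4, 0.4, -1.2]
grip_width: 0.0535
```

```bash
python3 go.py 0.6386 0.0596 0.1485 -6.66 0 2|head -2
```

```text
t 30.87 pos [640.6  60.3 148.3] yawY -6.60 tool x [ 0.002  0.002 -1.   ] q [ 0.24  0.49 -0.54  1.5   0.26  1.22 -0.45] w 0.0535 F [-0.4  0.4 -1.2] T [ 0.   -0.13 -0.  ]
total shift(tool mm) [-0.2 -1.9  0.9] turn deg 0.2 min rows 1
```

{"method": "arm_command", "body": {
  "rows": [0.2, 1.5, 0, 0, 0, 0, 0, 0.2, 0, 0, 0, 0, 0, 0]
}}

```text
time: 31.03
ee_pos: [0.6409, 0.0603, 0.1479]
ee_rot: [1.297, 1.152, -1.29]
wrist_force: [-2.8, -0.2, 4.9]
grip_width: 0.0535
```

```bash
python3 go.py 0.6386 0.0596 0.1485 -6.66 0 2|head -2
```

```text
t 31.03 pos [640.9  60.3 147.9] yawY -6.60 tool x [ 0.003  0.002 -1.   ] q [ 0.24  0.49 -0.54  1.5   0.26  1.22 -0.45] w 0.0535 F [-2.8 -0.2  4.9] T [-0.2   0.52  0.02]
total shift(tool mm) [-0.7 -2.2  1. ] turn deg 0.2 min rows 1
```

Pad rests on the bar (Fz +5 N). Release, opening wide, then lift.

{"method": "arm_command", "body": {
  "rows": [0.85, 0, 0, 0, 0, 0, 0, 0.85, 0, 0, 0, 0, 0, 0, 0.85, 0, 0, 0, 0, 0, 0, 0.85, 0, 0, 0, 0, 0, 0, 0.85, -5, 0, 0, 0, 0, 0]
}}

```text
time: 31.45
ee_pos: [0.6402, 0.0601, 0.151]
ee_rot: [1.296, 1.154, -1.292]
wrist_force: [-0.4, 0.1, 0.1]
grip_width: 0.0725
```

{"method": "arm_command", "body": {
  "rows": [0.85, -20, 0, 0, 0, 0, 0, 0.85, -40, 0, 0, 0, 0, 0, 0.85, -40, 0, 0, 0, 0, 0, 0.85, 0, 0, 0, 0, 0, 0]
}}

```text
time: 31.78
ee_pos: [0.6432, 0.061, 0.261]
ee_rot: [1.303, 1.146, -1.281]
wrist_force: [1.2, 0.6, 1.6]
grip_width: 0.074
```

```bash
python3 - <<'E'
from fit import *
for n in ['scene','wrist','top']:
    im=cam(n); np.savez(n+'31.npz',**{k:im[k] for k in ['frame','z_map','K','Rcw','pc']}); f=im['frame']
    cv2.imwrite(f'pics/{n}31.png',f)
im=load('scene31'); W=cloud(im).reshape(-1,3); W=W[~np.isnan(W[:,0])]
m=(np.hypot(W[:,0]-.639,W[:,1]-.06)<.06)&(W[:,2]>.157)&(W[:,2]<.17); print(rect(W[m]),m.sum(),W[m][:,2].mean())
m=(abs(W[:,0]-.387)<.055)&(abs(W[:,1]+.30)<.055)&(W[:,2]>.044)&(W[:,2]<.058); print('padR',rect(W[m]))
E
python3 go.py 0.6386 0.0596 0.1485 -6.66 0 2|head -2
```

```text
(array([0.6413, 0.0616]), array([0.0556, 0.0541]), 83.42) 410 0.1613772891356471
padR (array([ 0.3866, -0.2962]), array([0.0581, 0.0566]), 35.83)
t 31.93 pos [640.6  60.  252.3] yawY -6.60 tool x [ 0.003  0.002 -1.   ] q [ 0.24  0.42 -0.56  1.37  0.22  1.41 -0.42] w 0.0740 F [0.1 0.8 0.5] T [-0.07 -0.11  0.04]
total shift(tool mm) [103.8  -2.2   0.9] turn deg 0.2 min rows 3
```

View pics/scene31.png

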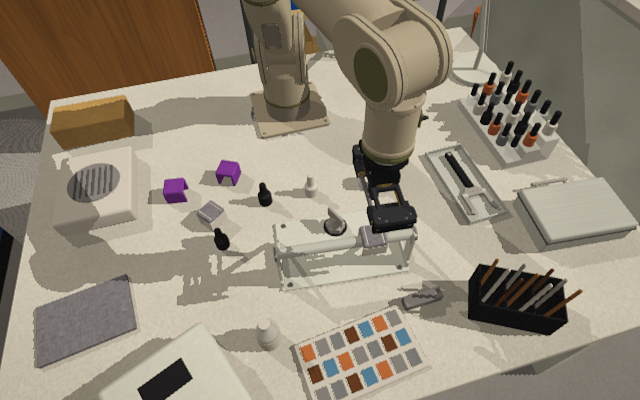

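View pics/top31.png

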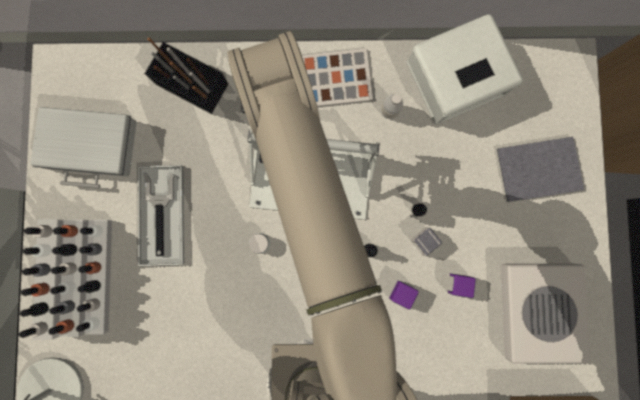

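```bash
python3 go.py 0.3855 -0.2966 0.17 37.9 0 12
```

```text
t 31.93 pos [640.6  60.  252.3] yawY -6.60 tool x [ 0.003  0.002 -1.   ] q [ 0.24  0.42 -0.56  1.37  0.22  1.41 -0.42] w 0.0740 F [0.1 0.8 0.5] T [-0.07 -0.11  0.04]
total shift(tool mm) [  80.6 -212.6  383.8] turn deg 44.5 min rows 11
1 [6.7, -17.7, 32.0, -3.7, -0.0, -0.0]
2 [6.7, -19.7, 30.8, -3.7, -0.0, -0.0]
3 [6.7, -21.7, 29.4, -3.7, -0.0, -0.0]
4 [6.7, -23.6, 28.0, -3.7, -0.0, -0.0]
5 [6.8, -25.3, 26.4, -3.7, -0.0, -0.0]
6 [6.8, -27.0, 24.7, -3.7, -0.0, -0.0]
7 [6.8, -28.5, 22.9, -3.7, -0.0, -0.0]
8 [6.8, -29.9, 21.0, -3.7, -0.0, -0.0]
9 [6.8, -31.2, 19.0, -3.7, -0.0, -0.0]
10 [6.8, -32.4, 17.0, -3.7, -0.0, -0.0]
11 [6.8, -33.4, 14.8, -3.7, -0.0, -0.0]
12 [6.8, -34.3, 12.6, -3.7, -0.0, -0.0]
```

{"method": "arm_command", "body": {
  "rows": [1, 0, -17.7, 32, -3.7, 0, 0, 1, 3, -19.7, 31, -3.7, 0, 0, 1, 6, -21.7, 29.4, -3.7, 0, 0, 1, 6, -23.6, 28, -3.7, 0, 0, 1, 8, -25.3, 26.4, -3.7, 0, 0]
}}

```text
time: 32.35
ee_pos: [0.5323, -0.0902, 0.2268]
ee_rot: [1.055, 1.303, -1.051]
wrist_force: [0.5, -0.7, -0.0]
grip_width: 0.0865
```

{"method": "arm_command", "body": {
  "rows": [1, 8, -27, 24.7, -3.7, 0, 0, 1, 8, -28.5, 23, -3.7, 0, 0, 1, 8, -30, 21, -3.7, 0, 0, 1, 8, -31, 19, -3.7, 0, 0, 1, 8, -32, 17, -3.7, 0, 0]
}}

```text
time: 32.77
ee_pos: [0.426, -0.2383, 0.1861]
ee_rot: [0.811, 1.417, -0.805]
wrist_force: [0.4, -0.5, -0.5]
grip_width: 0.0866
```

```bash
python3 go.py 0.3855 -0.2966 0.17 37.9 0
```

```text
t 32.77 pos [ 426.  -238.3  186.1] yawY 30.56 tool x [ 0.001  0.003 -1.   ] q [ 0.85  0.1  -0.45  1.87  0.04  1.19  0.92] w 0.0866 F [ 0.4 -0.5 -0.5] T [-0.01 -0.21 -0.01]
total shift(tool mm) [ 15.9 -64.6  29.7] turn deg 7.3 min rows 2
1 [7.9, -32.3, 14.8, -3.7, -0.1, -0.1]
2 [8.0, -33.2, 12.7, -3.7, -0.1, -0.1]
```

{"method": "arm_command", "body": {
  "rows": [1, 6, -32.3, 14.8, -3.7, 0, 0, 1, 6, -31, 12.7, -3.7, 0, 0, 1, 0, 0, 0, 0, 0, 0, 1, 0, 0, 0, 0, 0, 0]
}}

```text
time: 33.1
ee_pos: [0.3872, -0.2953, 0.1739]
ee_rot: [0.718, 1.452, -0.712]
wrist_force: [0.9, 0.8, -0.1]
grip_width: 0.0871
```

```bash
python3 padw.py w32 .386 -.2966; python3 go.py 0.3855 -0.2966 0.042 37.9 0
```

```text
(array([ 0.3876, -0.2991]), array([0.054 , 0.0561]), 38.03) 4123
tool range [ 0.12180247 -0.0294602  -0.02448949] [0.1299122  0.02467534 0.03159875] mid [ 0.12585734 -0.00239243  0.00355463]
t 33.15 pos [ 388.5 -294.   174.3] yawY 37.68 tool x [ 0.001  0.004 -1.   ] q [ 0.93  0.11 -0.4   1.88  0.04  1.16  1.18] w 0.0870 F [-0.  -0.2  1.9] T [ 0.04 -0.14 -0.05]
total shift(tool mm) [132.3  -4.4   0.6] turn deg 0.3 min rows 4
1 [33.1, -1.1, 0.1, -0.1, -0.0, -0.0]
2 [33.1, -1.1, 0.1, -0.1, -0.0, -0.0]
3 [33.1, -1.0, 0.1, -0.1, -0.0, -0.0]
4 [33.1, -1.0, 0.1, -0.1, -0.0, -0.0]
```

View pics/w32.png

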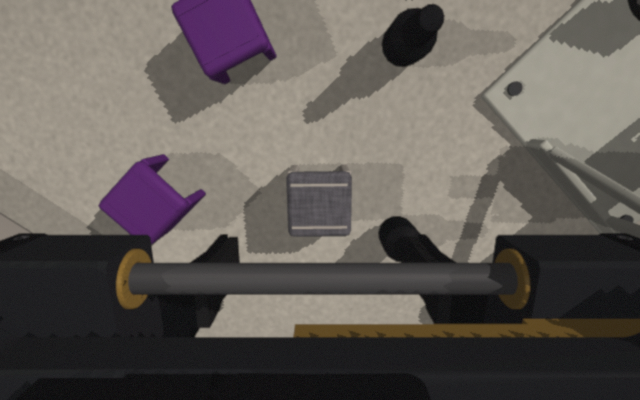

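{"method": "arm_command", "body": {
  "rows": [0.83, 33, -1.5, 0.5, -0.2, 0, 0, 0.83, 33, -1.5, 0.5, 0, 0, 0, 0.83, 33, -1.1, 0.5, 0, 0, 0, 0.83, 20, 0, 0, 0, 0, 0, 0.83, 0, 0, 0, 0, 0, 0]
}}

```text
time: 33.57
ee_pos: [0.3856, -0.2944, 0.0522]
ee_rot: [0.712, 1.459, -0.703]
wrist_force: [-0.5, 0.5, -0.9]
grip_width: 0.0729
```

```bash
python3 go.py 0.3855 -0.2966 0.042 37.9 0;python3 - <<'E'
from fit import *
im=cam('scene'); cv2.imwrite('pics/s33.png',cv2.resize(im['frame'][150:270,140:280],(700,600)))
E
```

```text
t 33.57 pos [ 385.6 -294.4   52.2] yawY 38.09 tool x [-0.003  0.008 -1.   ] q [ 0.91  0.26 -0.39  2.    0.12  0.91  1.13] w 0.0729 F [-0.5  0.5 -0.9] T [-0.   -0.07  0.03]
total shift(tool mm) [10.2 -1.5  1.7] turn deg 0.5 min rows 1
1 [10.2, -1.5, 1.7, 0.2, -0.5, -0.1]
```

View pics/s33.png

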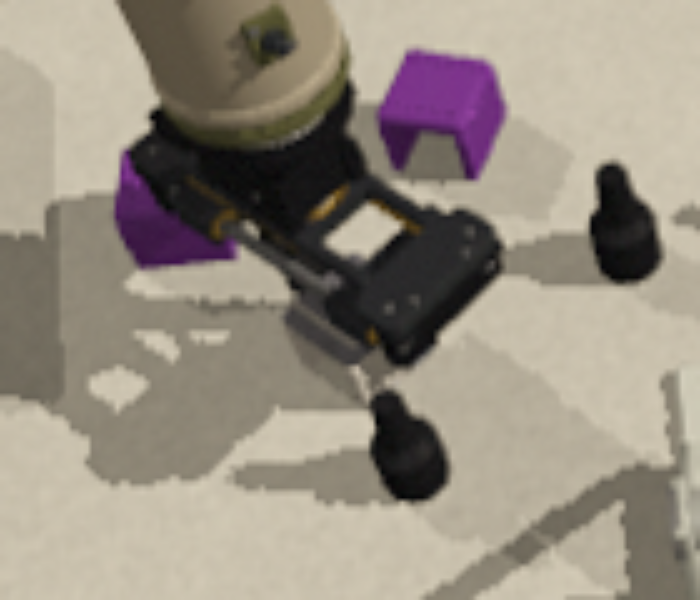

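{"method": "arm_command", "body": {
  "rows": [0.83, 6, -1, 1, 0, -0.4, 0, 0.83, 4, -0.5, 0.7, 0, 0, 0, 0.2, 0, 0, 0, 0, 0, 0, 0.2, 0, 0, 0, 0, 0, 0, 0.2, 0, 0, 0, 0, 0, 0],
  "newtons": 25
}}

```text
time: 34.03
ee_pos: [0.3876, -0.3001, 0.0472]
ee_rot: [0.707, 1.444, -0.708]
wrist_force: [0.2, -0.8, 0.0]
grip_width: 0.0596
```

{"method": "arm_command", "body": {
  "rows": [0.2, 0, 0, 0, 0, 0, 0, 0.2, 0, 0, 0, 0, 0, 0, 0.2, 0, 0, 0, 0, 0, 0]
}}

```text
time: 34.28
ee_pos: [0.3875, -0.3001, 0.047]
ee_rot: [0.707, 1.444, -0.708]
wrist_force: [-1.1, 1.9, 6.8]
grip_width: 0.0539
```

```bash
python3 go.py 0.3855 -0.2966 0.042 37.9 0|head -2
```

```text
t 34.28 pos [ 387.5 -300.1   47. ] yawY 38.00 tool x [ 0.007 -0.004 -1.   ] q [ 0.91  0.27 -0.38  2.    0.13  0.88  1.13] w 0.0539 F [-1.1  1.9  6.8] T [0.21 0.19 0.02]
total shift(tool mm) [ 5.   0.5 -4.1] turn deg 0.5 min rows 1
```

{"method": "arm_command", "body": {
  "rows": [0.2, -15, 0, 0, 0, 0, 0, 0.2, -41, 0, 0, 0, 0, 0, 0.2, -41, 0, 0, 0, 0, 0, 0.2, -41, 0, 0, 0, 0, 0, 0.2, -41, 0, 0, 0, 0, 0],
  "newtons": 30
}}

```text
time: 34.7
ee_pos: [0.3856, -0.2989, 0.2273]
ee_rot: [0.708, 1.445, -0.707]
wrist_force: [0.7, -0.7, -0.4]
grip_width: 0.0539
```

```bash
python3 go.py 0.6255 -0.0596 0.24 -6.66 0 9
```

```text
t 34.70 pos [ 385.6 -298.9  227.3] yawY 38.01 tool x [ 0.006 -0.003 -1.   ] q [ 0.95  0.06 -0.4   1.82  0.02  1.26  1.21] w 0.0539 F [ 0.7 -0.7 -0.4] T [ 0.01 -0.21  0.04]
total shift(tool mm) [-11.8 336.4 -40.7] turn deg 44.7 min rows 9
1 [-1.3, 37.4, -4.5, 5.0, 0.0, -0.0]
2 [-1.3, 36.9, -7.7, 5.0, 0.0, -0.0]
3 [-1.3, 36.0, -10.9, 5.0, 0.0, -0.0]
4 [-1.4, 35.0, -14.0, 5.0, 0.0, -0.0]
5 [-1.4, 33.6, -17.0, 5.0, 0.0, -0.0]
6 [-1.4, 32.0, -19.8, 5.0, 0.0, -0.0]
7 [-1.4, 30.2, -22.5, 5.0, 0.0, -0.0]
8 [-1.4, 28.1, -25.0, 5.0, 0.0, -0.0]
9 [-1.4, 25.9, -27.4, 5.0, 0.0, -0.0]
```

{"method": "arm_command", "body": {
  "rows": [0.2, -4, 37, -4.5, 5, 0, 0, 0.2, -4, 37, -8, 5, 0, 0, 0.2, -3, 36, -11, 5, 0, 0, 0.2, -2, 35, -14, 5, 0, 0, 0.2, -2, 34, -17, 5, 0, 0]
}}

```text
time: 35.12
ee_pos: [0.5202, -0.165, 0.2411]
ee_rot: [1.044, 1.298, -1.042]
wrist_force: [0.5, 0.4, -0.6]
grip_width: 0.0541
```

{"method": "arm_command", "body": {
  "rows": [0.2, 0, 32, -20, 5, 0, 0, 0.2, 0, 30, -22.5, 5, 0, 0, 0.2, 0, 28, -25, 5, 0, 0, 0.2, 0, 24, -27, 4.7, 0, 0, 0.2, 0, 0, 0, 0, 0, 0]
}}

```text
time: 35.53
ee_pos: [0.6269, -0.0526, 0.2402]
ee_rot: [1.298, 1.149, -1.287]
wrist_force: [-0.3, 1.5, -0.2]
grip_width: 0.054
```

{"method": "arm_command", "body": {
  "rows": [0.2, 0, 0, 0, 0, 0, 0]
}}

```text
time: 35.62
ee_pos: [0.6248, -0.0577, 0.2403]
ee_rot: [1.294, 1.149, -1.288]
wrist_force: [0.2, -1.3, 0.0]
grip_width: 0.0537
```

```bash
python3 - <<'E'
from fit import *
o=r.get_obs(); Rt=R.from_rotvec(o['ee_rot']).as_matrix(); p=np.array(o['ee_pos'])
im=cam('wrist'); cv2.imwrite('pics/w35.png',im['frame']); W=cloud(im).reshape(-1,3); W=W[~np.isnan(W[:,0])]; L=(W-p)@Rt
m=(W[:,2]>.138)&(W[:,2]<.156)&(abs(L[:,1])<.04)&(L[:,2]<-.04)&(L[:,2]>-.09); q=L[m]; print(m.sum(),'bar y',np.percentile(q[:,1],[1,99]),'mid',np.percentile(q[:,1],[1,99]).mean(), 'slope',np.polyfit(q[:,2],q[:,1],1))
E
python3 go.py 0.6262 -0.0596 0.20 -6.66 0 2
```

```text
2736 bar y [-0.01031257  0.01462763] mid 0.002157528038927955 slope [0.0032403 0.0023257]
t 35.67 pos [624.2 -59.9 240.6] yawY -6.59 tool x [ 0.005 -0.003 -1.   ] q [ 0.43  0.38 -0.54  1.44  0.2   1.37 -0.23] w 0.0542 F [-0.2 -1.3 -0.9] T [-0.06 -0.07  0.02]
total shift(tool mm) [40.6  1.7 -0.6] turn deg 0.4 min rows 1
1 [20.3, 0.8, -0.3, 0.0, 0.1, -0.2]
2 [20.3, 0.9, -0.3, 0.0, 0.1, -0.2]
```

View pics/w35.png

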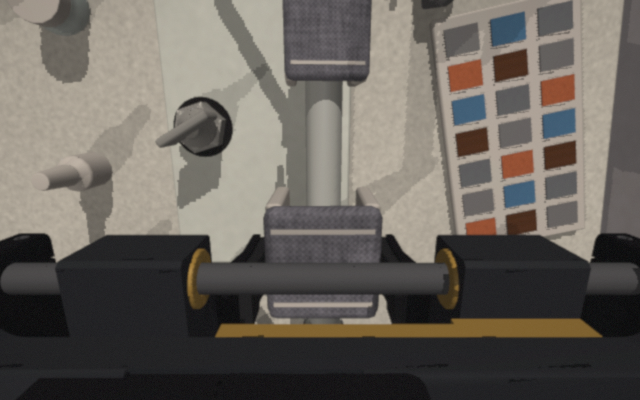

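{"method": "arm_command", "body": {
  "rows": [0.2, 20, 0.6, 0, 0, 0, 0, 0.2, 20, 0.6, 0, 0, 0, 0, 0.2, 20, 0, 0, 0, 0, 0, 0.2, 12, 0, 0, 0, 0, 0, 0.2, 0, 0, 0, 0, 0, 0]
}}

```text
time: 36.08
ee_pos: [0.624, -0.0625, 0.1666]
ee_rot: [1.295, 1.147, -1.296]
wrist_force: [-0.6, -0.1, -1.4]
grip_width: 0.0537
```

```bash
python3 go.py 0.6262 -0.0596 0.159 -6.66 0 2;python3 - <<'E'
from fit import *
im=cam('wrist'); cv2.imwrite('pics/w36.png',im['frame'])
E
```

```text
t 36.08 pos [624.  -62.5 166.6] yawY -6.78 tool x [ 0.002 -0.003 -1.   ] q [ 0.43  0.44 -0.53  1.53  0.23  1.24 -0.25] w 0.0537 F [-0.6 -0.1 -1.4] T [ 0.01 -0.05 -0.04]
total shift(tool mm) [ 7.5  1.8 -3.2] turn deg 0.3 min rows 1
1 [3.8, 0.9, -1.6, -0.1, 0.1, -0.1]
2 [3.8, 0.9, -1.6, -0.1, 0.1, -0.1]
```

View pics/w36.png

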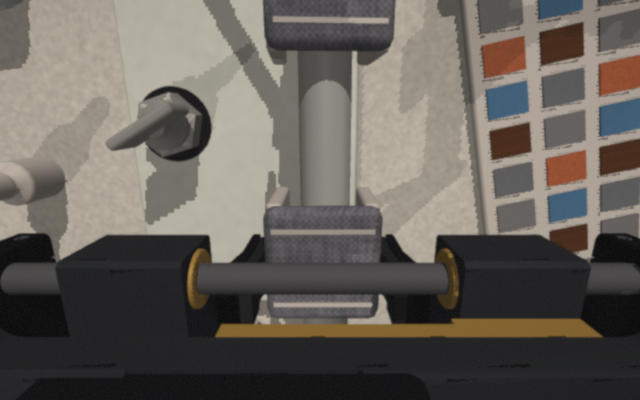

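{"method": "arm_command", "body": {
  "rows": [0.2, 4, 0.8, 0, 0, 0, 0, 0.2, 3, 0, 0, 0, 0, 0, 0.2, 0, 0, 0, 0, 0, 0, 0.2, 0, 0, 0, 0, 0, 0]
}}

```text
time: 36.47
ee_pos: [0.627, -0.061, 0.1628]
ee_rot: [1.296, 1.144, -1.29]
wrist_force: [0.2, 0.7, -0.4]
grip_width: 0.0542
```

```bash
python3 go.py 0.6262 -0.0596 0.159 -6.66 0 2|head -2
```

```text
t 36.47 pos [627.  -61.  162.8] yawY -6.70 tool x [ 0.007 -0.003 -1.   ] q [ 0.43  0.44 -0.53  1.53  0.23  1.22 -0.25] w 0.0542 F [ 0.2  0.7 -0.4] T [-0.02 -0.08  0.01]
total shift(tool mm) [ 3.8 -1.  -1.3] turn deg 0.5 min rows 1
```

{"method": "arm_command", "body": {
  "rows": [0.2, 3, 0, 0, 0, 0, 0, 0.2, 1.5, 0, 0, 0, 0, 0, 0.2, 0, 0, 0, 0, 0, 0]
}}

```text
time: 36.72
ee_pos: [0.6272, -0.061, 0.159]
ee_rot: [1.296, 1.143, -1.29]
wrist_force: [-2.8, 0.3, 8.3]
grip_width: 0.0533
```

```bash
python3 go.py 0.6262 -0.0596 0.159 -6.66 0 2|head -2
```

```text
t 36.72 pos [627.2 -61.  159. ] yawY -6.70 tool x [ 0.008 -0.003 -1.   ] q [ 0.43  0.44 -0.53  1.54  0.24  1.22 -0.26] w 0.0533 F [-2.8  0.3  8.3] T [-0.16  0.59 -0.03]
total shift(tool mm) [ 0.  -1.2 -1.2] turn deg 0.5 min rows 1
```

Seated (Fz +8 N). Release and go up.

{"method": "arm_command", "body": {
  "rows": [0.85, 0, 0, 0, 0, 0, 0, 0.85, 0, 0, 0, 0, 0, 0, 0.85, 0, 0, 0, 0, 0, 0, 0.85, 0, 0, 0, 0, 0, 0, 0.85, -5, 0, 0, 0, 0, 0]
}}

```text
time: 37.13
ee_pos: [0.6262, -0.061, 0.1618]
ee_rot: [1.295, 1.146, -1.292]
wrist_force: [0.4, -0.5, -0.6]
grip_width: 0.0727
```

{"method": "arm_command", "body": {
  "rows": [0.85, -20, 0, 0, 0, 0, 0, 0.85, -40, 0, 0, 0, 0, 0, 0.85, -40, 0, 0, 0, 0, 0, 0.85, 0, -30, 20, 0, 0, 0, 0.85, 0, -40, 0, 0, 0, 0]
}}

```text
time: 37.55
ee_pos: [0.5561, -0.0752, 0.2649]
ee_rot: [1.3, 1.139, -1.289]
wrist_force: [-0.6, -0.9, 0.3]
grip_width: 0.0739
```

{"method": "arm_command", "body": {
  "rows": [0.85, 0, -40, 0, 0, 0, 0, 0.85, 0, -40, 0, 0, 0, 0, 0.85, 0, 0, 40, 0, 0, 0, 0.85, 0, 0, 40, 0, 0, 0, 0.85, 0, 0, 40, 0, 0, 0]
}}

```text
time: 37.97
ee_pos: [0.46, -0.1833, 0.2633]
ee_rot: [1.294, 1.143, -1.289]
wrist_force: [1.7, 0.4, -0.2]
grip_width: 0.0739
```

{"method": "arm_command", "body": {
  "rows": [0.85, 0, 0, 40, 0, 0, 0, 0.85, 0, 0, 40, 0, 0, 0, 0.85, 0, 0, 40, 0, 0, 0, 0.85, 0, 0, 0, 0, 0, 0, 0.85, 0, 0, 0, 0, 0, 0]
}}

```text
time: 38.38
ee_pos: [0.4458, -0.3038, 0.2622]
ee_rot: [1.299, 1.143, -1.294]
wrist_force: [0.4, 1.3, -0.7]
grip_width: 0.0741
```

Run:
```python
from fit import *
st()
for n in ['scene','top']:
    im=cam(n); np.savez(n+'40.npz',**{k:im[k] for k in ['frame','z_map','K','Rcw','pc']}); cv2.imwrite(f'pics/{n}40.png',im['frame'])
    W=cloud(im).reshape(-1,3); W=W[~np.isnan(W[:,0])]
    for c in [(.641,.06),(.627,-.06)]:
        m=(np.hypot(W[:,0]-c[0],W[:,1]-c[1])<.05)&(W[:,2]>.157)&(W[:,2]<.175); print(n,rect(W[m]) if m.sum()>5 else None,m.sum(),W[m][:,2].mean())
    m=(np.hypot(W[:,0]-.504,W[:,1]-.015)<.045)&(W[:,2]>.055)&(W[:,2]<.08); print(n,'wing',rect(W[m]))
    d=r.trace('spanner',n)
    for q in d[:2]:
        p=cloud(im)[q['mask']]; p=p[~np.isnan(p[:,0])]; print('sp',q['score'],rect(p[p[:,2]>.0155]) if len(p)>10 else '',np.median(p,0))
    for q in r.trace('pad0',n):
        p=cloud(im)[q['mask']]; p=p[~np.isnan(p[:,0])]; print('pad',round(q['score'],2),np.median(p,0))
```

```text
t 38.38 pos [ 0.4458 -0.3038  0.2622] q [ 0.8213  0.1481 -0.3397  1.6487  0.05    1.3466  0.3529] F [ 0.3888  1.3199 -0.7379] T [ 0.032  -0.09    0.0619] w 0.07408988536618769
R [[0.006261681210097403, 0.992626567942692, -0.12105076605596382], [-0.002801590247373975, -0.12103525015923358, -0.9926442561718563], [-0.9999764709434462, 0.006554756532801964, 0.002023048760351004]]
scene (array([0.6406, 0.0618]), array([0.0563, 0.0534]), 84.76) 531 0.16182195423113224
scene (array([ 0.628 , -0.0574]), array([0.0559, 0.0554]), 82.85) 551 0.16180919993693169
scene wing (array([0.5031, 0.0157]), array([0.0551, 0.0109]), 21.74)
sp 0.57 (array([0.4612, 0.4245]), array([0.22  , 0.0773]), 0.39) [0.4957 0.4186 0.0152]
pad 0.93 [ 0.2541 -0.228   0.0488]
pad 0.92 [ 0.6401 -0.0575  0.1608]
pad 0.62 [ 0.294  -0.3913  0.0231]
pad 0.56 [0.6514 0.0594 0.1608]
pad 0.5 [0.497  0.4193 0.0145]
top (array([0.6398, 0.0608]), array([0.0558, 0.0529]), 82.32) 467 0.16140579397135726
top (array([ 0.6262, -0.0578]), array([0.0554, 0.0525]), 82.84) 464 0.16129262755498458
top wing (array([0.5023, 0.0152]), array([0.0556, 0.0089]), 23.52)
sp 0.9 (array([0.4598, 0.4209]), array([0.2186, 0.0738]), 1.45) [0.4881 0.4187 0.015 ]
sp 0.49 (array([0.5009, 0.0148]), array([0.0394, 0.0339]), 63.34) [0.5015 0.0165 0.0454]
pad 0.83 [ 0.2478 -0.2294  0.0488]
pad 0.75 [0.6335 0.062  0.1605]
pad 0.74 [ 0.6198 -0.0586  0.1607]
```

View pics/scene40.png

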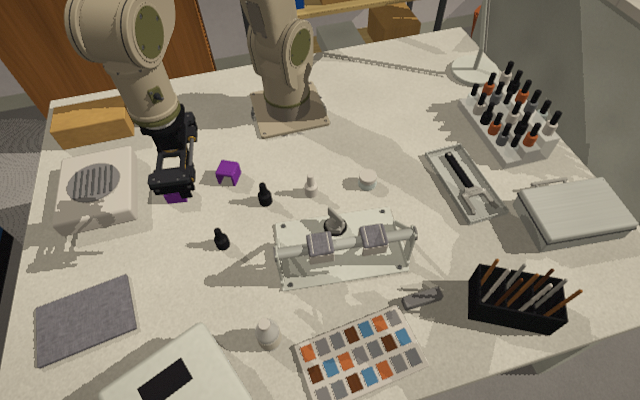

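View pics/top40.png

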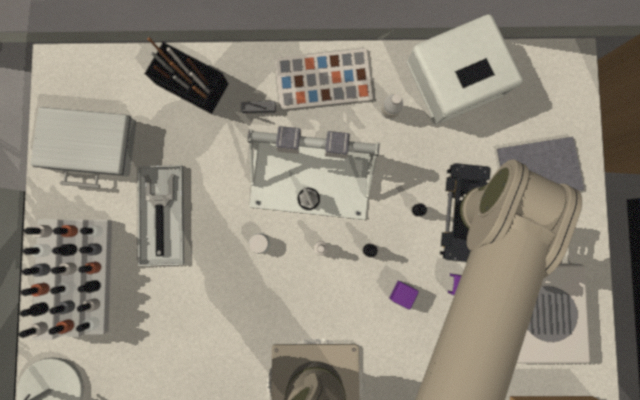

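Run:
```python
from fit import *
for n in ['scene40','top40']:
    W=cloud(load(n)).reshape(-1,3); W=W[~np.isnan(W[:,0])]
    for x in np.arange(.36,.59,.03):
        m=(abs(W[:,0]-x)<.012)&(abs(W[:,1]-.42)<.009); m2=(abs(W[:,0]-x)<.012)&(abs(abs(W[:,1]-.42)-.031)<.004)
        print(n,'%.2f'%x,np.median(W[m,2]).round(4),np.median(W[m2,2]).round(4))
print(r.get_obs()['time']); r.hand_in()
```

```text
scene40 0.36 0.0197 0.0049
scene40 0.39 0.0197 0.0049
scene40 0.42 0.0193 0.0036
scene40 0.45 0.0191 0.0043
scene40 0.48 0.0182 0.0045
scene40 0.51 0.0133 0.0131
scene40 0.54 0.0045 0.0102
scene40 0.57 0.0045 0.0056
top40 0.36 0.0193 0.0033
top40 0.39 0.0193 0.0042
top40 0.42 0.019 0.0039
top40 0.45 0.0196 0.0036
top40 0.48 0.0185 0.0045
top40 0.51 0.0129 0.0125
top40 0.54 0.0041 0.0116
top40 0.57 0.0039 0.0063
38.6833
the job is handed in; nothing more can be done
```

I handed the job in at 38.7 s with every step of the task carried out. The hand-in gives no verdict, so the figures below are my own camera measurements.

- **Nut:** I slid the spanner onto the lower nut, where its handle swung against the left toe. I then turned the wing nut about 2.5 rad clockwise in all, until the torque rose at the end.
    - The hex corners then showed the lower nut 0.27 rad round and the jam nut at about 2.40 rad.
    - Taking the spanner off turned the lower nut back slightly, to about 0.23 rad. I worked that out from the final wing angle and did not look at the nut again.
- **Spanner:** It lies flat in the tray, about 10 mm from the tray's centre. The handle top reads 18–20 mm above the desk along its length, and the head about 13 mm.
- **Pads:** Only two grey pads were on the desk, and I left the two purple look-alikes alone. Both pads hang over the bar, about 60 mm either side of its middle. Their tops are level at about 161–162 mm and they sit within about 2 degrees of square.
- **Other objects:** The bottles, jar and buffer look unmoved in the last pictures. The gripper ended clear of everything.

One disagreement: the three cameras' positions differed by 1–3 mm. I corrected for it using the gripped handle's own offset and the contact forces.

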